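Upend the coffee caddy and clear the sideboard

TASK

The spice has settled in the closed coffee caddy: pick it up, turn it fully upside down in the air for about a second, and then stand it upright in the middle of the bamboo coaster. Sort what lies about: lay the wooden spoons flat in the open wooden tray and put the wrapped date bars in the basket, then shut the basket's lid fully. Leave the coffee pot and the tea cups where they are.

Things in the scene. Friction and masses are not known exactly. Their poses are not given: they have to be found in the camera images.
- caddy: closed square coffee caddy, white ceramic with steel lid fixed on: body 52 x 52 mm, 138 mm high, lid 46 x 46 mm on top, 154 mm high in all, 0.3 kg. Origin: centre of its underside; z up towards the lid, x and y square to its flat sides.
- coaster: square bamboo coaster, 100 x 100 x 10 mm, fixed. Origin: centre of its underside (its top is 10 mm above).
- basket: rattan-look tan plastic date basket, open-topped box 130 (x) x 190 (y) x 60 mm high, walls and floor 6 mm, fixed. Origin: centre of its underside.
- basket_lid (a joint): angle of the basket's hinged lid, rad: 0 shut, 1.9 fully open. The lid is a slab 130 x 190 x 8 mm hinged along the basket's far (+x) rim, with a small round knob (22 mm across, 18 mm high) on its outer face 28 mm from the free edge, midway along it. It is stiff enough to stay at any angle; about 3 N at the free edge moves it.
- basket_lid_hinge (a point): middle of the lid's hinge line, on the basket's far top rim, level with the underside of the shut lid; the hinge line runs along the basket's y axis. Its axes turn with the lid.
- tray: shallow pale wooden spoon tray, open-topped, 140 (x) x 190 (y) x 40 mm high, walls and floor 6 mm, fixed. Origin: centre of its underside.
- bar_a: paper-wrapped date bar, 90 (x) x 28 (y) x 20 mm, 50 g, lying flat. Origin: centre of its underside, x along its length. May be absent.
- bar_b: paper-wrapped date bar, 90 (x) x 28 (y) x 20 mm, 50 g, lying flat. Origin: centre of its underside, x along its length. May be absent.
- bar_c: paper-wrapped date bar, 90 (x) x 28 (y) x 20 mm, 50 g, lying flat. Origin: centre of its underside, x along its length. May be absent.
- spoon_a: wooden spoon 150 mm long lying along its x: handle 12 mm wide and 10 mm high from x = -75 to 42 mm, round bowl 36 mm across and 10 mm high centred at x = 57 mm; 50 g. Origin: underside, midway along its length. May be absent.
- spoon_b: wooden spoon 150 mm long lying along its x: handle 12 mm wide and 10 mm high from x = -75 to 42 mm, round bowl 36 mm across and 10 mm high centred at x = 57 mm; 50 g. Origin: underside, midway along its length. May be absent.
- spoon_c: wooden spoon 150 mm long lying along its x: handle 12 mm wide and 10 mm high from x = -75 to 42 mm, round bowl 36 mm across and 10 mm high centred at x = 57 mm; 50 g. Origin: underside, midway along its length. May be absent.
- dallah: bystander: stainless steel coffee pot, 222 mm high, origin at the centre of its underside.
- cup_a: bystander: tulip-shaped glass tea cup, 62 mm across, 85 mm high, origin at the centre of its underside.
- cup_b: bystander: a second cup like cup_a.
There are look-alikes about, which are no part of the job. Leave any red or yellow look-alike of the spoon_b alone.

How it is judged:
By the outcome, as a careful person would: the job done as asked, in the order asked, and still so for the second after the job is handed in, with the robot touching nothing.
Of spoon_a, bar_a, spoon_b, bar_b, spoon_c, bar_c only 4 to 6 are there at a start; the rules pass over those that are not, and their reading is None.
At some moment in a run one of spoon_a, bar_a, spoon_b, bar_b, spoon_c, bar_c may be knocked a few centimetres aside while the robot is not near it.
It also fails if it takes over 210 s, if anything falls off the work surface, if the arm or the gripper's body presses on something with over 40 N, if the wrist force passes 120 N, or if a joint passes its speed limit or range.

ROBOT

A 6-joint arm with a two-finger parallel gripper is mounted at the origin on the work surface. World frame = base frame: x ahead of the robot, y to its left, z up, the work surface at z = 0. Lengths are in m, angles in rad, forces in N, time in s.
With the tool pointing down it reaches from about 0.375 to 0.9 m from the base axis. Payload 3.1 kg.
Tool frame: the origin (TCP) lies at the very end of the fingers, on their centre line; the grasp point (between the pads) lies 19 mm behind it; z points along the fingers, y is the direction in which the jaws open and shut (so a half turn about z gives the same grasp; the last joint's range is limited). The gripper opens to 87 mm and grips with 3 to 60 N. Pads are 19 mm wide; open, the fingers measure 117 mm over their backs; the gripper's body (75 mm by 190 mm) begins 51 mm behind the grasp point.
Start: joints at [-1.383, 0.527, 1.433, -0, 1.181, -0.178], TCP at [0.224, -0.583, 0.223] pointing down, gripper open.
Joint ranges: [-3.08, 3.08], [-0.75, 2.2], [0.22, 2.44], [-1.43, 4.57], [0, 2.65], [-2.85, 2.85]. Speed limits (rad/s): [2.79, 2.79, 3.14, 3.14, 3.14, 3.14].

INTERFACE

Orientations are given as a unit quaternion [x, y, z, w].
In Python, from rig import robot, optics gives the robot as it stands.
- The arm moves only by the shell command python3 -m inch 'ROWS' [FORCE]. ROWS is JSON, a list of rows, each an object of numbers: "ax", "ay", "az": the turn, a rotation vector about the tool's x, y, z in rad; "dx", "dy", "dz": the shift along the tool's x, y, z in mm; "gripper": the opening in per cent of the stroke, from 0 (shut) to 100 (fully open). In form: [{"ax": .., "ay": .., "az": .., "dx": .., "dy": .., "dz": .., "gripper": ..}, ...]. A call has 1 to 8 rows; each row shifts and turns the commanded pose from where the row before left it, along the tool's axes as they then stand; what a row does not reach is not made up. A row lasts 1/10 s, in which the tool goes at most 50 mm and 8.59 degrees, less where a joint would pass 70% of its speed; a pose out of reach is approached as far as the arm can. A call with a gripper value outside its range is refused whole. The fingers move at their own pace and stop on an object; FORCE is the grip in N (left out, the last holds). Time passes only in rows, so rows that do not move let the fingers close. It gives the time, the measured TCP pose, the force and the opening at its end, in the units of the state.
- robot.get_obs(): the state, without advancing time (a new reading comes with each control period).
- optics.camera(name): name is "side" or "top" or "wrist"; returns a dict with "img" (420x560x3 uint8, red, green, blue), "depth" (420x560 float32, m along the optical axis (not along the pixel's ray), 0 where there is no reading), "camera_matrix" (3x3 intrinsics, pixels), "k1" (the pictures are not rectified: a ray, as slopes to the right and down, at radius r is drawn at 1 + k1 r^2 times it, then the intrinsics apply), "position" and "attitude" of the camera in the world. Camera axes: x right, y up, looking along -z (the intrinsics and any distortion apply to the point x, -y, -z); pixel columns grow to the right and rows downward; lengths in m; the calibration is good to about 2 mm. A picture is of the moment at which its call begins.
- robot.hand_in(): hands the job in, once; it reports no verdict.
The state is a dict: "time": time; "q": joint angles; "joint_velocities": joint speeds; "joint_torque": joint torques, N m; "position": TCP position; "tool_rot": TCP orientation; "ft_force": force on the tool from outside, world axes, zero at the start; "moment": the same for the moment, N m; "grip_width": finger opening in m.
Only numpy, scipy, OpenCV 4.12 (cv2) and the standard library are available. Lean on these libraries where they do the work, as an engineer would, in place of code of your own. Each camera call takes 0.05 s, during which the arm holds its last target.

## Working session

There is one attempt and no reset: what is moved stays moved. The work goes in short steps, Python scripts to look and compute and a shell command to move; the robot and the scene stay as the last step left them, time stands still between calls to the robot, and variables do not carry over. Pictures are saved under pics/ and viewed, and the job is handed in when it is done.

```bash
ls; mkdir -p pics; cat > h.py <<'E'
import numpy as np, cv2
from rig import robot, optics
from scipy.spatial.transform import Rotation as R
def snap(n,f):
    c=optics.camera(n); cv2.imwrite(f'pics/{f}.png',c['img'][:,:,::-1]); np.savez(f'pics/{f}.npz',**{k:np.array(v) for k,v in c.items()}); return c
def load(f): return dict(np.load(f'pics/{f}.npz'))
def ray(c,u,v):
    K=np.array(c['camera_matrix']); xd=(u-K[0,2])/K[0,0]; yd=(v-K[1,2])/K[1,1]
    x,y=xd,yd
    for _ in range(20):
        s=1+float(c['k1'])*(x*x+y*y); x,y=xd/s,yd/s
    a=np.array(c['attitude'])
    Rm=a if a.shape==(3,3) else R.from_quat(a).as_matrix()
    return np.array(c['position']),Rm@np.array([x,-y,-1.0])
def at_z(c,u,v,z):
    p,d=ray(c,u,v); return p+d*(z-p[2])/d[2]
def by_depth(c,u,v):
    p,d=ray(c,u,v); return p+d*float(c['depth'][int(round(v)),int(round(u))])
def crop(f,x0,y0,x1,y1,s,out):
    im=cv2.imread(f'pics/{f}.png')[y0:y1,x0:x1]; cv2.imwrite(f'pics/{out}.png',cv2.resize(im,None,fx=s,fy=s,interpolation=cv2.INTER_CUBIC))
E
python3 - <<'E'
from h import *
for n in ['top','side','wrist']:
    c=snap(n,n+'0'); print(n,c['position'],c['attitude'],c['camera_matrix'],c['k1'])
print(robot.get_obs())
E
```

```text
pics
top [0.29732246 0.03535835 1.62905247] [-0.04618338  0.0474541   0.71498551 -0.69599635] [[529.30544142   0.         265.76175781]
 [  0.         529.30544142 202.50884592]
 [  0.           0.           1.        ]] -0.07928767859702193
side [0.22699233 0.83775732 1.07118581] [-0.05120694  0.34314699  0.92386693 -0.16154839] [[446.08109468   0.         280.63415263]
 [  0.         446.08109468 211.19227512]
 [  0.           0.           1.        ]] -0.026585313411665954
wrist [ 0.29872468 -0.55343351  0.38348789] [-0.12084986  0.08417568 -0.56008654  0.8152379 ] [[320.63676324   0.         282.76590841]
 [  0.         320.63676324 208.64011237]
 [  0.           0.           1.        ]] -0.002024460001372777
{'time': 0.15, 'q': array([-1.38248427e+00,  5.28279994e-01,  1.43360449e+00,  3.70952647e-06,
        1.18138524e+00, -1.78482453e-01]), 'joint_velocities': array([-0.00023994, -0.00229131, -0.0042175 ,  0.00047023,  0.00094819,
       -0.00060278]), 'joint_torque': array([ 5.22241407e-04, -4.40429413e+01, -1.76842421e+01,  6.33056648e-02,
        5.52459515e-02, -1.09519647e-04]), 'position': array([ 0.22407352, -0.58285573,  0.22178072]), 'tool_rot': array([ 9.83229590e-01,  1.82370145e-01, -2.40592108e-06, -8.38532108e-04]), 'ft_force': array([-0.00712901, -0.09921109, -0.21830417]), 'moment': array([-0.03961202, -0.034302  , -0.00062627]), 'grip_width': 0.08702581053586411}
```

View pics/top0.png

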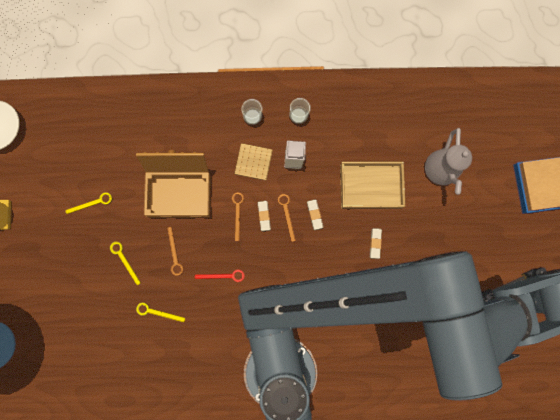

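View pics/side0.png

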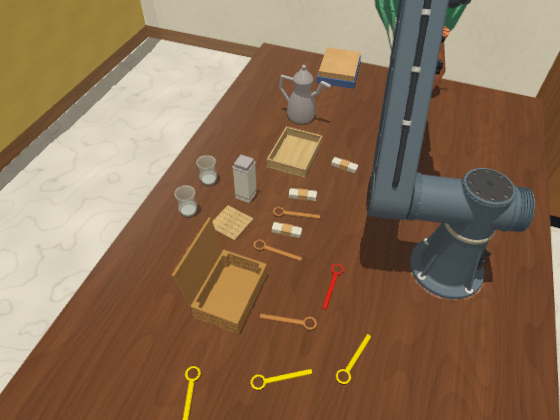

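View pics/wrist0.png

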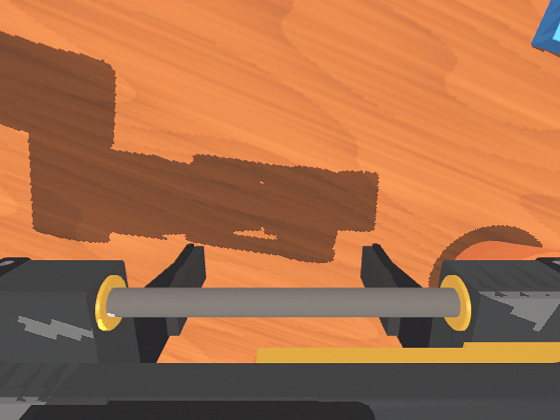

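```bash
python3 - <<'E'
from h import *
crop('top0',125,140,265,245,5.5,'c1'); crop('top0',220,90,360,195,5.5,'c2'); crop('top0',215,180,335,270,6,'c3'); crop('top0',325,150,425,265,5,'c4'); crop('top0',130,215,250,290,6,'c5')
E
```

```text
(no output)
```

View pics/c1.png

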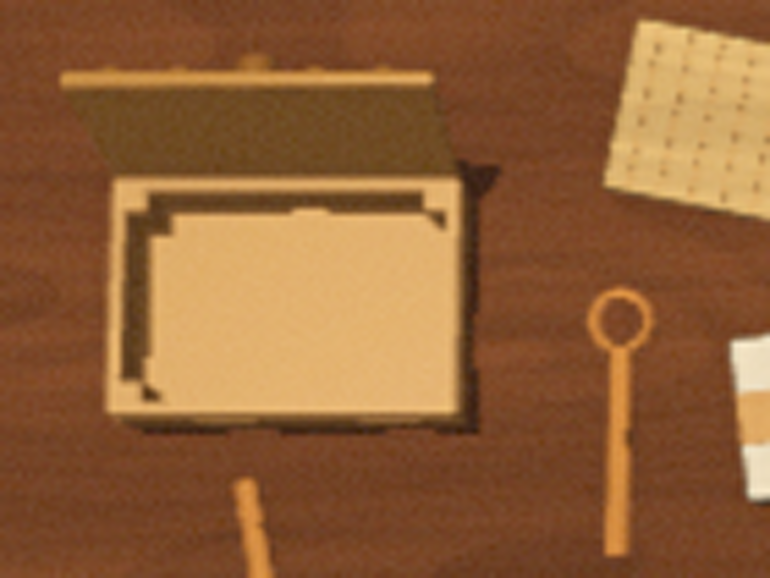

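View pics/c2.png

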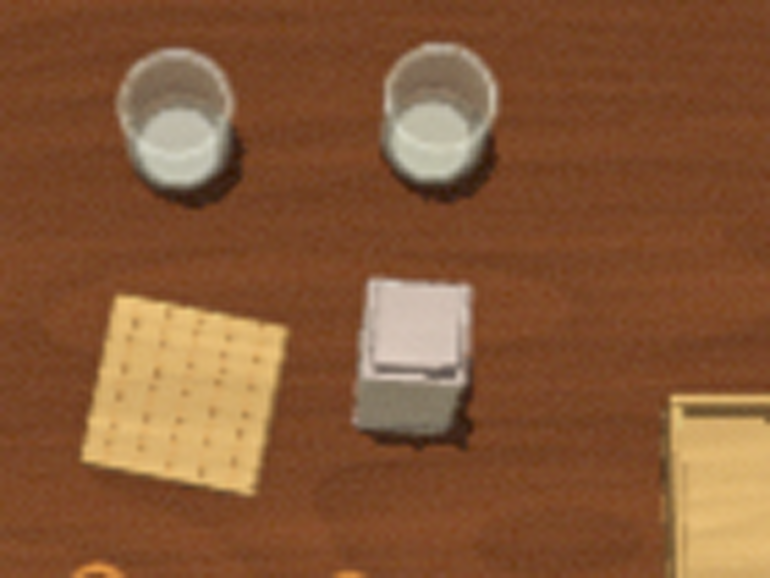

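View pics/c3.png

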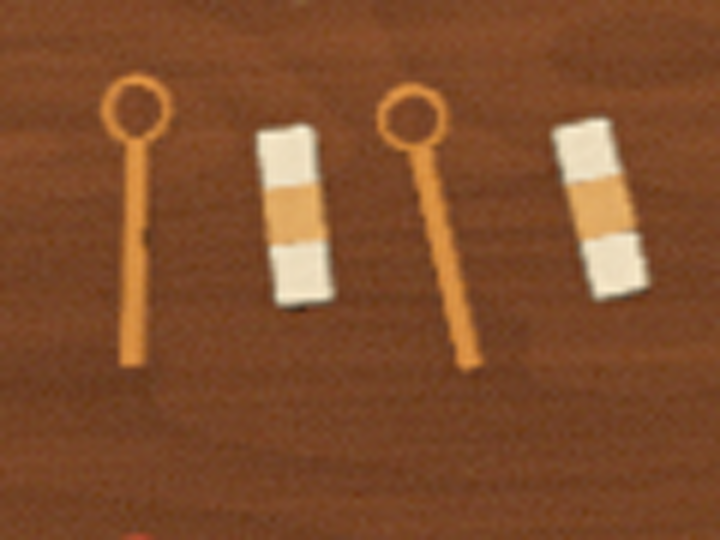

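View pics/c4.png

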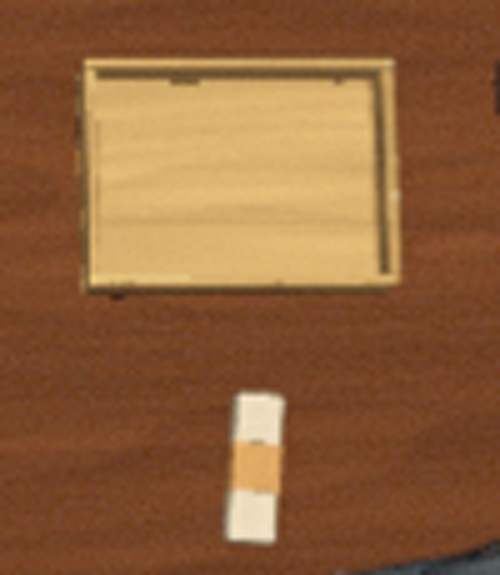

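View pics/c5.png

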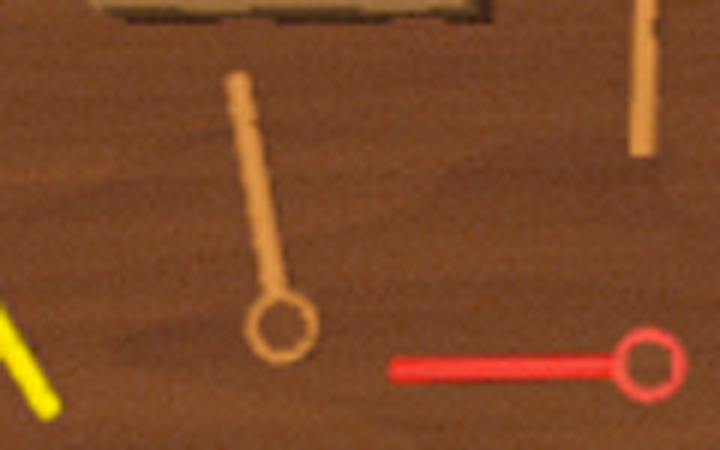

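```bash
python3 - <<'E'
from h import *
c=load('top0')
def P(o,s,pts,z):
    return np.array([at_z(c,o[0]+(a+.5)/s-.5,o[1]+(b+.5)/s-.5,z)[:2] for a,b in pts])
def quad(n,o,s,pts,z):
    p=P(o,s,pts,z); e=[p[(i+1)%4]-p[i] for i in range(4)]
    print(n,p.mean(0).round(4),'L',[round(float(np.linalg.norm(x)),4) for x in e],'ang',[round(float(np.degrees(np.arctan2(x[1],x[0]))),1) for x in e])
C2=(220,90);C3=(215,180);C4=(325,150);C5=(130,215);C1=(125,140)
quad('caddy',C2,5.5,[(370,280),(472,286),(468,380),(360,372)],.138)
print(P(C2,5.5,[(353,425),(452,437)],0))
quad('coaster',C2,5.5,[(118,295),(288,327),(253,494),(82,460)],.01)
quad('basket',C1,5.5,[(112,178),(463,178),(460,413),(107,413)],.06)
quad('tray',C4,5,[(83,60),(394,60),(400,283),(87,288)],.04)
quad('barA',C3,6,[(257,130),(314,125),(334,299),(277,306)],.02)
quad('barB',C3,6,[(553,128),(607,117),(650,289),(595,300)],.02)
quad('barC',C4,5,[(235,392),(285,396),(276,543),(227,540)],.02)
for n,o,s,p in [('S1',C3,6,[(136,109),(133,366)]),('S2',C3,6,[(413,118),(470,365)]),('S3',C5,6,[(283,326),(237,75)])]:
    q=P(o,s,p,.01);d=q[0]-q[1];print(n,'bowl',q[0],'end',q[1],np.linalg.norm(d),np.degrees(np.arctan2(d[1],d[0])))
for z in (.15,.2,.25): print('lid edge',z,P(C1,5.5,[(62,82),(433,82)],z))
print('depth caddy',by_depth(c,220+420/5.5,90+330/5.5), by_depth(c,254,162), 'lid',by_depth(c,170,155))
s=load('side0'); 
print('cups',P(C2,5.5,[(180,160),(433,150)],0))
print([by_depth(s,198,255),by_depth(s,205,240)])
print(at_z(s,244,160,.154),at_z(s,244,180,0))
print(at_z(c,455,165,.1))
E
```

```text
caddy [ 0.6479 -0.0599] L [0.0537, 0.0505, 0.0566, 0.0497] ang [-94.9, 175.4, 84.2, -7.9]
[[ 0.62557722 -0.02997909]
 [ 0.61712922 -0.08615718]]
coaster [0.6443 0.065 ] L [0.0987, 0.0985, 0.0987, 0.0977] ang [-102.5, 166.8, 77.0, -13.2]
basket [0.5419 0.2973] L [0.1938, 0.1297, 0.1927, 0.1301] ang [-91.6, 178.6, 88.5, -1.0]
tray [ 0.5573 -0.2989] L [0.1924, 0.1384, 0.1915, 0.1409] ang [-91.4, 177.9, 89.4, -1.7]
barA [0.4723 0.0365] L [0.0293, 0.0898, 0.0292, 0.0908] ang [-86.5, -175.1, 95.5, 5.0]
barB [ 0.4714 -0.1194] L [0.0283, 0.0907, 0.0286, 0.0905] ang [-80.0, -168.3, 99.7, 11.5]
barC [ 0.378  -0.3022] L [0.0308, 0.0899, 0.03, 0.0904] ang [-96.2, 173.4, 84.8, -6.0]
S1 bowl [0.53028821 0.11720472] end [0.39803385 0.12138869] 0.132320530994148 -1.8119909985578082
S2 bowl [ 0.52176958 -0.02525886] end [ 0.39392382 -0.05035173] 0.13028503666529767 11.104544500204856
S3 bowl [0.31641138 0.30601666] end [0.44486638 0.32880938] 0.13046146863113078 -169.93830631242605
lid edge 0.15 [[0.64338845 0.39889495]
 [0.63763688 0.20474321]]
lid edge 0.2 [[0.63168954 0.38660544]
 [0.62613241 0.19901708]]
lid edge 0.25 [[0.61999063 0.37431593]
 [0.61462793 0.19329095]]
depth caddy [ 0.64260476 -0.06127796  0.15389271] [0.64072675 0.06270789 0.01365457] lid [0.62866523 0.29238226 0.19456396]
cups [[ 0.78427823  0.06497104]
 [ 0.78639404 -0.08143756]]
[array([0.62304553, 0.29510145, 0.14784565]), array([0.62418652, 0.25084341, 0.15455566])]
[ 0.64577394 -0.06068343  0.154     ] [ 0.67839284 -0.12082463  0.        ]
[ 0.59846032 -0.5358609   0.1       ]
```

```bash
cat >> h.py <<'E'
def pose():
    o=robot.get_obs(); return o, np.array(o['position']), R.from_quat(o['tool_rot'])
import json,os
def log():
    o,p,r=pose(); open('log.jsonl','a').write(json.dumps([list(map(float,o['q'])),list(map(float,p)),list(map(float,o['tool_rot']))])+'\n')
def to(target=None,Rt=None):
    """delta: shift in current tool axes mm (turn after shift), rotvec in tool axes"""
    log(); o,p,r=pose()
    print('t',round(o['time'],2),'p',p.round(4),'x',r.as_matrix()[:,0].round(3),'z',r.as_matrix()[:,2].round(3),'q',np.array(o['q']).round(3),'g',round(o['grip_width'],4),'F',np.array(o['ft_force']).round(1))
    if target is not None: 
        d=np.array(target)-p
        print('shift',(r.inv().apply(d)*1000).round(1),'norm',round(float(np.linalg.norm(d))*1000,1))
    if Rt is not None:
        print('turn',(r.inv()*Rt).as_rotvec().round(3))
        if target is not None: print('shift after turn',(Rt.inv().apply(d)*1000).round(1))
def down(yaw): # tool x at yaw, z down
    x=np.array([np.cos(yaw),np.sin(yaw),0]); z=np.array([0,0,-1.]); return R.from_matrix(np.c_[x,np.cross(z,x),z])
def side(head,tilt,up=1): # z along heading, tilted down; x up
    z=np.array([np.cos(head)*np.cos(tilt),np.sin(head)*np.cos(tilt),-np.sin(tilt)]); y=up*np.cross(z,np.array([0,0,1.])); y/=np.linalg.norm(y)
    y=np.cross(z,up*np.array([0,0,1.])); y/=np.linalg.norm(y); x=np.cross(y,z); return R.from_matrix(np.c_[x,y,z])
E
python3 -c "
from h import *
log()"
python3 -m inch '[{"az":0.118},{"az":0.118},{"az":0.118},{"az":0.118},{"dx":13.6,"dy":-35.2,"dz":-5},{"dx":13.6,"dy":-35.2,"dz":-5},{"dx":13.6,"dy":-35.2,"dz":-5},{"dx":13.6,"dy":-35.2,"dz":-5}]' 20
python3 -m inch '[{"dx":13.6,"dy":-35.2,"dz":-5},{"dx":13.6,"dy":-35.2,"dz":-5},{"dx":13.6,"dy":-35.2,"dz":-5},{"dx":13.6,"dy":-35.2,"dz":-5},{"dx":13.6,"dy":-35.2,"dz":-5},{"dx":13.6,"dy":-35.2,"dz":-5},{"dx":13.6,"dy":-35.2,"dz":-5},{"dx":13.6,"dy":-35.2,"dz":-5}]'
python3 -c "
from h import *
to([.5,-.045,.3],side(-.105,.3))"
```

```text
t 0.15 p [ 0.2241 -0.5829  0.2218] x [0.933 0.359 0.   ] z [-0.     0.002 -1.   ] q [-1.382  0.528  1.434  0.     1.181 -0.178] g 0.087 F [-0.  -0.1 -0.2]
shift [ 450.5 -403.3  -77.4] norm 609.5
turn [-0.301  1.246  0.405]
shift after turn [ 139.2 -563.8  185.2]invalid input
invalid input
```

```bash

python3 -m inch '[{"ax":0,"ay":0,"az":0.118,"dx":0,"dy":0,"dz":0,"gripper":100},{"ax":0,"ay":0,"az":0.118,"dx":0,"dy":0,"dz":0,"gripper":100},{"ax":0,"ay":0,"az":0.118,"dx":0,"dy":0,"dz":0,"gripper":100},{"ax":0,"ay":0,"az":0.118,"dx":0,"dy":0,"dz":0,"gripper":100}]' 20
```

```text
time: 0.55
position: [0.2241, -0.5831, 0.2221]
tool_rot: [0.998, -0.055, -0.0, -0.0]
ft_force: [-0.3, 0.8, 0.1]
grip_width: 0.087
```

```bash

python3 -m inch '[{"ax":0,"ay":0,"az":0,"dx":13.6,"dy":-35.2,"dz":-5,"gripper":100},{"ax":0,"ay":0,"az":0,"dx":13.6,"dy":-35.2,"dz":-5,"gripper":100},{"ax":0,"ay":0,"az":0,"dx":13.6,"dy":-35.2,"dz":-5,"gripper":100},{"ax":0,"ay":0,"az":0,"dx":13.6,"dy":-35.2,"dz":-5,"gripper":100},{"ax":0,"ay":0,"az":0,"dx":13.6,"dy":-35.2,"dz":-5,"gripper":100},{"ax":0,"ay":0,"az":0,"dx":13.6,"dy":-35.2,"dz":-5,"gripper":100},{"ax":0,"ay":0,"az":0,"dx":13.6,"dy":-35.2,"dz":-5,"gripper":100},{"ax":0,"ay":0,"az":0,"dx":13.6,"dy":-35.2,"dz":-5,"gripper":100}]'
python3 -c "
from h import *
log()"
python3 -m inch '[{"ax":0,"ay":0,"az":0,"dx":13.6,"dy":-35.2,"dz":-5,"gripper":100},{"ax":0,"ay":0,"az":0,"dx":13.6,"dy":-35.2,"dz":-5,"gripper":100},{"ax":0,"ay":0,"az":0,"dx":13.6,"dy":-35.2,"dz":-5,"gripper":100},{"ax":0,"ay":0,"az":0,"dx":13.6,"dy":-35.2,"dz":-5,"gripper":100},{"ax":0,"ay":0,"az":0,"dx":13.6,"dy":-35.2,"dz":-5,"gripper":100},{"ax":0,"ay":0,"az":0,"dx":13.6,"dy":-35.2,"dz":-5,"gripper":100},{"ax":0,"ay":0,"az":0,"dx":13.6,"dy":-35.2,"dz":-5,"gripper":100},{"ax":0,"ay":0,"az":0,"dx":13.6,"dy":-35.2,"dz":-5,"gripper":100}]'
python3 -c "
from h import *
to([.5,-.045,.3],side(-.105,.3))"
```

```text
time: 1.35
position: [0.3623, -0.3132, 0.2626]
tool_rot: [0.999, -0.053, -0.0, -0.0]
ft_force: [-0.5, -0.6, -0.0]
grip_width: 0.087
time: 2.15
position: [0.5, -0.0446, 0.3026]
tool_rot: [0.999, -0.053, -0.0, -0.0]
ft_force: [0.4, 0.3, -0.1]
grip_width: 0.0867
t 2.15 p [ 0.5    -0.0446  0.3026] x [ 0.994 -0.105 -0.   ] z [-0.  0. -1.] q [-0.312  0.267  1.629 -0.     1.246  1.364] g 0.0867 F [ 0.4  0.3 -0.1]
shift [0.1 0.4 2.6] norm 2.7
turn [ 0.     1.271 -0.   ]
shift after turn [-2.5  0.4  0.8]
```

```bash

python3 -m inch '[{"ax":0,"ay":0.14,"az":0,"dx":0,"dy":0,"dz":0,"gripper":100},{"ax":0,"ay":0.14,"az":0,"dx":0,"dy":0,"dz":0,"gripper":100},{"ax":0,"ay":0.14,"az":0,"dx":0,"dy":0,"dz":0,"gripper":100},{"ax":0,"ay":0.14,"az":0,"dx":0,"dy":0,"dz":0,"gripper":100}]'
python3 -c "
from h import *
to([.5,-.045,.3],side(-.105,.3))"
python3 -m inch '[{"ax":0,"ay":0.14,"az":0,"dx":0,"dy":0,"dz":0,"gripper":100},{"ax":0,"ay":0.14,"az":0,"dx":0,"dy":0,"dz":0,"gripper":100},{"ax":0,"ay":0.14,"az":0,"dx":0,"dy":0,"dz":0,"gripper":100}]'
python3 - <<'E'
from h import *
to([.5,-.045,.3],side(-.105,.3))
from scipy.optimize import least_squares
D=[json.loads(l) for l in open('log.jsonl')]
Rz=lambda a:R.from_euler('z',a); Ry=lambda a:R.from_euler('y',a)
def fk(q,p):
    h,a1,lat,L2,e,L3,Lt,flat=p
    r=Rz(q[0]); x=np.array([0,0,h])+r.apply([a1,lat,0])
    r=r*Ry(q[1]); x=x+r.apply([0,0,L2]); r=r*Ry(q[2]); x=x+r.apply([e,0,L3]); r=r*Rz(q[3])*Ry(q[4]); x=x+r.apply([0,flat,Lt]); 
    return x,r*Rz(q[5])
def res(p): return np.concatenate([fk(q,p)[0]-x for q,x,_ in D]+[(p-np.array([.3,0,.1,.4,0,.4,.3,0]))*1e-4])
s=least_squares(res,[.3,0,.1,.4,0,.4,.3,0]); print(s.x.round(4),np.abs(s.fun).max())
for q,x,t in D[-2:]: print(fk(q,s.x)[1].as_matrix().round(2).tolist(), R.from_quat(t).as_matrix().round(2).tolist())
E
```

```text
time: 2.55
position: [0.4995, -0.046, 0.3033]
tool_rot: [0.959, -0.05, 0.279, 0.016]
ft_force: [0.5, 1.8, -0.3]
grip_width: 0.0872
t 2.55 p [ 0.4995 -0.046   0.3033] x [ 0.839 -0.088  0.537] z [ 0.533 -0.058 -0.844] q [-0.419  0.072  2.04   0.343  0.51   1.001] g 0.0872 F [ 0.5  1.8 -0.3]
shift [-1.4 -1.   3. ] norm 3.5
turn [0.001 0.705 0.001]
shift after turn [-3.1 -1.   1.4]
time: 2.85
position: [0.5057, -0.0287, 0.3026]
tool_rot: [0.931, -0.035, 0.363, -0.009]
ft_force: [0.4, 0.6, -0.1]
grip_width: 0.0874
t 2.85 p [ 0.5057 -0.0287  0.3026] x [ 0.734 -0.071  0.675] z [ 0.677 -0.009 -0.736] q [-0.466  0.074  2.169  0.982  0.364  0.338] g 0.0874 F [ 0.4  0.6 -0.1]
shift [-4.8 16.7 -1.8] norm 17.4
turn [-0.062  0.529 -0.01 ]
shift after turn [-3.6 16.8 -3.1]
[ 0.2742  0.      0.111   0.588   0.1141  0.3917  0.3055 -0.    ] 1.8799998410539042e-05
[[0.1, 0.84, 0.53], [0.99, -0.09, -0.06], [-0.0, 0.54, -0.84]] [[0.84, -0.1, 0.53], [-0.09, -0.99, -0.06], [0.54, 0.0, -0.84]]
[[0.06, 0.73, 0.68], [1.0, -0.07, -0.01], [0.04, 0.68, -0.74]] [[0.73, -0.06, 0.68], [-0.07, -1.0, -0.01], [0.68, -0.04, -0.74]]
```

```bash
cat > kin.py <<'E'
from h import *
from scipy.optimize import least_squares
P=[.2742,0,.111,.588,.1141,.3917,.3055,0]
lo=np.array([-3.08,-.75,.22,-1.43,0,-2.85]);hi=np.array([3.08,2.2,2.44,4.57,2.65,2.85])
def fk(q,full=False):
    h,a1,lat,L2,e,L3,Lt,flat=P
    r=R.from_euler('z',q[0]); x=np.array([0,0,h])+r.apply([a1,lat,0]); pts=[x]
    r=r*R.from_euler('y',q[1]); x=x+r.apply([0,0,L2]); pts.append(x); r=r*R.from_euler('y',q[2]); pts.append(x+r.apply([e,0,0])); x=x+r.apply([e,0,L3]); pts.append(x); r=r*R.from_euler('z',q[3])*R.from_euler('y',q[4]); x=x+r.apply([0,0,Lt])
    t=r*R.from_euler('z',q[5]+np.pi/2)
    return (x,t,pts) if full else (x,t)
def ik(x,Rt,q0):
    best=None
    rng=np.random.default_rng(0)
    for k in range(12):
        s=np.clip(np.array(q0)+(0 if k==0 else rng.normal(0,.5,6)),lo+.01,hi-.01)
        def f(q):
            a,b=fk(q); return np.r_[a-x,(b.inv()*Rt).as_rotvec()*.3]
        r=least_squares(f,s,bounds=(lo,hi))
        if best is None or r.cost<best.cost-1e-9: best=r
        if best.cost<1e-9: break
    return best.x,np.sqrt(2*best.cost)
E
python3 - <<'E'
from kin import *
q0=[-.3,.7,1.9,0,.3,1.4]
for name,c,heads in [('cad',[.646,-.060],[-.105]),('coast',[.643,.064],[-.22,0,.1])]:
  for head in heads:
    for tilt in (0,.2,.4):
      for zz in (.085,):
        for up in (1,-1):
          z2=zz if up==1 else .4
          t=tilt if up==1 else -tilt
          Rt=side(head,t,up); zt=Rt.as_matrix()[:,2]
          q,e=ik(np.array([*c,z2])+zt*.015,Rt,q0 if up==1 else [-.3,.3,1.2,0,.3,-1.6])
          pts=fk(q,True)[2]
          print(name,head,tilt,up,q.round(2),round(e,4),'wrist',pts[3].round(3))
E
```

```text
cad -0.105 0 1 [-0.4   1.31  2.14  2.84  1.87 -1.66] 0.0 wrist [ 0.357 -0.03   0.085]
cad -0.105 0 -1 [-0.23  0.14  1.87  0.64  0.   -2.24] 0.1494 wrist [0.403 0.018 0.589]
cad -0.105 0.2 1 [-0.39  1.18  2.18  2.86  1.58 -1.63] 0.0 wrist [ 0.363 -0.03   0.143]
cad -0.105 0.2 -1 [-0.23  0.11  1.85  0.58  0.   -2.16] 0.201 wrist [0.399 0.019 0.603]
cad -0.105 0.4 1 [-0.38  1.02  2.18  2.87  1.22 -1.59] 0.0 wrist [ 0.38  -0.032  0.198]
cad -0.105 0.4 -1 [-0.23  0.09  1.84  0.38  0.   -1.95] 0.2532 wrist [0.394 0.02  0.617]
coast -0.22 0 1 [ 0.05  1.28  2.08  3.41  1.79 -1.51] 0.0 wrist [0.36  0.127 0.085]
coast -0.22 0 -1 [ 0.03  0.15  1.84 -1.43  0.23 -0.04] 0.1459 wrist [0.398 0.123 0.591]
coast -0.22 0.2 1 [ 0.04  1.15  2.13  3.4   1.5  -1.54] 0.0 wrist [0.365 0.126 0.143]
coast -0.22 0.2 -1 [ 0.02  0.13  1.83 -1.43  0.21 -0.05] 0.1992 wrist [0.393 0.118 0.605]
coast -0.22 0.4 1 [ 0.03  1.    2.13  3.39  1.16 -1.57] 0.0 wrist [0.382 0.122 0.198]
coast -0.22 0.4 -1 [-0.02  0.09  1.83 -1.43  0.15 -0.09] 0.2525 wrist [0.385 0.104 0.619]
coast 0 0 1 [-0.14  1.31  2.14  3.    1.88 -1.61] 
[... 260 characters left out ...]
 [0.385 0.089 0.604]
coast 0 0.4 1 [-0.13  1.02  2.18  3.02  1.23 -1.58] 0.0 wrist [0.375 0.064 0.198]
coast 0 0.4 -1 [-0.06  0.08  1.85  0.15  0.   -1.72] 0.2506 wrist [0.38  0.089 0.618]
coast 0.1 0 1 [-0.22  1.32  2.14  2.81  1.87 -1.67] 0.0 wrist [0.354 0.035 0.085]
coast 0.1 0 -1 [-0.04  0.13  1.87  1.25  0.01 -2.85] 0.1506 wrist [0.39  0.094 0.589]
coast 0.1 0.2 1 [-0.21  1.18  2.19  2.83  1.59 -1.64] 0.0 wrist [0.36  0.036 0.143]
coast 0.1 0.2 -1 [-0.04  0.11  1.86  0.46  0.   -2.05] 0.2019 wrist [0.385 0.096 0.603]
coast 0.1 0.4 1 [-0.2   1.02  2.19  2.85  1.23 -1.59] 0.0 wrist [0.377 0.037 0.198]
coast 0.1 0.4 -1 [-0.04  0.08  1.84  0.32  0.   -1.89] 0.2539 wrist [0.38  0.096 0.617]
```

```bash
python3 - <<'E'
from kin import *
q0=[-.5,.7,2,1.5,1.2,0]
for name,c,head in [('cad',[.646,-.060],1.466),('coast',[.643,.064],1.35),('air',[.58,.0],1.466)]:
    for tilt in (.35,.5):
      for up in (1,-1):
       for sgn in (1,-1):
          z2=.1 if up==sgn else .35
          if name=='air': z2=.35
          t=tilt*sgn*up
          t=tilt if z2==.1 or (name=='air' and sgn==1) else -tilt
          Rt=side(head,t,up); zt=Rt.as_matrix()[:,2]
          q,e=ik(np.array([*c,z2])+zt*.019,Rt,q0)
          pts=fk(q,True)[2]
          print(name,head,'tilt',t,'up',up,'z',z2,q.round(2),round(e,4),'elbow',pts[2].round(3),'wrist',pts[3].round(3))
E
```

```text
cad 1.466 tilt 0.35 up 1 z 0.1 [-0.65  1.05  1.35  0.94  1.64 -0.95] 0.0 elbow [ 0.407 -0.169  0.488] wrist [ 0.618 -0.328  0.198]
cad 1.466 tilt -0.35 up 1 z 0.35 [-0.65  0.97  1.36  1.46  2.2  -0.7 ] 0.0 elbow [ 0.392 -0.157  0.522] wrist [ 0.618 -0.328  0.252]
cad 1.466 tilt -0.35 up -1 z 0.35 [-0.65  0.97  1.36  1.46  2.2   2.44] 0.0 elbow [ 0.392 -0.157  0.522] wrist [ 0.618 -0.328  0.252]
cad 1.466 tilt 0.35 up -1 z 0.1 [-0.65  1.05  1.35  0.94  1.64  2.19] 0.0 elbow [ 0.407 -0.169  0.488] wrist [ 0.618 -0.328  0.198]
cad 1.466 tilt 0.5 up 1 z 0.1 [-0.62  0.99  1.38  0.87  1.53 -0.92] 0.0 elbow [ 0.397 -0.15   0.517] wrist [ 0.62  -0.31   0.237]
cad 1.466 tilt -0.5 up 1 z 0.35 [-0.62  1.03  1.37  1.57  2.28 -0.69] 0.0 elbow [ 0.405 -0.155  0.501] wrist [ 0.62  -0.31   0.213]
cad 1.466 tilt -0.5 up -1 z 0.35 [-0.62  1.03  1.37  1.57  2.28  2.45] 0.0 elbow [ 0.405 -0.155  0.501] wrist [ 0.62  -0.31   0.213]
cad 1.466 tilt 0.5 up -1 z 0.1 [-0.62  0.99  1.38  0.87  1.53  2.22] 0.0 elbow [ 0.397 -0.15   0.517] wrist [ 0.62  -0.31   0.237]
coast 1.35 tilt 0.35 up 1 z 0.1 [-0.51  1.  
[... 1379 characters left out ...]
3  0.661] wrist [ 0.552 -0.268  0.448]
air 1.466 tilt -0.35 up -1 z 0.35 [-0.63  0.91  1.6   1.35  2.16  2.23] 0.0 elbow [ 0.365 -0.131  0.568] wrist [ 0.552 -0.268  0.252]
air 1.466 tilt 0.5 up 1 z 0.35 [-0.61  0.55  1.52  0.89  1.71 -0.68] 0.0 elbow [ 0.271 -0.054  0.675] wrist [ 0.554 -0.25   0.487]
air 1.466 tilt -0.5 up 1 z 0.35 [-0.61  0.97  1.61  1.44  2.25 -0.93] 0.0 elbow [ 0.383 -0.131  0.545] wrist [ 0.554 -0.25   0.213]
air 1.466 tilt 0.5 up -1 z 0.35 [-0.61  0.55  1.52  0.89  1.71  2.46] 0.0 elbow [ 0.271 -0.054  0.675] wrist [ 0.554 -0.25   0.487]
air 1.466 tilt -0.5 up -1 z 0.35 [-0.61  0.97  1.61  1.44  2.25  2.21] 0.0 elbow [ 0.383 -0.131  0.545] wrist [ 0.554 -0.25   0.213]
```

```bash
python3 - <<'E'
from kin import *
o,p,r=pose()
Rt=side(1.466,.5,1); rv=(r.inv()*Rt).as_rotvec(); print('turn',rv.round(3),np.linalg.norm(rv)/.15)
zt=Rt.as_matrix()[:,2]
g=np.array([.646,-.060,.1])+zt*.019
pre=g-zt*.15
print('pre',pre,'grasp',g)
q=o['q']; 
for k in range(0,13,2):
    f=k/12; x=p+(pre-p)*0
    q,e=ik(x,r*R.from_rotvec(rv*f),q); print(q.round(2),round(e,4))
q,e=ik(pre,Rt,q); print('pre',q.round(2),e)
q,e=ik(g,Rt,q); print('g',q.round(2),e, 'lift',ik(g+[0,0,.25],Rt,q))
h=np.array([np.cos(1.466),np.sin(1.466),0])
for s in (1,-1):
    qq=ik(g+[0,0,.25],Rt,q)[0]
    for k in range(0,23,4):
        Rk=R.from_rotvec(h*np.pi*s*k/22)*Rt
        qq,e=ik(np.array([.646,-.060,.35])+Rk.as_matrix()[:,2]*.019,Rk,qq); print(s,k,qq.round(2),round(e,4))
    print('tool vec',Rt.inv().apply(h*np.pi*s/22))
E
```

```text
turn [ 1.183  0.23  -0.968] 10.307015794923867
pre [ 0.63397431 -0.17433261  0.16280475] grasp [ 0.64774418 -0.04341741  0.09089091]
[-0.47  0.07  2.17  0.98  0.36  0.34] 0.0
[-0.65  0.11  2.17  1.17  0.67 -0.14] 0.0
[-0.78  0.19  2.13  1.13  0.94 -0.38] 0.0
[-0.83  0.28  2.04  1.05  1.16 -0.54] 0.0
[-0.83  0.38  1.93  0.95  1.36 -0.66] 0.0
[-0.8   0.47  1.8   0.87  1.54 -0.77] 0.0
[-0.75  0.55  1.67  0.78  1.71 -0.87] 0.0
pre [-0.78  0.94  1.21  0.77  1.77 -0.84] 1.2508981437756474e-09
g [-0.62  0.99  1.38  0.87  1.53 -0.92] 7.416739215663524e-12 lift (array([-0.62478511,  0.66284725,  1.28509471,  0.89842779,  1.8016845 ,
       -0.5937869 ]), np.float64(7.71385797668357e-13))
1 0 [-0.62  0.66  1.29  0.9   1.8  -0.59] 0.0
1 4 [-0.58  0.78  1.09  0.86  2.07 -0.03] 0.0
1 8 [-0.55  0.91  0.97  0.96  2.31  0.54] 0.0
1 12 [-0.54  1.01  0.96  1.18  2.44  1.15] 0.0
1 16 [-0.56  1.05  1.07  1.4   2.45  1.73] 0.0
1 20 [-0.6   1.05  1.27  1.54  2.35  2.22] 0.0
tool vec [6.84618068e-02 6.79724806e-18 1.25318497e-01]
-1 0 [-0.62  0.66  1.29  0.9   1.8  -0.59] 0.0
-1 4 [-0.68  0.6   1.49  1.07  1.6  -1.22] 0.0
-1 8 [-0.73  0.63  1.66  1.31  1.56 -1.92] 0.0
-1 12 [-0.74  0.74  1.72  1.5   1.71 -2.59] 0.0
-1 16 [-0.7   0.86  1.52  1.58  1.95 -2.85] 0.0639
-1 20 [-0.61  1.07  1.04  1.82  2.28 -2.85] 0.1622
tool vec [-6.84618068e-02 -6.79724806e-18 -1.25318497e-01]
```

```bash

python3 -m inch '[{"ax":0.0986,"ay":0.0192,"az":-0.0807,"dx":0,"dy":0,"dz":0,"gripper":100},{"ax":0.0986,"ay":0.0192,"az":-0.0807,"dx":0,"dy":0,"dz":0,"gripper":100},{"ax":0.0986,"ay":0.0192,"az":-0.0807,"dx":0,"dy":0,"dz":0,"gripper":100},{"ax":0.0986,"ay":0.0192,"az":-0.0807,"dx":0,"dy":0,"dz":0,"gripper":100},{"ax":0.0986,"ay":0.0192,"az":-0.0807,"dx":0,"dy":0,"dz":0,"gripper":100},{"ax":0.0986,"ay":0.0192,"az":-0.0807,"dx":0,"dy":0,"dz":0,"gripper":100}]'
python3 -m inch '[{"ax":0.0986,"ay":0.0192,"az":-0.0807,"dx":0,"dy":0,"dz":0,"gripper":100},{"ax":0.0986,"ay":0.0192,"az":-0.0807,"dx":0,"dy":0,"dz":0,"gripper":100},{"ax":0.0986,"ay":0.0192,"az":-0.0807,"dx":0,"dy":0,"dz":0,"gripper":100},{"ax":0.0986,"ay":0.0192,"az":-0.0807,"dx":0,"dy":0,"dz":0,"gripper":100},{"ax":0.0986,"ay":0.0192,"az":-0.0807,"dx":0,"dy":0,"dz":0,"gripper":100},{"ax":0.0986,"ay":0.0192,"az":-0.0807,"dx":0,"dy":0,"dz":0,"gripper":100}]'
python3 -c "
from h import *
to([.634,-.1743,.1628],side(1.466,.5))"
```

```text
time: 3.45
position: [0.5053, -0.0295, 0.3013]
tool_rot: [0.855, 0.279, 0.397, -0.184]
ft_force: [0.4, -0.2, 0.2]
grip_width: 0.0868
time: 4.05
position: [0.5057, -0.0296, 0.3009]
tool_rot: [0.65, 0.565, 0.378, -0.339]
ft_force: [-0.3, 0.0, 0.1]
grip_width: 0.0874
t 4.05 p [ 0.5057 -0.0296  0.3009] x [0.076 0.478 0.875] z [ 0.109  0.869 -0.483] q [-0.759  0.544  1.681  0.79   1.688 -0.855] g 0.0874 F [-0.3  0.   0.1]
shift [-180.2  148.2  -44.9] norm 237.6
turn [ 0.018  0.004 -0.026]
shift after turn [-183.7  142.7  -48.3]
```

```bash

python3 -m inch '[{"ax":0.018,"ay":0.004,"az":-0.026,"dx":0,"dy":0,"dz":0,"gripper":100},{"ax":0,"ay":0,"az":0,"dx":-30.6,"dy":23.8,"dz":-8,"gripper":100},{"ax":0,"ay":0,"az":0,"dx":-30.6,"dy":23.8,"dz":-8,"gripper":100},{"ax":0,"ay":0,"az":0,"dx":-30.6,"dy":23.8,"dz":-8,"gripper":100},{"ax":0,"ay":0,"az":0,"dx":-30.6,"dy":23.8,"dz":-8,"gripper":100},{"ax":0,"ay":0,"az":0,"dx":-30.6,"dy":23.8,"dz":-8,"gripper":100},{"ax":0,"ay":0,"az":0,"dx":-30.6,"dy":23.8,"dz":-8,"gripper":100},{"ax":0,"ay":0,"az":0,"dx":0,"dy":0,"dz":0,"gripper":100}]'
python3 - <<'E'
from h import *
to([.6477,-.0434,.0909],side(1.466,.5))
snap('side','s1');snap('wrist','w1');snap('top','t1')
E
```

```text
time: 4.85
position: [0.6341, -0.176, 0.1586]
tool_rot: [0.642, 0.573, 0.379, -0.341]
ft_force: [0.3, -0.0, -0.1]
grip_width: 0.087
t 4.85 p [ 0.6341 -0.176   0.1586] x [0.057 0.477 0.877] z [ 0.097  0.872 -0.48 ] q [-0.78   0.948  1.209  0.775  1.76  -0.84 ] g 0.087 F [ 0.3 -0.  -0.1]
shift [  4.6  -1.1 149.4] norm 149.5
turn [ 0.005  0.001 -0.007]
shift after turn [  4.5  -0.3 149.4]
```

View pics/w1.png

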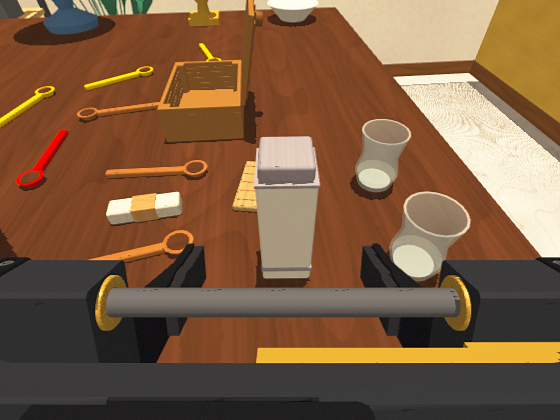

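View pics/s1.png

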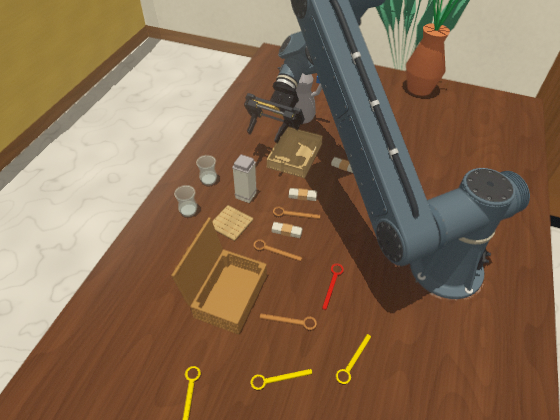

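View pics/t1.png

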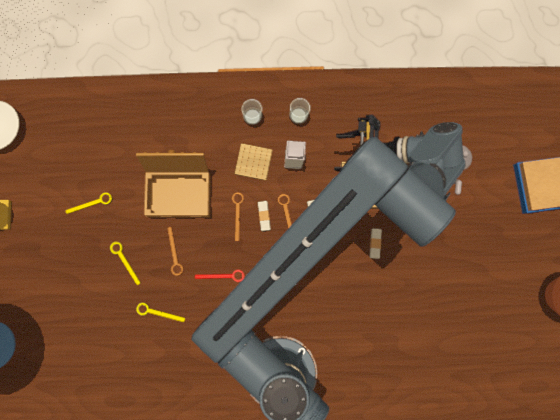

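```bash

python3 -m inch '[{"ax":0.005,"ay":0.001,"az":-0.007,"dx":0.7,"dy":0,"dz":25,"gripper":100},{"ax":0,"ay":0,"az":0,"dx":0.7,"dy":0,"dz":25,"gripper":100},{"ax":0,"ay":0,"az":0,"dx":0.7,"dy":0,"dz":25,"gripper":100},{"ax":0,"ay":0,"az":0,"dx":0.7,"dy":0,"dz":25,"gripper":100},{"ax":0,"ay":0,"az":0,"dx":0.7,"dy":0,"dz":25,"gripper":100},{"ax":0,"ay":0,"az":0,"dx":0.7,"dy":0,"dz":24,"gripper":100},{"ax":0,"ay":0,"az":0,"dx":0,"dy":0,"dz":0,"gripper":100}]'
python3 - <<'E'
from h import *
to([.6477,-.0434,.0909],side(1.466,.5))
snap('wrist','w2')
E
```

```text
time: 5.7
position: [0.6453, -0.0377, 0.0965]
tool_rot: [0.636, 0.578, 0.378, -0.343]
ft_force: [-0.8, -0.1, 1.0]
grip_width: 0.0872
t 5.7 p [ 0.6453 -0.0377  0.0965] x [0.046 0.476 0.878] z [ 0.085  0.874 -0.478] q [-0.619  0.98   1.386  0.866  1.537 -0.918] g 0.0872 F [-0.8 -0.1  1. ]
shift [-7.6  2.9 -2.1] norm 8.4
turn [-0.007 -0.002  0.004]
shift after turn [-7.5  3.  -2.1]
```

View pics/w2.png

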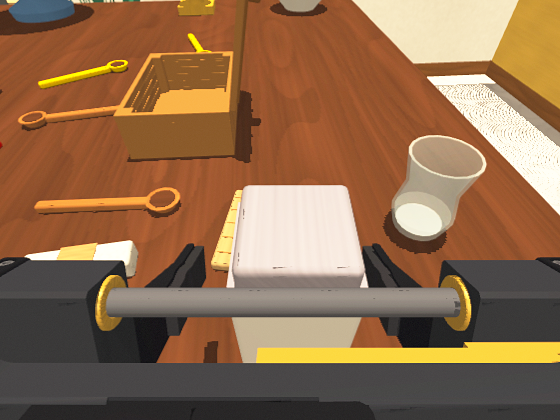

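```bash

python3 -m inch '[{"ax":-0.007,"ay":0,"az":0.004,"dx":-6,"dy":3.5,"dz":-2,"gripper":100},{"ax":0,"ay":0,"az":0,"dx":0,"dy":0,"dz":0,"gripper":60},{"ax":0,"ay":0,"az":0,"dx":0,"dy":0,"dz":0,"gripper":30},{"ax":0,"ay":0,"az":0,"dx":0,"dy":0,"dz":0,"gripper":30},{"ax":0,"ay":0,"az":0,"dx":0,"dy":0,"dz":0,"gripper":30},{"ax":0,"ay":0,"az":0,"dx":0,"dy":0,"dz":0,"gripper":30}]' 40
python3 - <<'E'
from h import *
to([.6477,-.0434,.0909],side(1.466,.5))
E
```

```text
time: 6.35
position: [0.6503, -0.0471, 0.0912]
tool_rot: [0.64, 0.575, 0.381, -0.339]
ft_force: [0.4, -0.1, -0.0]
grip_width: 0.0548
t 6.35 p [ 0.6503 -0.0471  0.0912] x [0.049 0.477 0.878] z [ 0.097  0.872 -0.479] q [-0.628  0.991  1.37   0.868  1.535 -0.916] g 0.0548 F [ 0.4 -0.1 -0. ]
shift [ 1.4 -3.   3.1] norm 4.5
turn [0.005 0.    0.001]
shift after turn [ 1.4 -3.   3.2]
```

```bash

python3 -m inch '[{"ax":0,"ay":0,"az":0,"dx":0,"dy":0,"dz":0,"gripper":30},{"ax":0,"ay":0,"az":0,"dx":0,"dy":0,"dz":0,"gripper":30},{"ax":0,"ay":0,"az":0,"dx":0,"dy":0,"dz":0,"gripper":30}]' 40
python3 -c "
from h import *
to([.65,-.047,.34],side(1.466,.5))"
```

```text
time: 6.65
position: [0.6503, -0.047, 0.0912]
tool_rot: [0.64, 0.575, 0.381, -0.34]
ft_force: [0.0, -1.6, 0.0]
grip_width: 0.0516
t 6.65 p [ 0.6503 -0.047   0.0912] x [0.049 0.477 0.877] z [ 0.097  0.872 -0.48 ] q [-0.628  0.991  1.37   0.868  1.535 -0.916] g 0.0516 F [ 0.  -1.6  0. ]
shift [ 218.3    0.6 -119.4] norm 248.8
turn [0.005 0.    0.001]
shift after turn [ 2.183e+02 -2.000e-01 -1.193e+02]
```

Gripped at 52 mm. Lift 250 mm straight up.

```bash

python3 -m inch '[{"ax":0,"ay":0,"az":0,"dx":13,"dy":0,"dz":-7.2,"gripper":30},{"ax":0,"ay":0,"az":0,"dx":29.3,"dy":0,"dz":-16,"gripper":30},{"ax":0,"ay":0,"az":0,"dx":29.3,"dy":0,"dz":-16,"gripper":30},{"ax":0,"ay":0,"az":0,"dx":29.3,"dy":0,"dz":-16,"gripper":30},{"ax":0,"ay":0,"az":0,"dx":29.3,"dy":0,"dz":-16,"gripper":30},{"ax":0,"ay":0,"az":0,"dx":29.3,"dy":0,"dz":-16,"gripper":30},{"ax":0,"ay":0,"az":0,"dx":29.3,"dy":0,"dz":-16,"gripper":30},{"ax":0,"ay":0,"az":0,"dx":29.3,"dy":0,"dz":-16,"gripper":30}]'
python3 - <<'E'
from kin import *
snap('side','s3')
to([.65,-.047,.34],side(1.466,.5))
o,p,r=pose(); z=r.as_matrix()[:,2]; h=np.array([z[0],z[1],0]); h/=np.linalg.norm(h)
print('vec total',r.inv().apply(h*np.pi).round(4)); q=o['q']
for k in range(0,23,3):
    Rk=R.from_rotvec(h*np.pi*k/22)*r
    q,e=ik(p,Rk,q); print(k,q.round(2),round(e,4),fk(q,True)[2][3].round(2))
E
```

```text
time: 7.45
position: [0.6488, -0.0465, 0.3412]
tool_rot: [0.64, 0.575, 0.38, -0.34]
ft_force: [-0.1, 0.3, -3.5]
grip_width: 0.0519
t 7.5 p [ 0.6503 -0.0466  0.348 ] x [0.04  0.479 0.877] z [ 0.1    0.871 -0.481] q [-0.628  0.657  1.275  0.903  1.806 -0.592] g 0.052 F [1.2 0.2 2.1]
shift [-7.2 -0.4  3.5] norm 8.0
turn [0.008 0.002 0.01 ]
shift after turn [-7.2 -0.3  3.5]
vec total [1.5107 0.0228 2.7544]
0 [-0.63  0.66  1.27  0.9   1.81 -0.59] 0.0 [ 0.62 -0.31  0.49]
3 [-0.59  0.75  1.11  0.87  2.01 -0.16] 0.0 [ 0.68 -0.32  0.48]
6 [-0.56  0.86  0.98  0.91  2.21  0.27] 0.0 [ 0.73 -0.33  0.44]
9 [-0.54  0.95  0.92  1.03  2.36  0.71] 0.0 [ 0.76 -0.33  0.39]
12 [-0.54  1.03  0.92  1.2   2.44  1.16] 0.0 [ 0.76 -0.33  0.33]
15 [-0.55  1.07  1.    1.37  2.45  1.59] 0.0 [ 0.74 -0.33  0.27]
18 [-0.58  1.08  1.14  1.49  2.41  1.97] 0.0 [ 0.7  -0.32  0.22]
21 [-0.61  1.06  1.31  1.56  2.31  2.31] 0.0 [ 0.64 -0.32  0.2 ]
```

View pics/s3.png

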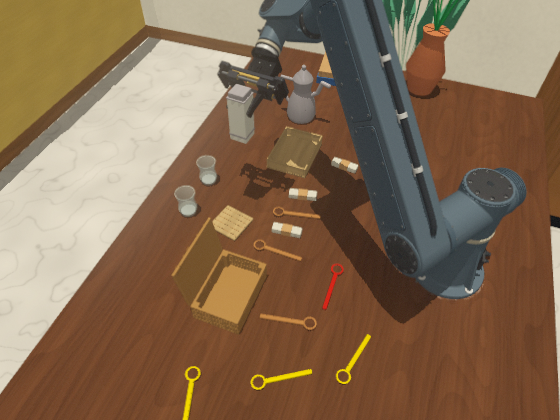

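```bash

python3 -m inch '[{"ax":0.0629,"ay":0.001,"az":0.1148,"dx":0,"dy":0,"dz":0,"gripper":30},{"ax":0.0629,"ay":0.001,"az":0.1148,"dx":0,"dy":0,"dz":0,"gripper":30},{"ax":0.0629,"ay":0.001,"az":0.1148,"dx":0,"dy":0,"dz":0,"gripper":30},{"ax":0.0629,"ay":0.001,"az":0.1148,"dx":0,"dy":0,"dz":0,"gripper":30},{"ax":0.0629,"ay":0.001,"az":0.1148,"dx":0,"dy":0,"dz":0,"gripper":30},{"ax":0.0629,"ay":0.001,"az":0.1148,"dx":0,"dy":0,"dz":0,"gripper":30},{"ax":0.0629,"ay":0.001,"az":0.1148,"dx":0,"dy":0,"dz":0,"gripper":30},{"ax":0.0629,"ay":0.001,"az":0.1148,"dx":0,"dy":0,"dz":0,"gripper":30}]'
python3 -m inch '[{"ax":0.0629,"ay":0.001,"az":0.1148,"dx":0,"dy":0,"dz":0,"gripper":30},{"ax":0.0629,"ay":0.001,"az":0.1148,"dx":0,"dy":0,"dz":0,"gripper":30},{"ax":0.0629,"ay":0.001,"az":0.1148,"dx":0,"dy":0,"dz":0,"gripper":30},{"ax":0.0629,"ay":0.001,"az":0.1148,"dx":0,"dy":0,"dz":0,"gripper":30},{"ax":0.0629,"ay":0.001,"az":0.1148,"dx":0,"dy":0,"dz":0,"gripper":30},{"ax":0.0629,"ay":0.001,"az":0.1148,"dx":0,"dy":0,"dz":0,"gripper":30},{"ax":0.0629,"ay":0.001,"az":0.1148,"dx":0,"dy":0,"dz":0,"gripper":30},{"ax":0.0629,"ay":0.001,"az":0.1148,"dx":0,"dy":0,"dz":0,"gripper":30}]'
python3 -m inch '[{"ax":0.0629,"ay":0.001,"az":0.1148,"dx":0,"dy":0,"dz":0,"gripper":30},{"ax":0.0629,"ay":0.001,"az":0.1148,"dx":0,"dy":0,"dz":0,"gripper":30},{"ax":0.0629,"ay":0.001,"az":0.1148,"dx":0,"dy":0,"dz":0,"gripper":30},{"ax":0.0629,"ay":0.001,"az":0.1148,"dx":0,"dy":0,"dz":0,"gripper":30},{"ax":0.0629,"ay":0.001,"az":0.1148,"dx":0,"dy":0,"dz":0,"gripper":30},{"ax":0.0629,"ay":0.001,"az":0.1148,"dx":0,"dy":0,"dz":0,"gripper":30},{"ax":0.0629,"ay":0.001,"az":0.1148,"dx":0,"dy":0,"dz":0,"gripper":30},{"ax":0.0629,"ay":0.001,"az":0.1148,"dx":0,"dy":0,"dz":0,"gripper":30}]'
python3 - <<'E'
from kin import *
to(None,side(1.466,-.4815,-1))
snap('side','s4')
E
```

```text
time: 8.3
position: [0.6495, -0.0465, 0.3396]
tool_rot: [0.723, 0.306, 0.043, -0.617]
ft_force: [-0.4, 0.4, -2.8]
grip_width: 0.0522
time: 9.1
position: [0.6496, -0.0465, 0.3394]
tool_rot: [-0.612, 0.044, 0.305, 0.729]
ft_force: [-0.3, 0.1, -4.3]
grip_width: 0.0522
time: 9.9
position: [0.6496, -0.0464, 0.3393]
tool_rot: [-0.336, 0.383, 0.57, 0.644]
ft_force: [0.1, 0.5, -3.6]
grip_width: 0.052
t 9.9 p [ 0.6496 -0.0464  0.3393] x [ 0.056  0.478 -0.877] z [0.11  0.87  0.481] q [-0.63   1.057  1.373  1.562  2.267  2.416] g 0.052 F [ 0.1  0.5 -3.6]
turn [-0.018  0.02   0.006]
```

View pics/s4.png

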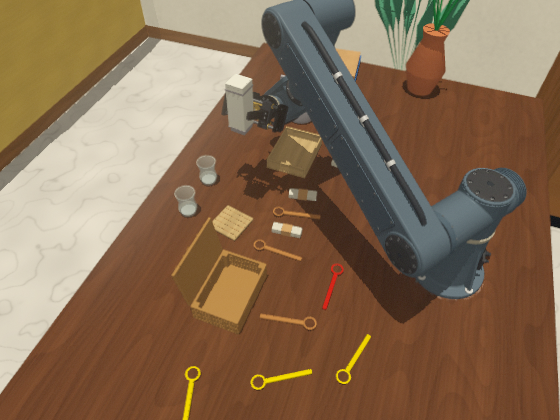

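```bash

python3 -m inch '[{"ax":-0.018,"ay":0.02,"az":0.006,"dx":0,"dy":0,"dz":0,"gripper":30},{"ax":0,"ay":0,"az":0,"dx":0,"dy":0,"dz":0,"gripper":30},{"ax":0,"ay":0,"az":0,"dx":0,"dy":0,"dz":0,"gripper":30},{"ax":0,"ay":0,"az":0,"dx":0,"dy":0,"dz":0,"gripper":30},{"ax":0,"ay":0,"az":0,"dx":0,"dy":0,"dz":0,"gripper":30},{"ax":0,"ay":0,"az":0,"dx":0,"dy":0,"dz":0,"gripper":30}]'
python3 -m inch '[{"ax":0,"ay":0,"az":0,"dx":0,"dy":0,"dz":0,"gripper":30},{"ax":0,"ay":0,"az":0,"dx":0,"dy":0,"dz":0,"gripper":30},{"ax":0,"ay":0,"az":0,"dx":0,"dy":0,"dz":0,"gripper":30},{"ax":0,"ay":0,"az":0,"dx":0,"dy":0,"dz":0,"gripper":30},{"ax":0,"ay":0,"az":0,"dx":0,"dy":0,"dz":0,"gripper":30},{"ax":0,"ay":0,"az":0,"dx":0,"dy":0,"dz":0,"gripper":30}]'
python3 - <<'E'
from kin import *
o,p,r=pose(); to()
crop('s4',190,50,300,150,6,'s4c')
h=r.as_matrix()[:,2].copy(); h[2]=0; h/=np.linalg.norm(h); print('back vec',r.inv().apply(-h*np.pi).round(4))
E
```

```text
time: 10.55
position: [0.6496, -0.0467, 0.3397]
tool_rot: [-0.348, 0.383, 0.571, 0.637]
ft_force: [-0.7, -0.0, -3.2]
grip_width: 0.0521
time: 11.15
position: [0.6495, -0.0468, 0.3398]
tool_rot: [-0.348, 0.383, 0.571, 0.637]
ft_force: [0.9, -0.9, -2.6]
grip_width: 0.0521
t 11.15 p [ 0.6495 -0.0468  0.3398] x [ 0.054  0.461 -0.886] z [0.09  0.881 0.464] q [-0.63   1.053  1.354  1.544  2.27   2.421] g 0.0521 F [ 0.9 -0.9 -2.6]
back vec [-1.457  -0.0105 -2.7833]
```

View pics/s4c.png

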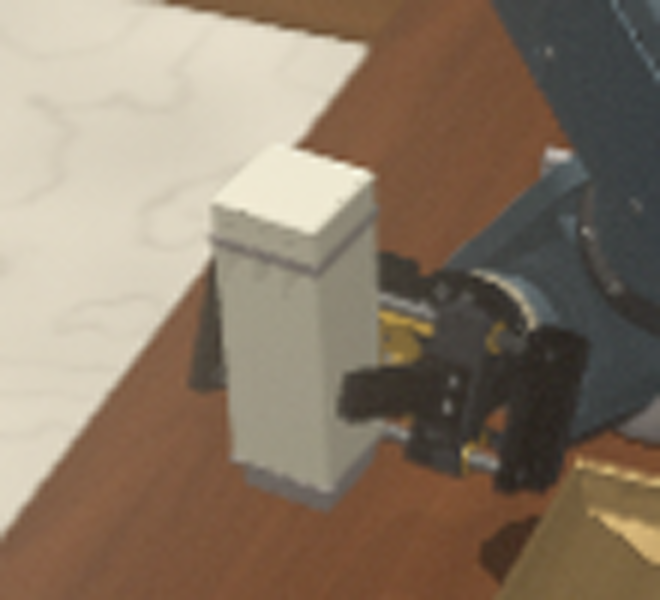

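```bash

python3 -m inch '[{"ax":-0.0607,"ay":-0.0004,"az":-0.116,"dx":0,"dy":0,"dz":0,"gripper":30},{"ax":-0.0607,"ay":-0.0004,"az":-0.116,"dx":0,"dy":0,"dz":0,"gripper":30},{"ax":-0.0607,"ay":-0.0004,"az":-0.116,"dx":0,"dy":0,"dz":0,"gripper":30},{"ax":-0.0607,"ay":-0.0004,"az":-0.116,"dx":0,"dy":0,"dz":0,"gripper":30},{"ax":-0.0607,"ay":-0.0004,"az":-0.116,"dx":0,"dy":0,"dz":0,"gripper":30},{"ax":-0.0607,"ay":-0.0004,"az":-0.116,"dx":0,"dy":0,"dz":0,"gripper":30},{"ax":-0.0607,"ay":-0.0004,"az":-0.116,"dx":0,"dy":0,"dz":0,"gripper":30},{"ax":-0.0607,"ay":-0.0004,"az":-0.116,"dx":0,"dy":0,"dz":0,"gripper":30}]'
python3 -m inch '[{"ax":-0.0607,"ay":-0.0004,"az":-0.116,"dx":0,"dy":0,"dz":0,"gripper":30},{"ax":-0.0607,"ay":-0.0004,"az":-0.116,"dx":0,"dy":0,"dz":0,"gripper":30},{"ax":-0.0607,"ay":-0.0004,"az":-0.116,"dx":0,"dy":0,"dz":0,"gripper":30},{"ax":-0.0607,"ay":-0.0004,"az":-0.116,"dx":0,"dy":0,"dz":0,"gripper":30},{"ax":-0.0607,"ay":-0.0004,"az":-0.116,"dx":0,"dy":0,"dz":0,"gripper":30},{"ax":-0.0607,"ay":-0.0004,"az":-0.116,"dx":0,"dy":0,"dz":0,"gripper":30},{"ax":-0.0607,"ay":-0.0004,"az":-0.116,"dx":0,"dy":0,"dz":0,"gripper":30},{"ax":-0.0607,"ay":-0.0004,"az":-0.116,"dx":0,"dy":0,"dz":0,"gripper":30}]'
python3 -m inch '[{"ax":-0.0607,"ay":-0.0004,"az":-0.116,"dx":0,"dy":0,"dz":0,"gripper":30},{"ax":-0.0607,"ay":-0.0004,"az":-0.116,"dx":0,"dy":0,"dz":0,"gripper":30},{"ax":-0.0607,"ay":-0.0004,"az":-0.116,"dx":0,"dy":0,"dz":0,"gripper":30},{"ax":-0.0607,"ay":-0.0004,"az":-0.116,"dx":0,"dy":0,"dz":0,"gripper":30},{"ax":-0.0607,"ay":-0.0004,"az":-0.116,"dx":0,"dy":0,"dz":0,"gripper":30},{"ax":-0.0607,"ay":-0.0004,"az":-0.116,"dx":0,"dy":0,"dz":0,"gripper":30},{"ax":-0.0607,"ay":-0.0004,"az":-0.116,"dx":0,"dy":0,"dz":0,"gripper":30},{"ax":-0.0607,"ay":-0.0004,"az":-0.116,"dx":0,"dy":0,"dz":0,"gripper":30}]'
python3 - <<'E'
from kin import *
Rt=side(1.35,.5006,1)
# caddy centre rel to tool at grasp: caddy (.646,-.060,0) tool p (.6503,-.047,.0912)
z=np.array([.0969,.8717,-.4803]); Rg=side(np.arctan2(z[1],z[0]),.5006,1)
rel=Rg.inv().apply(np.array([.646,-.060,0])-np.array([.6503,-.047,.0912])); print('rel',rel)
base=np.array([.643,.064,.010]); tgt=base-Rt.apply(rel); print('tcp place',tgt.round(4))
np.save('tgt.npy',tgt)
to(tgt+[0,0,.06],Rt)
snap('side','s5'); c=snap('top','t5'); snap('wrist','w5')
E
```

```text
time: 11.95
position: [0.6494, -0.0468, 0.3394]
tool_rot: [-0.619, 0.042, 0.3, 0.725]
ft_force: [0.4, -0.1, -3.3]
grip_width: 0.0517
time: 12.75
position: [0.6495, -0.0467, 0.3395]
tool_rot: [0.722, 0.309, 0.05, -0.617]
ft_force: [-0.5, -0.3, -2.4]
grip_width: 0.0522
time: 13.55
position: [0.6491, -0.0466, 0.3399]
tool_rot: [0.632, 0.577, 0.387, -0.344]
ft_force: [0.0, 0.5, -3.7]
grip_width: 0.0521
rel [-0.08643847 -0.00283742  0.03201983]
tcp place [0.6487 0.0764 0.1012]
t 13.55 p [ 0.6491 -0.0466  0.3399] x [0.035 0.463 0.886] z [ 0.093  0.881 -0.464] q [-0.631  0.673  1.28   0.909  1.812 -0.612] g 0.0521 F [ 0.   0.5 -3.7]
shift [-101.3  -14.6  191.3] norm 217.0
turn [-0.102 -0.019  0.068]
shift after turn [-99.2 -27.3 191.1]
```

View pics/w5.png

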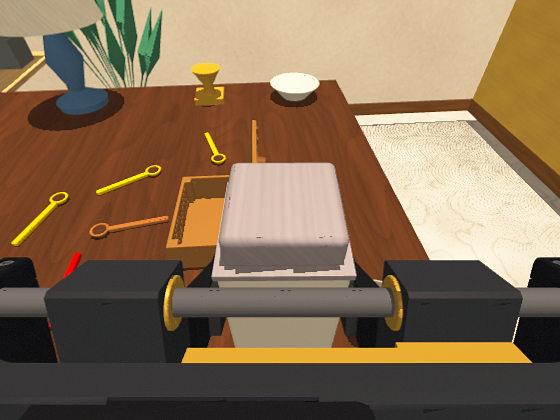

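View pics/t5.png

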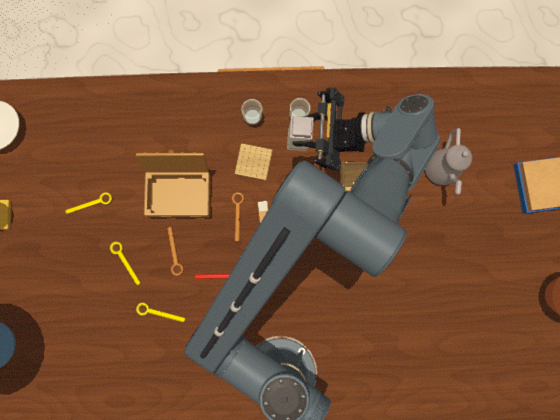

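```bash
python3 - <<'E'
from kin import *
crop('t5',275,100,335,160,10,'t5c')
c=load('t5')
for u,v in [(297,122),(301,127),(305,130),(297,132)]: print(by_depth(c,u,v).round(4))
# lid-top mask from depth
K=[]
for v in range(105,150):
  for u in range(280,325):
    p=by_depth(c,u,v)
    if abs(p[2]-.405)<.006 and np.linalg.norm(p[:2]-[.65,-.06])<.05: K.append((u,v,*p))
K=np.array(K); print(len(K),K.mean(0).round(4),K.min(0).round(3),K.max(0).round(3))
(cx,cy),(w,h),a=cv2.minAreaRect(K[:,2:4].astype(np.float32)); print(cx,cy,w,h,a)
E
```

```text
[ 0.6515 -0.0486  0.4074]
[ 0.6392 -0.0578  0.4064]
[ 0.6317 -0.067   0.4061]
[ 0.6289 -0.0482  0.4003]
394 [ 3.034112e+02  1.250127e+02  6.448000e-01 -6.390000e-02  4.038000e-01] [ 2.92e+02  1.11e+02  6.20e-01 -1.09e-01  3.99e-01] [ 3.22e+02  1.35e+02  6.79e-01 -3.60e-02  4.11e-01]
0.6459543704986572 -0.07114838063716888 0.053734950721263885 0.07827314734458923 11.363103866577148
```

View pics/t5c.png

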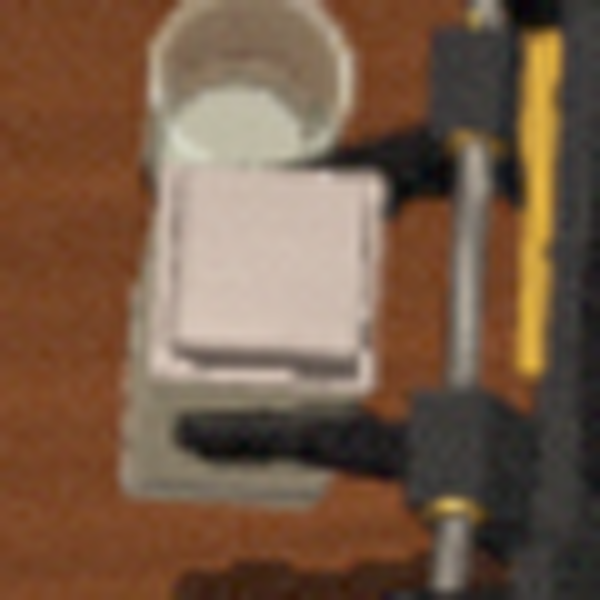

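```bash
python3 - <<'E'
from kin import *
c=load('t5'); o,p,r=pose()
L=np.mean([at_z(c,275+(a+.5)/10-.5,100+(b+.5)/10-.5,.403) for a,b in [(185,167),(372,175),(360,355),(172,345)]],0); print('lid',L)
print('lid in tool',r.inv().apply(L-p))
z=np.array([.0969,.8717,-.4803]); Rg=side(np.arctan2(z[1],z[0]),.5006,1)
print('expected', Rg.inv().apply(np.array([.646,-.060,.154])-np.array([.6503,-.047,.0912])))
E
```

```text
lid [ 0.64368248 -0.06002531  0.403     ]
lid in tool [ 0.04936746 -0.00332684 -0.04134637]
expected [ 0.04866492 -0.00283742 -0.04189278]
```

```bash

python3 -m inch '[{"ax":-0.102,"ay":-0.019,"az":0.068,"dx":0,"dy":0,"dz":0,"gripper":30},{"ax":0,"ay":0,"az":0,"dx":-16.5,"dy":-4.5,"dz":31.8,"gripper":30},{"ax":0,"ay":0,"az":0,"dx":-16.5,"dy":-4.5,"dz":31.8,"gripper":30},{"ax":0,"ay":0,"az":0,"dx":-16.5,"dy":-4.5,"dz":31.8,"gripper":30},{"ax":0,"ay":0,"az":0,"dx":-16.5,"dy":-4.5,"dz":31.8,"gripper":30},{"ax":0,"ay":0,"az":0,"dx":-16.5,"dy":-4.5,"dz":31.8,"gripper":30},{"ax":0,"ay":0,"az":0,"dx":-16.5,"dy":-4.5,"dz":31.8,"gripper":30},{"ax":0,"ay":0,"az":0,"dx":0,"dy":0,"dz":0,"gripper":30}]'
python3 - <<'E'
from kin import *
to(np.load('tgt.npy')+[0,0,.004],side(1.35,.5006,1))
E
```

```text
time: 14.5
position: [0.6459, 0.0798, 0.1572]
tool_rot: [0.673, 0.535, 0.393, -0.325]
ft_force: [-0.4, 0.5, -2.9]
grip_width: 0.0518
t 14.5 p [0.6459 0.0798 0.1572] x [0.117 0.465 0.878] z [ 0.182  0.859 -0.479] q [-0.48   0.828  1.587  1.042  1.368 -0.84 ] g 0.0518 F [-0.4  0.5 -2.9]
shift [-46.8   4.3  22.5] norm 52.1
turn [-0.011 -0.001 -0.013]
shift after turn [-46.9   3.4  22.6]
```

```bash

python3 -m inch '[{"ax":-0.011,"ay":-0.001,"az":-0.013,"dx":0,"dy":0,"dz":0,"gripper":30},{"ax":0,"ay":0,"az":0,"dx":-15.6,"dy":1.2,"dz":7.5,"gripper":30},{"ax":0,"ay":0,"az":0,"dx":-15.6,"dy":1.2,"dz":7.5,"gripper":30},{"ax":0,"ay":0,"az":0,"dx":-15.6,"dy":1.2,"dz":7.5,"gripper":30},{"ax":0,"ay":0,"az":0,"dx":0,"dy":0,"dz":0,"gripper":30}]'
python3 - <<'E'
from kin import *
to(np.load('tgt.npy'),side(1.35,.5006,1))
E
```

```text
time: 15.0
position: [0.6515, 0.0718, 0.1066]
tool_rot: [0.672, 0.538, 0.4, -0.315]
ft_force: [-0.2, -0.0, -3.1]
grip_width: 0.0516
t 15.0 p [0.6515 0.0718 0.1066] x [0.101 0.471 0.876] z [ 0.2    0.853 -0.481] q [-0.49   0.911  1.583  1.064  1.32  -0.933] g 0.0516 F [-0.2 -0.  -3.1]
shift [-2.8 -3.8  6. ] norm 7.6
turn [0.008 0.002 0.004]
shift after turn [-2.9 -3.7  6. ]
```

```bash

python3 -m inch '[{"ax":0.008,"ay":0.002,"az":0.004,"dx":1.9,"dy":-3.8,"dz":3.4,"gripper":30},{"ax":0,"ay":0,"az":0,"dx":-2.6,"dy":0,"dz":1.4,"gripper":30},{"ax":0,"ay":0,"az":0,"dx":0,"dy":0,"dz":0,"gripper":30}]'
python3 - <<'E'
from kin import *
to(np.load('tgt.npy'),side(1.35,.5006,1))
snap('side','s6')
crop('s6',150,140,310,260,4.5,'s6c')
E
```

```text
time: 15.3
position: [0.6492, 0.0774, 0.1068]
tool_rot: [0.67, 0.539, 0.399, -0.318]
ft_force: [-0.4, -0.2, -3.8]
grip_width: 0.0519
t 15.3 p [0.6492 0.0774 0.1068] x [0.1   0.469 0.878] z [ 0.193  0.856 -0.479] q [-0.483  0.91   1.587  1.066  1.321 -0.934] g 0.0519 F [-0.4 -0.2 -3.8]
shift [-5.5 -0.3  1.8] norm 5.7
turn [ 0.001 -0.001  0.005]
shift after turn [-5.5 -0.3  1.8]
```

View pics/s6c.png

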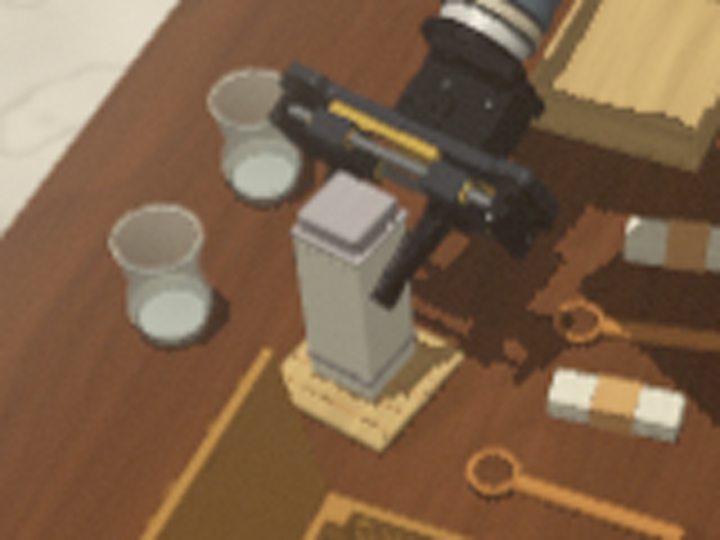

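```bash
python3 - <<'E'
from kin import *
crop('s6',205,190,260,245,12,'s6d')
crop('side0',205,190,260,245,12,'s0d')
E
```

```text
(no output)
```

View pics/s6d.png

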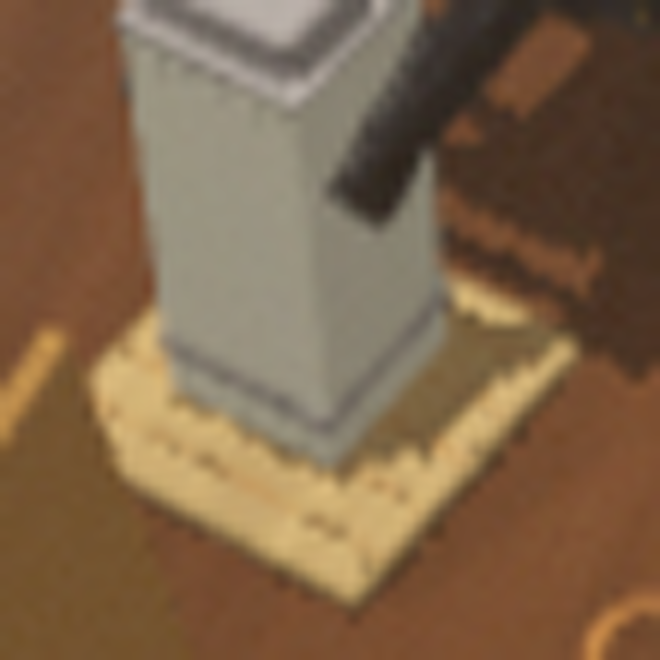

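View pics/s0d.png

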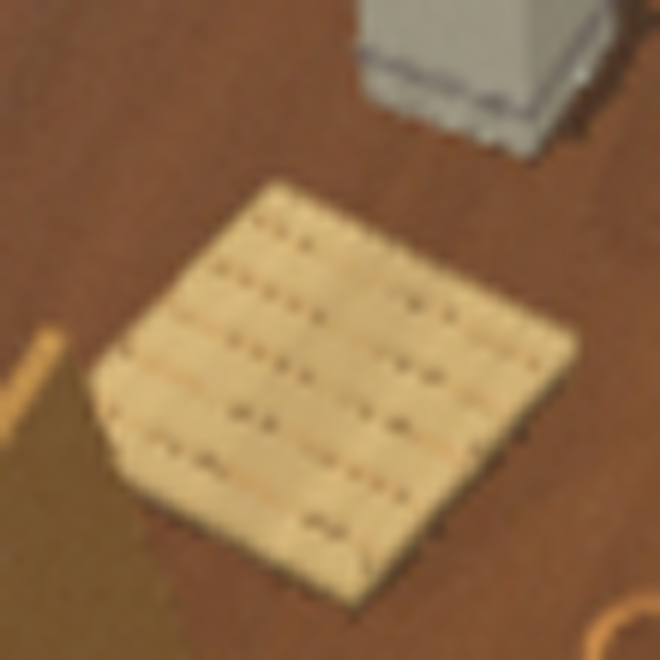

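```bash
python3 - <<'E'
from kin import *
c=load('s6')
P=lambda a,b,z: at_z(c,205+(a+.5)/12-.5,190+(b+.5)/12-.5,z)[:2]
far,right,near=P(275,180,.01),P(578,340,.01),P(355,605,.01)
print('coaster',(far+near)/2, far+near-right, np.linalg.norm(far-right),np.linalg.norm(right-near))
for z in (.010,.015,.017):
    l,f,r=P(172,390,z),P(330,468,z),P(443,335,z); print(z,(l+r)/2,np.linalg.norm(l-f),np.linalg.norm(r-f))
E
```

```text
coaster [0.64374367 0.06766321] [0.70141899 0.10506559] 0.09816842393611132 0.10011687215738443
0.01 [0.64814289 0.06113738] 0.048823542733718535 0.051096959128162284
0.015 [0.64615855 0.06479659] 0.04859350034924032 0.05085620506446103
0.017 [0.64536482 0.06626027] 0.04850148339544914 0.050759903438980826
```

```bash

python3 -m inch '[{"ax":0,"ay":0,"az":0,"dx":-2.5,"dy":-1,"dz":2.2,"gripper":30},{"ax":0,"ay":0,"az":0,"dx":-2.5,"dy":0,"dz":1.4,"gripper":30},{"ax":0,"ay":0,"az":0,"dx":0,"dy":0,"dz":0,"gripper":30},{"ax":0,"ay":0,"az":0,"dx":0,"dy":0,"dz":0,"gripper":30}]'
python3 - <<'E'
from kin import *
to(np.load('tgt.npy'),side(1.35,.5006,1))
E
```

```text
time: 15.75
position: [0.6487, 0.0783, 0.1014]
tool_rot: [0.67, 0.538, 0.4, -0.318]
ft_force: [-0.4, 0.8, 1.4]
grip_width: 0.0519
t 15.75 p [0.6487 0.0783 0.1014] x [0.1   0.467 0.878] z [ 0.194  0.857 -0.478] q [-0.482  0.919  1.589  1.07   1.316 -0.944] g 0.0519 F [-0.4  0.8  1.4]
shift [-1.   0.4 -1.5] norm 1.9
turn [ 0.001 -0.002  0.005]
shift after turn [-1.   0.4 -1.5]
```

```bash

python3 -m inch '[{"ax":0,"ay":0,"az":0,"dx":0,"dy":0,"dz":0,"gripper":65},{"ax":0,"ay":0,"az":0,"dx":0,"dy":0,"dz":0,"gripper":75},{"ax":0,"ay":0,"az":0,"dx":0,"dy":0,"dz":0,"gripper":85},{"ax":0,"ay":0,"az":0,"dx":0,"dy":0,"dz":0,"gripper":95},{"ax":0,"ay":0,"az":0,"dx":0,"dy":0,"dz":0,"gripper":95}]'
python3 - <<'E'
from kin import *
snap('wrist','w7')
to()
E
```

```text
time: 16.25
position: [0.6485, 0.0782, 0.1005]
tool_rot: [0.67, 0.539, 0.399, -0.318]
ft_force: [-0.3, -0.6, 0.2]
grip_width: 0.079
t 16.3 p [0.6485 0.0782 0.1005] x [0.101 0.469 0.878] z [ 0.193  0.856 -0.479] q [-0.482  0.92   1.589  1.069  1.315 -0.945] g 0.0806 F [-0.9 -0.6 -0.6]
```

View pics/w7.png

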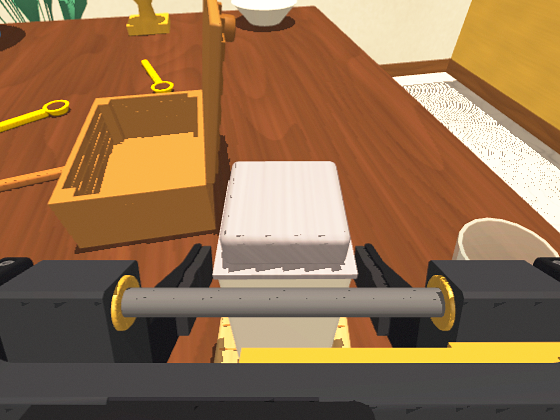

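```bash

python3 -m inch '[{"ax":0,"ay":0,"az":0,"dx":0,"dy":0,"dz":-15,"gripper":95},{"ax":0,"ay":0,"az":0,"dx":0,"dy":0,"dz":-35,"gripper":95},{"ax":0,"ay":0,"az":0,"dx":0,"dy":0,"dz":-35,"gripper":95},{"ax":0,"ay":0,"az":0,"dx":0,"dy":0,"dz":-35,"gripper":95},{"ax":0,"ay":0,"az":0,"dx":0,"dy":0,"dz":-35,"gripper":95},{"ax":0,"ay":0,"az":0,"dx":0,"dy":0,"dz":0,"gripper":60}]'
python3 - <<'E'
from kin import *
c=snap('top','t8'); snap('side','s8')
crop('t8',125,90,425,270,2.6,'t8c')
o,p,r=pose()
Rt=down(0); to([.47,.038,.2],Rt); rv=(r.inv()*Rt).as_rotvec(); q=o['q']
for k in range(0,13,3): q,e=ik(p+[-.06*k/12,0,.08*k/12],r*R.from_rotvec(rv*k/12),q); print(q.round(2),round(e,4))
E
```

```text
time: 16.9
position: [0.6199, -0.0605, 0.1772]
tool_rot: [0.672, 0.539, 0.401, -0.313]
ft_force: [-0.1, -0.5, 0.1]
grip_width: 0.0795
t 17.0 p [ 0.6185 -0.0561  0.1754] x [0.101 0.469 0.877] z [ 0.196  0.855 -0.48 ] q [-0.69   0.819  1.517  0.903  1.522 -0.876] g 0.0733 F [ 0.3  0.4 -0.9]
shift [  50.8 -165.4   39.7] norm 177.5
turn [-0.713 -0.901  1.213]
shift after turn [-148.5  -94.1  -24.6]
[-0.69  0.82  1.52  0.9   1.52 -0.88] 0.0
[-0.67  0.63  1.67  0.85  1.25 -0.52] 0.0
[-0.58  0.48  1.72  0.67  1.05 -0.  ] 0.0
[-0.44  0.4   1.67  0.32  1.01  0.66] 0.0
[-0.3   0.4   1.56  0.    1.18  1.27] 0.0
```

View pics/t8c.png

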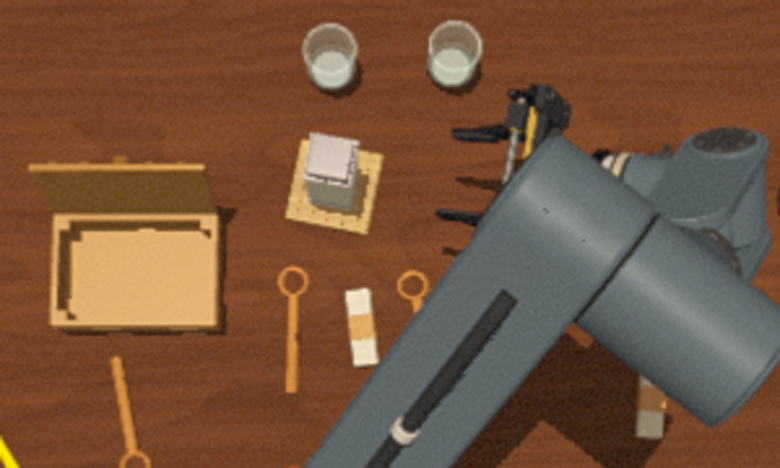

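View pics/s8.png

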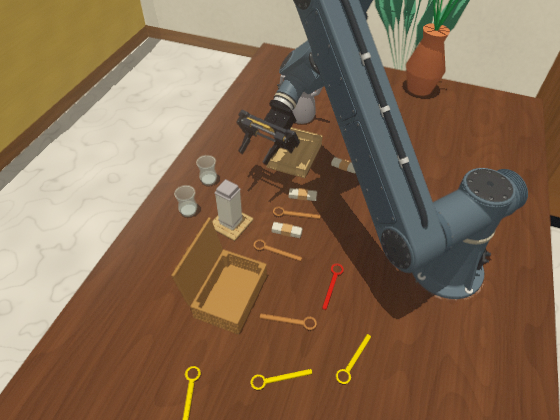

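```bash

python3 -m inch '[{"ax":0,"ay":0,"az":0,"dx":35,"dy":0,"dz":-19,"gripper":60},{"ax":0,"ay":0,"az":0,"dx":35,"dy":0,"dz":-19,"gripper":60},{"ax":-0.06,"ay":-0.075,"az":0.101,"dx":0,"dy":0,"dz":0,"gripper":60},{"ax":-0.06,"ay":-0.075,"az":0.101,"dx":0,"dy":0,"dz":0,"gripper":60},{"ax":-0.06,"ay":-0.075,"az":0.101,"dx":0,"dy":0,"dz":0,"gripper":60},{"ax":-0.06,"ay":-0.075,"az":0.101,"dx":0,"dy":0,"dz":0,"gripper":60},{"ax":-0.06,"ay":-0.075,"az":0.101,"dx":0,"dy":0,"dz":0,"gripper":60},{"ax":-0.06,"ay":-0.075,"az":0.101,"dx":0,"dy":0,"dz":0,"gripper":60}]'
python3 -m inch '[{"ax":-0.06,"ay":-0.075,"az":0.101,"dx":0,"dy":0,"dz":0,"gripper":60},{"ax":-0.06,"ay":-0.075,"az":0.101,"dx":0,"dy":0,"dz":0,"gripper":60},{"ax":-0.06,"ay":-0.075,"az":0.101,"dx":0,"dy":0,"dz":0,"gripper":60},{"ax":-0.06,"ay":-0.075,"az":0.101,"dx":0,"dy":0,"dz":0,"gripper":60},{"ax":-0.06,"ay":-0.075,"az":0.101,"dx":0,"dy":0,"dz":0,"gripper":60}]'
python3 - <<'E'
from kin import *
to([.474,.0365,.12],down(.087))
E
```

```text
time: 17.8
position: [0.6169, -0.0527, 0.2538]
tool_rot: [0.915, 0.293, 0.217, -0.173]
ft_force: [0.5, 0.6, 0.1]
grip_width: 0.0523
time: 18.3
position: [0.6168, -0.0525, 0.254]
tool_rot: [0.998, 0.049, 0.036, -0.027]
ft_force: [-0.7, -0.3, -0.1]
grip_width: 0.0524
t 18.3 p [ 0.6168 -0.0525  0.254 ] x [0.993 0.096 0.075] z [ 0.07   0.058 -0.996] q [-0.303  0.461  1.464  0.083  1.169  1.139] g 0.0524 F [-0.7 -0.3 -0.1]
shift [-143.3  -95.9  128.7] norm 215.1
turn [-0.051 -0.075  0.011]
shift after turn [-134.6 -101.1  134. ]
```

```bash

python3 -m inch '[{"ax":-0.051,"ay":-0.075,"az":0.011,"dx":0,"dy":0,"dz":0,"gripper":60},{"ax":0,"ay":0,"az":0,"dx":-26.9,"dy":-20.2,"dz":20.8,"gripper":60},{"ax":0,"ay":0,"az":0,"dx":-26.9,"dy":-20.2,"dz":20.8,"gripper":60},{"ax":0,"ay":0,"az":0,"dx":-26.9,"dy":-20.2,"dz":20.8,"gripper":60},{"ax":0,"ay":0,"az":0,"dx":-26.9,"dy":-20.2,"dz":20.8,"gripper":60},{"ax":0,"ay":0,"az":0,"dx":-26.9,"dy":-20.2,"dz":20.8,"gripper":60},{"ax":0,"ay":0,"az":0,"dx":0,"dy":0,"dz":0,"gripper":60}]'
python3 - <<'E'
from kin import *
to([.474,.0365,.003],down(.087))
snap('wrist','w9'); snap('top','t9'); crop('t9',125,90,425,270,2.6,'t9c')
E
```

```text
time: 19.0
position: [0.4658, 0.0384, 0.1466]
tool_rot: [0.999, 0.047, -0.006, -0.003]
ft_force: [-1.1, 0.8, -0.4]
grip_width: 0.052
t 19.0 p [0.4658 0.0384 0.1466] x [ 0.996  0.094 -0.012] z [-0.012  0.006 -1.   ] q [-0.16   0.445  1.888  0.005  0.822  1.314] g 0.052 F [-1.1  0.8 -0.4]
shift [  9.6   3.6 143.5] norm 143.9
turn [-0.007  0.012  0.007]
shift after turn [  8.    2.6 143.6]
```

View pics/w9.png

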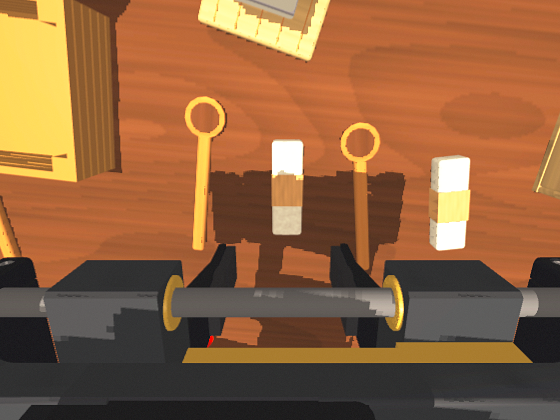

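View pics/t9c.png

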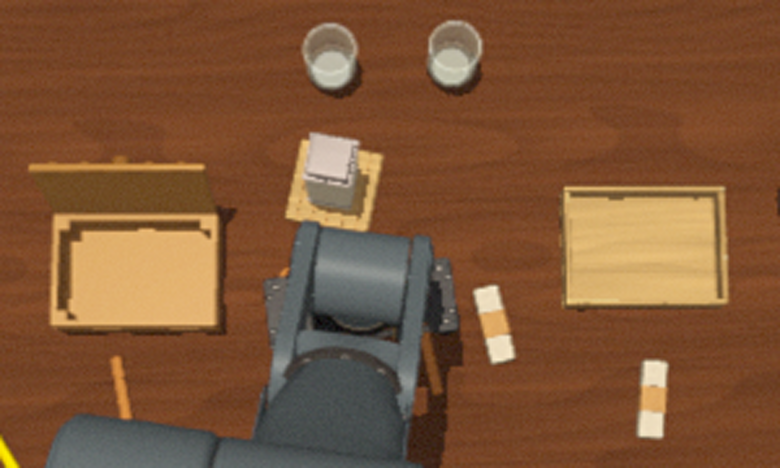

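```bash
cat >> h.py <<'E'
def quadw(c,pts,z):
    p=np.array([at_z(c,a,b,z)[:2] for a,b in pts]); e=[p[(i+1)%4]-p[i] for i in range(4)]
    print(p.mean(0).round(4),[round(float(np.linalg.norm(x)),3) for x in e],[round(float(np.degrees(np.arctan2(x[1],x[0]))),1) for x in e]); return p.mean(0)
E
python3 - <<'E'
from kin import *
c=load('w9')
quadw(c,[(272,141),(303,141),(302,235),(272,235)],.02)
quadw(c,[(431,157),(467,155),(467,247),(434,250)],.02)
for a in [(205,118),(198,249),(360,143),(362,268)]: print(at_z(c,*a,.01).round(4))
E
```

```text
[0.4745 0.0368] [0.027, 0.089, 0.029, 0.089] [-84.6, -174.2, 95.5, 4.8]
[ 0.4754 -0.1156] [0.032, 0.091, 0.032, 0.092] [-81.4, -164.8, 101.3, 15.1]
[0.5312 0.1162 0.01  ]
[0.4021 0.1208 0.01  ]
[ 0.5224 -0.0253  0.01  ]
[ 0.3969 -0.0484  0.01  ]
```

```bash

python3 -m inch '[{"ax":-0.007,"ay":0.012,"az":0.007,"dx":8.5,"dy":2.4,"dz":0,"gripper":60},{"ax":0,"ay":0,"az":0,"dx":0,"dy":0,"dz":40,"gripper":60},{"ax":0,"ay":0,"az":0,"dx":0,"dy":0,"dz":40,"gripper":60},{"ax":0,"ay":0,"az":0,"dx":0,"dy":0,"dz":40,"gripper":60},{"ax":0,"ay":0,"az":0,"dx":0,"dy":0,"dz":10,"gripper":60},{"ax":0,"ay":0,"az":0,"dx":0,"dy":0,"dz":0,"gripper":60}]' 15
python3 - <<'E'
from kin import *
to([.4745,.0368,.004],down(.087))
E
```

```text
time: 19.7
position: [0.4873, 0.032, 0.0191]
tool_rot: [0.999, 0.041, 0.008, 0.002]
ft_force: [-0.8, 0.5, 0.2]
grip_width: 0.0524
t 19.7 p [0.4873 0.032  0.0191] x [0.997 0.082 0.015] z [ 0.016 -0.003 -1.   ] q [-0.163  0.704  1.931 -0.002  0.49   1.327] g 0.0524 F [-0.8  0.5  0.2]
shift [-12.6  -5.9  14.8] norm 20.3
turn [ 0.005 -0.015 -0.005]
shift after turn [-12.3  -5.9  15.1]
```

```bash

for i in 1 2 3; do python3 -m inch '[{"ax":0,"ay":0,"az":0,"dx":0,"dy":0,"dz":0,"gripper":60}]' ; python3 -c "
from h import *
to([.4745,.0368,.004],down(.087))"; done
```

```text
time: 19.8
position: [0.4883, 0.032, 0.0212]
tool_rot: [0.999, 0.041, 0.01, 0.002]
ft_force: [0.4, 0.2, 0.2]
grip_width: 0.0519
t 19.8 p [0.4883 0.032  0.0212] x [0.996 0.082 0.02 ] z [ 0.02  -0.004 -1.   ] q [-0.163  0.7    1.931 -0.002  0.49   1.327] g 0.0519 F [0.4 0.2 0.2]
shift [-13.7  -6.   16.9] norm 22.6
turn [ 0.006 -0.02  -0.005]
shift after turn [-13.4  -6.   17.2]
time: 19.9
position: [0.4883, 0.0321, 0.0219]
tool_rot: [0.999, 0.041, 0.011, 0.003]
ft_force: [-0.4, -0.3, 0.3]
grip_width: 0.0521
t 19.9 p [0.4883 0.0321 0.0219] x [0.996 0.083 0.021] z [ 0.021 -0.004 -1.   ] q [-0.163  0.698  1.932 -0.002  0.49   1.327] g 0.0521 F [-0.4 -0.3  0.3]
shift [-13.8  -5.9  17.6] norm 23.1
turn [ 0.006 -0.021 -0.004]
shift after turn [-13.4  -5.9  17.9]
time: 20.0
position: [0.4879, 0.0322, 0.0218]
tool_rot: [0.999, 0.041, 0.01, 0.002]
ft_force: [0.1, -0.4, -0.2]
grip_width: 0.052
t 20.0 p [0.4879 0.0322 0.0218] x [0.996 0.083 0.02 ] z [ 0.021 -0.004 -1.   ] q [-0.163  0.698  1.933 -0.002  0.489  1.327] g 0.052 F [ 0.1 -0.4 -0.2]
shift [-13.3  -5.8  17.5] norm 22.7
turn [ 0.006 -0.02  -0.004]
shift after turn [-12.9  -5.7  17.8]
```

```bash

python3 -m inch '[{"ax":0.006,"ay":-0.02,"az":-0.004,"dx":-12.9,"dy":-5.7,"dz":0,"gripper":60},{"ax":0,"ay":0,"az":0,"dx":0,"dy":0,"dz":0,"gripper":60},{"ax":0,"ay":0,"az":0,"dx":0,"dy":0,"dz":10,"gripper":60},{"ax":0,"ay":0,"az":0,"dx":0,"dy":0,"dz":0,"gripper":60},{"ax":0,"ay":0,"az":0,"dx":0,"dy":0,"dz":0,"gripper":60},{"ax":0,"ay":0,"az":0,"dx":0,"dy":0,"dz":0,"gripper":60}]' 15
python3 -c "
from h import *
to([.4745,.0368,.004],down(.087))"
```

```text
time: 20.6
position: [0.4733, 0.037, 0.0096]
tool_rot: [0.999, 0.043, -0.002, -0.0]
ft_force: [-0.4, -0.2, -0.4]
grip_width: 0.0522
t 20.6 p [0.4733 0.037  0.0096] x [ 0.996  0.087 -0.004] z [-0.004  0.001 -1.   ] q [-0.158  0.72   1.953  0.     0.472  1.326] g 0.0522 F [-0.4 -0.2 -0.4]
shift [1.2 0.3 5.6] norm 5.8
turn [-0.001  0.004 -0.   ]
shift after turn [1.2 0.3 5.6]
```

```bash

python3 -m inch '[{"ax":0,"ay":0,"az":0,"dx":0,"dy":0,"dz":5,"gripper":60},{"ax":0,"ay":0,"az":0,"dx":0,"dy":0,"dz":0,"gripper":60},{"ax":0,"ay":0,"az":0,"dx":0,"dy":0,"dz":0,"gripper":15},{"ax":0,"ay":0,"az":0,"dx":0,"dy":0,"dz":0,"gripper":15},{"ax":0,"ay":0,"az":0,"dx":0,"dy":0,"dz":0,"gripper":15},{"ax":0,"ay":0,"az":0,"dx":0,"dy":0,"dz":0,"gripper":15},{"ax":0,"ay":0,"az":0,"dx":0,"dy":0,"dz":0,"gripper":15},{"ax":0,"ay":0,"az":0,"dx":0,"dy":0,"dz":0,"gripper":15}]' 15
python3 -m inch '[{"ax":0,"ay":0,"az":0,"dx":0,"dy":0,"dz":-15,"gripper":15},{"ax":0,"ay":0,"az":0,"dx":0,"dy":0,"dz":-35,"gripper":15},{"ax":0,"ay":0,"az":0,"dx":0,"dy":0,"dz":-35,"gripper":15},{"ax":0,"ay":0,"az":0,"dx":0,"dy":0,"dz":-35,"gripper":15},{"ax":0,"ay":0,"az":0,"dx":0,"dy":0,"dz":0,"gripper":15},{"ax":0,"ay":0,"az":0,"dx":0,"dy":0,"dz":0,"gripper":15},{"ax":0,"ay":0,"az":0,"dx":0,"dy":0,"dz":0,"gripper":15}]'
python3 -c "
from h import *
c=snap('wrist','w10')
to([.530,.25,.124],down(-.02))"
```

```text
time: 21.4
position: [0.4733, 0.037, 0.005]
tool_rot: [0.999, 0.043, -0.002, -0.0]
ft_force: [-0.0, -0.7, -0.1]
grip_width: 0.0277
time: 22.1
position: [0.4725, 0.0371, 0.1239]
tool_rot: [0.999, 0.043, -0.003, -0.001]
ft_force: [-0.8, 0.2, -0.8]
grip_width: 0.0279
t 22.15 p [0.4724 0.0371 0.1236] x [ 0.996  0.086 -0.006] z [-0.007  0.001 -1.   ] q [-0.158  0.491  1.896  0.     0.761  1.326] g 0.0274 F [ 0.4  0.4 -0.8]
shift [  75.8 -207.1   -0.5] norm 220.6
turn [-0.001  0.006  0.107]
shift after turn [  53.3 -214.    -0.4]
```

View pics/w10.png

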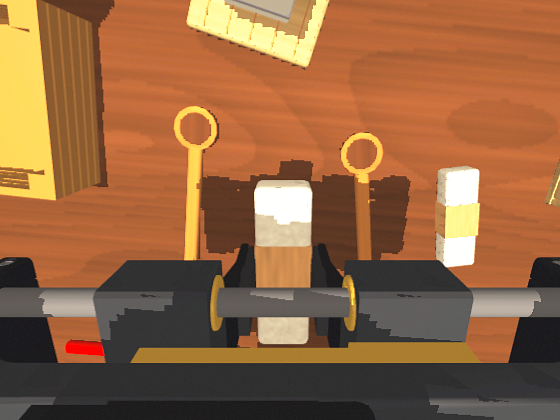

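```bash

python3 -m inch '[{"ax":0,"ay":0,"az":-0.138,"dx":0,"dy":0,"dz":-2,"gripper":15},{"ax":0,"ay":0,"az":-0.138,"dx":0,"dy":0,"dz":-2,"gripper":15},{"ax":0,"ay":0,"az":-0.138,"dx":0,"dy":0,"dz":-2,"gripper":15},{"ax":0,"ay":0,"az":-0.138,"dx":0,"dy":0,"dz":-2,"gripper":15},{"ax":0,"ay":0,"az":-0.138,"dx":0,"dy":0,"dz":-2,"gripper":15},{"ax":0,"ay":0,"az":-0.138,"dx":0,"dy":0,"dz":-2,"gripper":15},{"ax":0,"ay":0,"az":-0.138,"dx":0,"dy":0,"dz":0,"gripper":15},{"ax":0,"ay":0,"az":-0.138,"dx":0,"dy":0,"dz":0,"gripper":15}]'
python3 -m inch '[{"ax":0,"ay":0,"az":-0.138,"dx":0,"dy":0,"dz":0,"gripper":15},{"ax":0,"ay":0,"az":-0.138,"dx":0,"dy":0,"dz":0,"gripper":15},{"ax":0,"ay":0,"az":-0.138,"dx":0,"dy":0,"dz":0,"gripper":15},{"ax":0,"ay":0,"az":-0.138,"dx":0,"dy":0,"dz":0,"gripper":15},{"ax":0,"ay":0,"az":-0.138,"dx":0,"dy":0,"dz":0,"gripper":15},{"ax":0,"ay":0,"az":-0.138,"dx":0,"dy":0,"dz":0,"gripper":15},{"ax":0,"ay":0,"az":-0.138,"dx":0,"dy":0,"dz":0,"gripper":15},{"ax":0,"ay":0,"az":-0.138,"dx":0,"dy":0,"dz":0,"gripper":15}]'
python3 -m inch '[{"ax":0,"ay":0,"az":-0.138,"dx":0,"dy":0,"dz":0,"gripper":15},{"ax":0,"ay":0,"az":-0.138,"dx":0,"dy":0,"dz":0,"gripper":15},{"ax":0,"ay":0,"az":-0.138,"dx":0,"dy":0,"dz":0,"gripper":15},{"ax":0,"ay":0,"az":-0.138,"dx":0,"dy":0,"dz":0,"gripper":15},{"ax":0,"ay":0,"az":-0.138,"dx":0,"dy":0,"dz":0,"gripper":15},{"ax":0,"ay":0,"az":-0.138,"dx":0,"dy":0,"dz":0,"gripper":15},{"ax":0,"ay":0,"az":0,"dx":0,"dy":0,"dz":0,"gripper":15},{"ax":0,"ay":0,"az":0,"dx":0,"dy":0,"dz":0,"gripper":15}]'
python3 -c "
from h import *
to([.538,.345,.14],down(np.pi-.02))"
```

```text
time: 22.95
position: [0.4727, 0.037, 0.1354]
tool_rot: [0.826, 0.563, -0.002, -0.002]
ft_force: [-0.3, 0.5, -0.4]
grip_width: 0.0282
time: 23.75
position: [0.4726, 0.0371, 0.1353]
tool_rot: [0.408, 0.913, -0.001, -0.003]
ft_force: [-0.4, 1.3, -0.4]
grip_width: 0.0278
time: 24.55
position: [0.473, 0.037, 0.1358]
tool_rot: [0.011, 1.0, 0.001, -0.003]
ft_force: [0.3, -0.4, -0.2]
grip_width: 0.0277
t 24.55 p [0.473  0.037  0.1358] x [-1.     0.022  0.006] z [-0.006  0.001 -1.   ] q [-0.158  0.47   1.885  0.     0.793 -1.707] g 0.0277 F [ 0.3 -0.4 -0.2]
shift [-58.2 309.3  -4.2] norm 314.8
turn [ 0.001 -0.006 -0.002]
shift after turn [-58.9 309.2  -4.2]
```

```bash

python3 -m inch '[{"ax":0.001,"ay":-0.006,"az":0,"dx":-7.4,"dy":38.6,"dz":-0.5,"gripper":15},{"ax":0,"ay":0,"az":0,"dx":-7.4,"dy":38.6,"dz":-0.5,"gripper":15},{"ax":0,"ay":0,"az":0,"dx":-7.4,"dy":38.6,"dz":-0.5,"gripper":15},{"ax":0,"ay":0,"az":0,"dx":-7.4,"dy":38.6,"dz":-0.5,"gripper":15},{"ax":0,"ay":0,"az":0,"dx":-7.4,"dy":38.6,"dz":-0.5,"gripper":15},{"ax":0,"ay":0,"az":0,"dx":-7.4,"dy":38.6,"dz":-0.5,"gripper":15},{"ax":0,"ay":0,"az":0,"dx":-7.4,"dy":38.6,"dz":-0.5,"gripper":15},{"ax":0,"ay":0,"az":0,"dx":-7.4,"dy":38.6,"dz":-0.5,"gripper":15}]'
python3 -m inch '[{"ax":0,"ay":0,"az":0,"dx":0,"dy":0,"dz":0,"gripper":15},{"ax":0,"ay":0,"az":0,"dx":0,"dy":0,"dz":0,"gripper":15},{"ax":0,"ay":0,"az":0,"dx":0,"dy":0,"dz":0,"gripper":15}]'
python3 -c "
from h import *
to([.538,.345,.014],down(np.pi-.02)); snap('side','s11')"
```

```text
time: 25.35
position: [0.5383, 0.346, 0.1401]
tool_rot: [0.011, 1.0, -0.001, 0.001]
ft_force: [0.6, 0.2, -0.3]
grip_width: 0.0276
time: 25.65
position: [0.5377, 0.3435, 0.1401]
tool_rot: [0.01, 1.0, -0.001, 0.0]
ft_force: [0.2, -0.2, -0.5]
grip_width: 0.0276
t 25.65 p [0.5377 0.3435 0.1401] x [-1.    0.02 -0.  ] z [ 0.    -0.002 -1.   ] q [ 0.394  0.641  1.471 -0.002  1.029 -1.155] g 0.0276 F [ 0.2 -0.2 -0.5]
shift [ -0.2   1.7 126.1] norm 126.1
turn [-0.002  0.    -0.   ]
shift after turn [ -0.2   1.5 126.1]
```

View pics/s11.png

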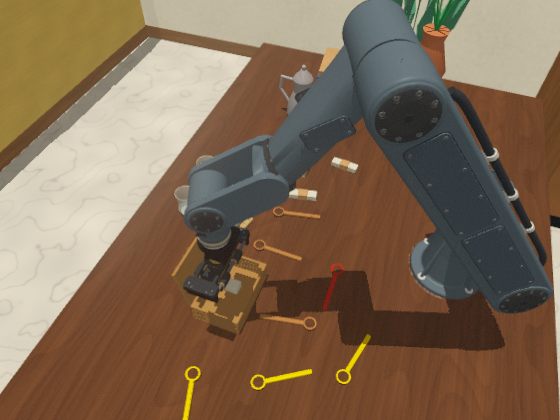

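```bash

python3 -m inch '[{"ax":0,"ay":0,"az":0,"dx":0,"dy":1.5,"dz":30,"gripper":15},{"ax":0,"ay":0,"az":0,"dx":0,"dy":0,"dz":35,"gripper":15},{"ax":0,"ay":0,"az":0,"dx":0,"dy":0,"dz":35,"gripper":15},{"ax":0,"ay":0,"az":0,"dx":0,"dy":0,"dz":20,"gripper":15},{"ax":0,"ay":0,"az":0,"dx":0,"dy":0,"dz":0,"gripper":15},{"ax":0,"ay":0,"az":0,"dx":0,"dy":0,"dz":0,"gripper":15},{"ax":0,"ay":0,"az":0,"dx":0,"dy":0,"dz":0,"gripper":15}]'
python3 -c "
from h import *
to([.538,.345,.013],down(np.pi-.02))"
```

```text
time: 26.4
position: [0.5403, 0.346, 0.0226]
tool_rot: [0.01, 1.0, 0.0, 0.003]
ft_force: [-0.1, 0.7, -0.3]
grip_width: 0.0279
t 26.4 p [0.5403 0.346  0.0226] x [-1.     0.02  -0.005] z [ 0.005  0.001 -1.   ] q [ 0.396  0.808  1.523 -0.002  0.806 -1.153] g 0.0279 F [-0.1  0.7 -0.3]
shift [ 2.4 -1.   9.6] norm 9.9
turn [0.001 0.005 0.   ]
shift after turn [ 2.3 -1.   9.6]
```

```bash

python3 -m inch '[{"ax":0,"ay":0.005,"az":0,"dx":1,"dy":-1,"dz":9,"gripper":15},{"ax":0,"ay":0,"az":0,"dx":0,"dy":0,"dz":0,"gripper":15},{"ax":0,"ay":0,"az":0,"dx":0,"dy":0,"dz":0,"gripper":39},{"ax":0,"ay":0,"az":0,"dx":0,"dy":0,"dz":0,"gripper":39},{"ax":0,"ay":0,"az":0,"dx":0,"dy":0,"dz":0,"gripper":39}]'
python3 -m inch '[{"ax":0,"ay":0,"az":0,"dx":0,"dy":0,"dz":-10,"gripper":39},{"ax":0,"ay":0,"az":0,"dx":0,"dy":0,"dz":-35,"gripper":39},{"ax":0,"ay":0,"az":0,"dx":0,"dy":0,"dz":-45,"gripper":39},{"ax":0,"ay":0,"az":0,"dx":0,"dy":0,"dz":-45,"gripper":39},{"ax":0,"ay":0,"az":0,"dx":0,"dy":0,"dz":0,"gripper":60},{"ax":0,"ay":0,"az":0,"dx":0,"dy":0,"dz":0,"gripper":60},{"ax":0,"ay":0,"az":0,"dx":0,"dy":0,"dz":0,"gripper":60}]'
python3 -c "
from h import *
snap('wrist','w12');snap('side','s12')
to([.4725,-.1185,.13],down(np.pi+.2))"
```

```text
time: 26.9
position: [0.5382, 0.3452, 0.0122]
tool_rot: [0.009, 1.0, -0.0, -0.001]
ft_force: [0.6, 0.8, 0.2]
grip_width: 0.0332
time: 27.6
position: [0.5373, 0.3447, 0.1463]
tool_rot: [0.009, 1.0, -0.001, -0.002]
ft_force: [1.0, -0.4, -0.3]
grip_width: 0.0486
t 27.7 p [0.5371 0.3446 0.1452] x [-1.     0.019  0.006] z [-0.006 -0.002 -1.   ] q [ 3.950e-01  6.370e-01  1.463e+00  1.000e-03  1.048e+00 -1.157e+00] g 0.0507 F [-0.4  0.2 -0.2]
shift [  55.7 -464.2   16.4] norm 467.8
turn [-0.001 -0.006 -0.219]
shift after turn [ 155.3 -441.    15.2]
```

View pics/w12.png

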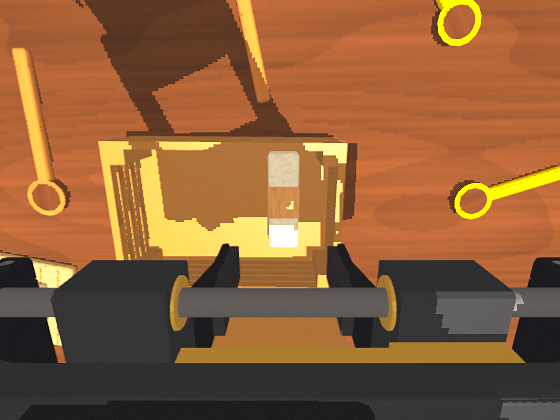

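```bash

python3 -m inch '[{"ax":0,"ay":-0.006,"az":-0.11,"dx":0,"dy":0,"dz":0,"gripper":60},{"ax":0,"ay":0,"az":-0.109,"dx":0,"dy":0,"dz":0,"gripper":60},{"ax":0,"ay":0,"az":0,"dx":12.9,"dy":-36.8,"dz":0.8,"gripper":60},{"ax":0,"ay":0,"az":0,"dx":12.9,"dy":-36.8,"dz":0.8,"gripper":60},{"ax":0,"ay":0,"az":0,"dx":12.9,"dy":-36.8,"dz":0.8,"gripper":60},{"ax":0,"ay":0,"az":0,"dx":12.9,"dy":-36.8,"dz":0.8,"gripper":60},{"ax":0,"ay":0,"az":0,"dx":12.9,"dy":-36.8,"dz":0.8,"gripper":60},{"ax":0,"ay":0,"az":0,"dx":12.9,"dy":-36.8,"dz":0.8,"gripper":60}]'
python3 -m inch '[{"ax":0,"ay":0,"az":0,"dx":12.9,"dy":-36.8,"dz":0.8,"gripper":60},{"ax":0,"ay":0,"az":0,"dx":12.9,"dy":-36.8,"dz":0.8,"gripper":60},{"ax":0,"ay":0,"az":0,"dx":12.9,"dy":-36.8,"dz":0.8,"gripper":60},{"ax":0,"ay":0,"az":0,"dx":12.9,"dy":-36.8,"dz":0.8,"gripper":60},{"ax":0,"ay":0,"az":0,"dx":12.9,"dy":-36.8,"dz":0.8,"gripper":60},{"ax":0,"ay":0,"az":0,"dx":12.9,"dy":-36.8,"dz":0.8,"gripper":60},{"ax":0,"ay":0,"az":0,"dx":0,"dy":0,"dz":0,"gripper":60},{"ax":0,"ay":0,"az":0,"dx":0,"dy":0,"dz":0,"gripper":60}]'
python3 -m inch '[{"ax":0,"ay":0,"az":0,"dx":0,"dy":0,"dz":0,"gripper":60}]'
python3 -c "
from h import *
snap('wrist','w13');snap('side','s13')
to([.4725,-.1185,.003],down(np.pi+.2))"
```

```text
time: 28.5
position: [0.5051, 0.1119, 0.1407]
tool_rot: [-0.1, 0.995, -0.0, 0.0]
ft_force: [-0.2, -0.6, -0.2]
grip_width: 0.0524
time: 29.3
position: [0.4736, -0.1188, 0.1361]
tool_rot: [-0.099, 0.995, 0.001, 0.001]
ft_force: [-0.2, -0.3, 0.0]
grip_width: 0.0523
time: 29.4
position: [0.4737, -0.1173, 0.1364]
tool_rot: [-0.1, 0.995, 0.001, 0.001]
ft_force: [-0.4, -0.4, -0.2]
grip_width: 0.052
t 29.5 p [ 0.4741 -0.117   0.1367] x [-0.98  -0.201 -0.003] z [ 0.002  0.001 -1.   ] q [-4.720e-01  4.800e-01  1.856e+00  2.000e-03  8.040e-01 -2.247e+00] g 0.0521 F [-0.4  0.2  0.3]
shift [  2.2  -1.2 133.7] norm 133.8
turn [0.    0.003 0.002]
shift after turn [  1.9  -1.1 133.7]
```

View pics/w13.png

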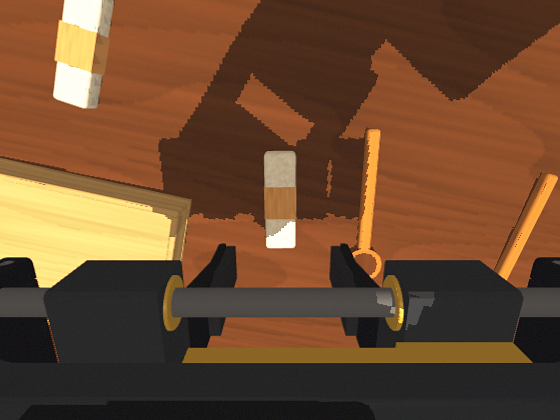

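View pics/s13.png

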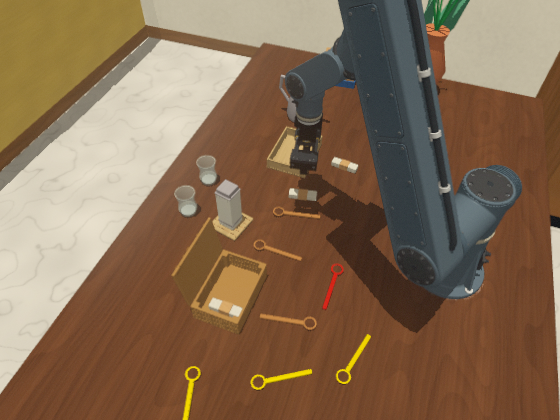

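```bash
python3 - <<'E'
from kin import *
c=load('w13')
b=quadw(c,[(264,152),(296,152),(295.5,248),(266,248)],.02)
to([*b,.009],down(np.pi+.2))
c=load('w12'); quadw(c,[(267,151),(299,151),(297,247),(269,247)],.026)
E
```

```text
[ 0.4724 -0.1188] [0.028, 0.09, 0.028, 0.09] [101.5, 11.9, -78.5, -168.3]
t 29.5 p [ 0.4741 -0.117   0.1367] x [-0.98  -0.201 -0.003] z [ 0.002  0.001 -1.   ] q [-4.720e-01  4.800e-01  1.856e+00  2.000e-03  8.040e-01 -2.247e+00] g 0.0521 F [-0.4  0.2  0.3]
shift [  2.4  -1.4 127.7] norm 127.8
turn [0.    0.003 0.002]
shift after turn [  2.   -1.4 127.7]
[0.535  0.3456] [0.028, 0.091, 0.027, 0.091] [88.9, -1.5, -91.1, 179.3]
```

```bash

python3 -m inch '[{"ax":0,"ay":0.003,"az":0.002,"dx":2,"dy":-1.4,"dz":30,"gripper":60},{"ax":0,"ay":0,"az":0,"dx":0,"dy":0,"dz":40,"gripper":60},{"ax":0,"ay":0,"az":0,"dx":0,"dy":0,"dz":40,"gripper":60},{"ax":0,"ay":0,"az":0,"dx":0,"dy":0,"dz":13,"gripper":60},{"ax":0,"ay":0,"az":0,"dx":0,"dy":0,"dz":0,"gripper":60},{"ax":0,"ay":0,"az":0,"dx":0,"dy":0,"dz":0,"gripper":60},{"ax":0,"ay":0,"az":0,"dx":0,"dy":0,"dz":0,"gripper":60}]'
python3 - <<'E'
from kin import *
to([.4724,-.1188,.004],down(np.pi+.2))
E
```

```text
time: 30.2
position: [0.4739, -0.1202, 0.0152]
tool_rot: [-0.099, 0.995, -0.001, 0.001]
ft_force: [-0.9, 0.2, 0.8]
grip_width: 0.0522
t 30.2 p [ 0.4739 -0.1202  0.0152] x [-0.98  -0.198 -0.002] z [ 0.003 -0.002 -1.   ] q [-4.770e-01  7.140e-01  1.922e+00 -1.000e-03  5.030e-01 -2.247e+00] g 0.0522 F [-0.9  0.2  0.8]
shift [ 1.2  1.7 11.2] norm 11.4
turn [-0.002  0.002 -0.001]
shift after turn [ 1.1  1.6 11.2]
```

```bash

python3 -m inch '[{"ax":0,"ay":0,"az":0,"dx":1,"dy":1.6,"dz":11,"gripper":60},{"ax":0,"ay":0,"az":0,"dx":0,"dy":0,"dz":0,"gripper":60},{"ax":0,"ay":0,"az":0,"dx":0,"dy":0,"dz":0,"gripper":15},{"ax":0,"ay":0,"az":0,"dx":0,"dy":0,"dz":0,"gripper":15},{"ax":0,"ay":0,"az":0,"dx":0,"dy":0,"dz":0,"gripper":15},{"ax":0,"ay":0,"az":0,"dx":0,"dy":0,"dz":0,"gripper":15},{"ax":0,"ay":0,"az":0,"dx":0,"dy":0,"dz":0,"gripper":15},{"ax":0,"ay":0,"az":0,"dx":0,"dy":0,"dz":0,"gripper":15}]' 15
python3 -m inch '[{"ax":0,"ay":0,"az":0,"dx":0,"dy":0,"dz":-15,"gripper":15},{"ax":0,"ay":0,"az":0,"dx":0,"dy":0,"dz":-40,"gripper":15},{"ax":0,"ay":0,"az":0,"dx":0,"dy":0,"dz":-40,"gripper":15},{"ax":0,"ay":0,"az":0.11,"dx":0,"dy":0,"dz":-40,"gripper":15},{"ax":0,"ay":0,"az":0.109,"dx":0,"dy":0,"dz":0,"gripper":15},{"ax":0,"ay":0,"az":0,"dx":0,"dy":0,"dz":0,"gripper":15},{"ax":0,"ay":0,"az":0,"dx":0,"dy":0,"dz":0,"gripper":15},{"ax":0,"ay":0,"az":0,"dx":0,"dy":0,"dz":0,"gripper":15}]'
python3 -c "
from h import *
to([.538,.249,.14],down(np.pi-.02))"
```

```text
time: 31.0
position: [0.4718, -0.1191, 0.0032]
tool_rot: [-0.099, 0.995, -0.0, 0.0]
ft_force: [0.0, -0.8, 1.0]
grip_width: 0.0278
time: 31.8
position: [0.4707, -0.1185, 0.1371]
tool_rot: [0.01, 1.0, 0.0, -0.001]
ft_force: [0.6, 0.3, -0.8]
grip_width: 0.0277
t 31.8 p [ 0.4707 -0.1185  0.1371] x [-1.     0.019  0.002] z [-0.002  0.001 -1.   ] q [-0.477  0.477  1.86  -0.     0.806 -2.028] g 0.0277 F [ 0.6  0.3 -0.8]
shift [-60.1 368.7  -2.8] norm 373.6
turn [ 0.001 -0.002  0.001]
shift after turn [-59.9 368.7  -2.9]
```

```bash

python3 -m inch '[{"ax":0,"ay":0,"az":0,"dx":-6,"dy":36.9,"dz":-0.3,"gripper":15},{"ax":0,"ay":0,"az":0,"dx":-6,"dy":36.9,"dz":-0.3,"gripper":15},{"ax":0,"ay":0,"az":0,"dx":-6,"dy":36.9,"dz":-0.3,"gripper":15},{"ax":0,"ay":0,"az":0,"dx":-6,"dy":36.9,"dz":-0.3,"gripper":15},{"ax":0,"ay":0,"az":0,"dx":-6,"dy":36.9,"dz":-0.3,"gripper":15},{"ax":0,"ay":0,"az":0,"dx":-6,"dy":36.9,"dz":-0.3,"gripper":15},{"ax":0,"ay":0,"az":0,"dx":-6,"dy":36.9,"dz":-0.3,"gripper":15},{"ax":0,"ay":0,"az":0,"dx":-6,"dy":36.9,"dz":-0.3,"gripper":15}]'
python3 -m inch '[{"ax":0,"ay":0,"az":0,"dx":-6,"dy":36.9,"dz":-0.3,"gripper":15},{"ax":0,"ay":0,"az":0,"dx":-6,"dy":36.9,"dz":-0.3,"gripper":15},{"ax":0,"ay":0,"az":0,"dx":0,"dy":0,"dz":0,"gripper":15},{"ax":0,"ay":0,"az":0,"dx":0,"dy":0,"dz":0,"gripper":15},{"ax":0,"ay":0,"az":0,"dx":0,"dy":0,"dz":0,"gripper":15},{"ax":0,"ay":0,"az":0,"dx":0,"dy":0,"dz":0,"gripper":15}]'
python3 -c "
from h import *
to([.538,.249,.02],down(np.pi-.02))"
```

```text
time: 32.6
position: [0.525, 0.1767, 0.1389]
tool_rot: [0.01, 1.0, -0.001, -0.001]
ft_force: [1.5, -0.9, -0.7]
grip_width: 0.0278
time: 33.2
position: [0.5388, 0.2474, 0.1404]
tool_rot: [0.011, 1.0, -0.001, -0.0]
ft_force: [0.8, -0.4, -1.5]
grip_width: 0.0281
t 33.2 p [0.5388 0.2474 0.1404] x [-1.     0.022  0.001] z [-0.001 -0.001 -1.   ] q [ 2.430e-01  5.890e-01  1.590e+00 -1.000e-03  9.640e-01 -1.305e+00] g 0.0281 F [ 0.8 -0.4 -1.5]
shift [  0.7   1.7 120.4] norm 120.4
turn [-0.001 -0.001 -0.002]
shift after turn [  0.8   1.6 120.4]
```

```bash

python3 -m inch '[{"ax":0,"ay":0,"az":-0.002,"dx":0.8,"dy":1.6,"dz":35,"gripper":15},{"ax":0,"ay":0,"az":0,"dx":0,"dy":0,"dz":40,"gripper":15},{"ax":0,"ay":0,"az":0,"dx":0,"dy":0,"dz":35,"gripper":15},{"ax":0,"ay":0,"az":0,"dx":0,"dy":0,"dz":10,"gripper":15},{"ax":0,"ay":0,"az":0,"dx":0,"dy":0,"dz":0,"gripper":15},{"ax":0,"ay":0,"az":0,"dx":0,"dy":0,"dz":0,"gripper":15},{"ax":0,"ay":0,"az":0,"dx":0,"dy":0,"dz":0,"gripper":15}]'
python3 -c "
from h import *
to([.538,.249,.011],down(np.pi-.02))"
```

```text
time: 33.9
position: [0.5402, 0.2505, 0.0229]
tool_rot: [0.01, 1.0, 0.0, 0.002]
ft_force: [0.4, 0.2, -0.0]
grip_width: 0.0277
t 33.9 p [0.5402 0.2505 0.0229] x [-1.     0.019 -0.004] z [ 0.004  0.    -1.   ] q [ 2.470e-01  7.690e-01  1.646e+00 -1.000e-03  7.220e-01 -1.304e+00] g 0.0277 F [ 0.4  0.2 -0. ]
shift [ 2.2 -1.6 11.9] norm 12.2
turn [0.    0.004 0.001]
shift after turn [ 2.1 -1.6 11.9]
```

```bash

python3 -m inch '[{"ax":0,"ay":0.004,"az":0,"dx":1,"dy":-2.5,"dz":11,"gripper":15},{"ax":0,"ay":0,"az":0,"dx":0,"dy":0,"dz":0,"gripper":15},{"ax":0,"ay":0,"az":0,"dx":0,"dy":0,"dz":0,"gripper":39},{"ax":0,"ay":0,"az":0,"dx":0,"dy":0,"dz":0,"gripper":39},{"ax":0,"ay":0,"az":0,"dx":0,"dy":0,"dz":0,"gripper":39}]'
python3 -m inch '[{"ax":0,"ay":0,"az":0,"dx":0,"dy":0,"dz":-10,"gripper":39},{"ax":0,"ay":0,"az":0,"dx":0,"dy":0,"dz":-35,"gripper":39},{"ax":0,"ay":0,"az":0,"dx":0,"dy":0,"dz":-45,"gripper":39},{"ax":0,"ay":0,"az":0,"dx":0,"dy":0,"dz":-45,"gripper":39},{"ax":0,"ay":0,"az":0,"dx":0,"dy":0,"dz":0,"gripper":60},{"ax":0,"ay":0,"az":0,"dx":0,"dy":0,"dz":0,"gripper":60},{"ax":0,"ay":0,"az":0,"dx":0,"dy":0,"dz":0,"gripper":60}]'
python3 -c "
from h import *
c=snap('wrist','w14');snap('top','t14')
to([.378,-.302,.13],down(np.pi-.11))"
```

```text
time: 34.4
position: [0.5377, 0.248, 0.0101]
tool_rot: [0.009, 1.0, -0.0, -0.001]
ft_force: [-0.3, 0.7, 0.0]
grip_width: 0.0336
time: 35.1
position: [0.5368, 0.2476, 0.1442]
tool_rot: [0.009, 1.0, -0.001, -0.003]
ft_force: [-0.2, 0.1, -0.6]
grip_width: 0.0487
t 35.2 p [0.5367 0.2476 0.1433] x [-1.     0.019  0.007] z [-0.007 -0.001 -1.   ] q [ 0.243  0.584  1.588  0.     0.976 -1.309] g 0.0511 F [ 0.7 -0.4 -0.5]
shift [ 148.1 -552.5   15.2] norm 572.2
turn [-0.002 -0.007  0.091]
shift after turn [  97.4 -563.7   13.3]
```

View pics/w14.png

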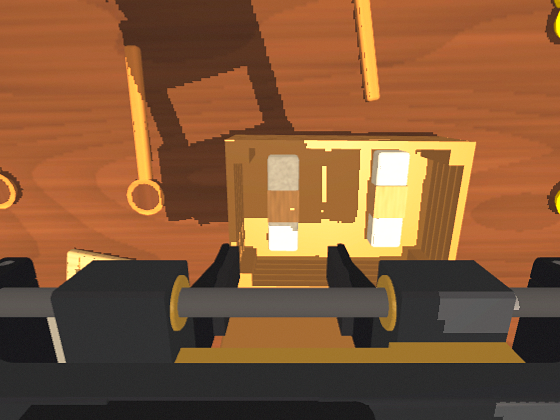

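View pics/t14.png

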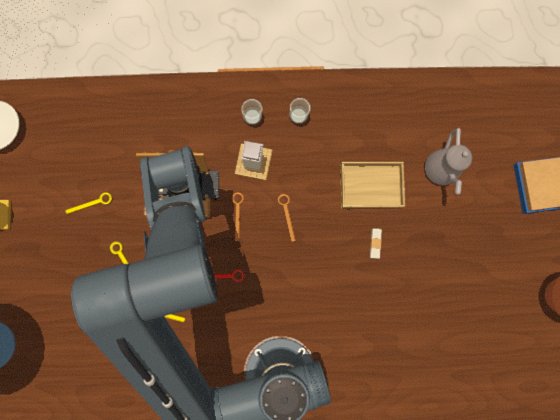

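```bash

python3 -m inch '[{"ax":0,"ay":-0.007,"az":0.091,"dx":0,"dy":0,"dz":0,"gripper":60},{"ax":0,"ay":0,"az":0,"dx":6.5,"dy":-37.6,"dz":0.5,"gripper":60},{"ax":0,"ay":0,"az":0,"dx":6.5,"dy":-37.6,"dz":0.5,"gripper":60},{"ax":0,"ay":0,"az":0,"dx":6.5,"dy":-37.6,"dz":0.5,"gripper":60},{"ax":0,"ay":0,"az":0,"dx":6.5,"dy":-37.6,"dz":0.5,"gripper":60},{"ax":0,"ay":0,"az":0,"dx":6.5,"dy":-37.6,"dz":0.5,"gripper":60},{"ax":0,"ay":0,"az":0,"dx":6.5,"dy":-37.6,"dz":0.5,"gripper":60},{"ax":0,"ay":0,"az":0,"dx":6.5,"dy":-37.6,"dz":0.5,"gripper":60}]'
python3 -m inch '[{"ax":0,"ay":0,"az":0,"dx":6.5,"dy":-37.6,"dz":0.5,"gripper":60},{"ax":0,"ay":0,"az":0,"dx":6.5,"dy":-37.6,"dz":0.5,"gripper":60},{"ax":0,"ay":0,"az":0,"dx":6.5,"dy":-37.6,"dz":0.5,"gripper":60},{"ax":0,"ay":0,"az":0,"dx":6.5,"dy":-37.6,"dz":0.5,"gripper":60},{"ax":0,"ay":0,"az":0,"dx":6.5,"dy":-37.6,"dz":0.5,"gripper":60},{"ax":0,"ay":0,"az":0,"dx":6.5,"dy":-37.6,"dz":0.5,"gripper":60},{"ax":0,"ay":0,"az":0,"dx":6.5,"dy":-37.6,"dz":0.5,"gripper":60},{"ax":0,"ay":0,"az":0,"dx":6.5,"dy":-37.6,"dz":0.5,"gripper":60}]'
python3 -m inch '[{"ax":0,"ay":0,"az":0,"dx":0,"dy":0,"dz":0,"gripper":60},{"ax":0,"ay":0,"az":0,"dx":0,"dy":0,"dz":0,"gripper":60},{"ax":0,"ay":0,"az":0,"dx":0,"dy":0,"dz":0,"gripper":60}]'
python3 -c "
from h import *
c=snap('wrist','w15')
to([.378,-.302,.01],down(np.pi-.11))"
```

```text
time: 36.0
position: [0.4625, -0.0098, 0.1402]
tool_rot: [0.055, 0.998, -0.0, 0.0]
ft_force: [-0.2, -0.7, -0.2]
grip_width: 0.0522
time: 36.8
position: [0.378, -0.3028, 0.1361]
tool_rot: [0.055, 0.998, 0.001, 0.001]
ft_force: [-0.2, 0.5, 1.2]
grip_width: 0.0522
time: 37.1
position: [0.3786, -0.3002, 0.1365]
tool_rot: [0.055, 0.999, 0.001, 0.001]
ft_force: [-1.0, 0.8, -0.9]
grip_width: 0.0523
t 37.15 p [ 0.3789 -0.3001  0.1367] x [-0.994  0.108 -0.002] z [ 0.002  0.001 -1.   ] q [-0.903  0.475  1.867  0.003  0.799 -2.368] g 0.0521 F [-0.3 -0.6  1. ]
shift [  0.9  -2.2 126.7] norm 126.8
turn [0.002 0.002 0.001]
shift after turn [  0.7  -2.  126.7]
```

View pics/w15.png

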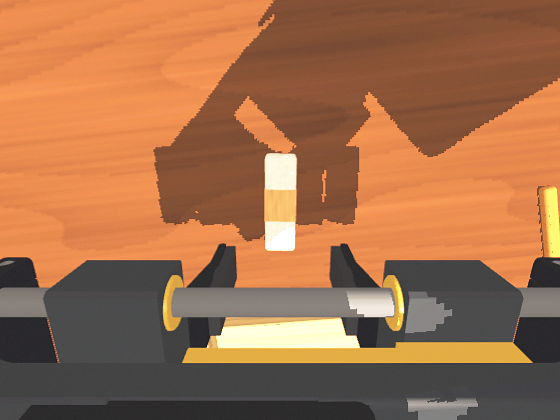

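```bash
python3 - <<'E'
from kin import *
c=load('w15')
b=quadw(c,[(264.5,154),(296.5,154),(295,250),(265,250)],.02)
E
python3 -m inch '[{"ax":0,"ay":0,"az":0,"dx":1.5,"dy":-1.7,"dz":30,"gripper":60},{"ax":0,"ay":0,"az":0,"dx":0,"dy":0,"dz":40,"gripper":60},{"ax":0,"ay":0,"az":0,"dx":0,"dy":0,"dz":40,"gripper":60},{"ax":0,"ay":0,"az":0,"dx":0,"dy":0,"dz":13,"gripper":60},{"ax":0,"ay":0,"az":0,"dx":0,"dy":0,"dz":0,"gripper":60},{"ax":0,"ay":0,"az":0,"dx":0,"dy":0,"dz":0,"gripper":60},{"ax":0,"ay":0,"az":0,"dx":0,"dy":0,"dz":0,"gripper":60}]'
python3 - <<'E'
from kin import *
c=load('w15')
b=quadw(c,[(264.5,154),(296.5,154),(295,250),(265,250)],.02)
to([*b,.004],down(np.pi-.11))
E
```

```text
[ 0.3785 -0.3015] [0.028, 0.09, 0.028, 0.09] [83.7, -6.5, -96.3, 173.1]
time: 37.85
position: [0.3788, -0.3037, 0.0155]
tool_rot: [0.054, 0.999, -0.001, 0.003]
ft_force: [-0.2, -0.3, 1.2]
grip_width: 0.0521
[ 0.3785 -0.3015] [0.028, 0.09, 0.028, 0.09] [83.7, -6.5, -96.3, 173.1]
t 37.85 p [ 0.3788 -0.3037  0.0155] x [-0.994  0.109 -0.005] z [ 0.005 -0.003 -1.   ] q [-0.908  0.712  1.932  0.005  0.493 -2.374] g 0.0521 F [-0.2 -0.3  1.2]
shift [ 0.6  2.2 11.5] norm 11.7
turn [-0.002  0.005  0.001]
shift after turn [ 0.5  2.2 11.5]
```

```bash

python3 -m inch '[{"ax":0,"ay":0.005,"az":0,"dx":0,"dy":2.2,"dz":11,"gripper":60},{"ax":0,"ay":0,"az":0,"dx":0,"dy":0,"dz":0,"gripper":60},{"ax":0,"ay":0,"az":0,"dx":0,"dy":0,"dz":0,"gripper":15},{"ax":0,"ay":0,"az":0,"dx":0,"dy":0,"dz":0,"gripper":15},{"ax":0,"ay":0,"az":0,"dx":0,"dy":0,"dz":0,"gripper":15},{"ax":0,"ay":0,"az":0,"dx":0,"dy":0,"dz":0,"gripper":15},{"ax":0,"ay":0,"az":0,"dx":0,"dy":0,"dz":0,"gripper":15},{"ax":0,"ay":0,"az":0,"dx":0,"dy":0,"dz":0,"gripper":15}]' 15
python3 -m inch '[{"ax":0,"ay":0,"az":0,"dx":0,"dy":0,"dz":-15,"gripper":15},{"ax":0,"ay":0,"az":0,"dx":0,"dy":0,"dz":-40,"gripper":15},{"ax":0,"ay":0,"az":0,"dx":0,"dy":0,"dz":-40,"gripper":15},{"ax":0,"ay":0,"az":-0.091,"dx":0,"dy":0,"dz":-40,"gripper":15},{"ax":0,"ay":0,"az":0,"dx":0,"dy":0,"dz":0,"gripper":15},{"ax":0,"ay":0,"az":0,"dx":0,"dy":0,"dz":0,"gripper":15},{"ax":0,"ay":0,"az":0,"dx":0,"dy":0,"dz":0,"gripper":15},{"ax":0,"ay":0,"az":0,"dx":0,"dy":0,"dz":0,"gripper":15}]'
python3 -c "
from h import *
to([.538,.297,.14],down(np.pi-.02))"
```

```text
time: 38.65
position: [0.3783, -0.3016, 0.0035]
tool_rot: [0.055, 0.998, -0.0, -0.001]
ft_force: [-0.5, 0.2, 0.3]
grip_width: 0.0278
time: 39.45
position: [0.3776, -0.3004, 0.1369]
tool_rot: [0.01, 1.0, 0.001, -0.002]
ft_force: [0.2, -0.0, -1.4]
grip_width: 0.0278
t 39.45 p [ 0.3776 -0.3004  0.1369] x [-1.     0.019  0.004] z [-0.004  0.002 -1.   ] q [-9.030e-01  4.760e-01  1.865e+00 -2.000e-03  8.050e-01 -2.454e+00] g 0.0278 F [ 0.2 -0.  -1.4]
shift [-148.8  600.4   -2.2] norm 618.6
turn [ 0.002 -0.004  0.001]
shift after turn [-148.4  600.5   -3.1]
```

```bash

python3 -m inch '[{"ax":0.002,"ay":-0.004,"az":0,"dx":-9.3,"dy":37.5,"dz":-0.2,"gripper":15},{"ax":0,"ay":0,"az":0,"dx":-9.3,"dy":37.5,"dz":-0.2,"gripper":15},{"ax":0,"ay":0,"az":0,"dx":-9.3,"dy":37.5,"dz":-0.2,"gripper":15},{"ax":0,"ay":0,"az":0,"dx":-9.3,"dy":37.5,"dz":-0.2,"gripper":15},{"ax":0,"ay":0,"az":0,"dx":-9.3,"dy":37.5,"dz":-0.2,"gripper":15},{"ax":0,"ay":0,"az":0,"dx":-9.3,"dy":37.5,"dz":-0.2,"gripper":15},{"ax":0,"ay":0,"az":0,"dx":-9.3,"dy":37.5,"dz":-0.2,"gripper":15},{"ax":0,"ay":0,"az":0,"dx":-9.3,"dy":37.5,"dz":-0.2,"gripper":15}]'
python3 -m inch '[{"ax":0,"ay":0,"az":0,"dx":-9.3,"dy":37.5,"dz":-0.2,"gripper":15},{"ax":0,"ay":0,"az":0,"dx":-9.3,"dy":37.5,"dz":-0.2,"gripper":15},{"ax":0,"ay":0,"az":0,"dx":-9.3,"dy":37.5,"dz":-0.2,"gripper":15},{"ax":0,"ay":0,"az":0,"dx":-9.3,"dy":37.5,"dz":-0.2,"gripper":15},{"ax":0,"ay":0,"az":0,"dx":-9.3,"dy":37.5,"dz":-0.2,"gripper":15},{"ax":0,"ay":0,"az":0,"dx":-9.3,"dy":37.5,"dz":-0.2,"gripper":15},{"ax":0,"ay":0,"az":0,"dx":-9.3,"dy":37.5,"dz":-0.2,"gripper":15},{"ax":0,"ay":0,"az":0,"dx":-9.3,"dy":37.5,"dz":-0.2,"gripper":15}]'
python3 -m inch '[{"ax":0,"ay":0,"az":0,"dx":0,"dy":0,"dz":0,"gripper":15},{"ax":0,"ay":0,"az":0,"dx":0,"dy":0,"dz":0,"gripper":15},{"ax":0,"ay":0,"az":0,"dx":0,"dy":0,"dz":0,"gripper":15},{"ax":0,"ay":0,"az":0,"dx":0,"dy":0,"dz":0,"gripper":15}]'
python3 -c "
from h import *
to([.538,.297,.04],down(np.pi-.02))"
```

```text
time: 40.25
position: [0.4579, -0.0011, 0.1382]
tool_rot: [0.01, 1.0, -0.001, -0.0]
ft_force: [-0.1, -0.3, -1.3]
grip_width: 0.0277
time: 41.05
position: [0.5378, 0.297, 0.1385]
tool_rot: [0.009, 1.0, -0.002, -0.0]
ft_force: [0.6, -0.6, -0.4]
grip_width: 0.028
time: 41.45
position: [0.5379, 0.2942, 0.1399]
tool_rot: [0.01, 1.0, -0.002, 0.0]
ft_force: [-1.1, 0.5, -0.4]
grip_width: 0.0277
t 41.45 p [0.5379 0.2942 0.1399] x [-1.     0.02  -0.001] z [ 0.001 -0.003 -1.   ] q [ 0.32   0.613  1.538 -0.004  0.992 -1.228] g 0.0277 F [-1.1  0.5 -0.4]
shift [ 0.   3.2 99.8] norm 99.9
turn [-0.003  0.001 -0.   ]
shift after turn [-0.1  2.8 99.9]
```

Descend to ~0.04 first, settle, check, then finish.

```bash

python3 -m inch '[{"ax":-0.002,"ay":0,"az":0,"dx":0,"dy":2.8,"dz":30,"gripper":15},{"ax":0,"ay":0,"az":0,"dx":0,"dy":0,"dz":35,"gripper":15},{"ax":0,"ay":0,"az":0,"dx":0,"dy":0,"dz":35,"gripper":15},{"ax":0,"ay":0,"az":0,"dx":0,"dy":0,"dz":0,"gripper":15},{"ax":0,"ay":0,"az":0,"dx":0,"dy":0,"dz":0,"gripper":15},{"ax":0,"ay":0,"az":0,"dx":0,"dy":0,"dz":0,"gripper":15}]'
python3 -c "
from h import *
to([.538,.297,.012],down(np.pi-.02))"
```

```text
time: 42.05
position: [0.5404, 0.2984, 0.0424]
tool_rot: [0.01, 1.0, 0.0, 0.003]
ft_force: [0.0, -0.0, 0.0]
grip_width: 0.0277
t 42.05 p [0.5404 0.2984 0.0424] x [-1.     0.02  -0.006] z [ 0.006  0.    -1.   ] q [ 0.324  0.756  1.584 -0.002  0.797 -1.225] g 0.0277 F [ 0. -0.  0.]
shift [ 2.5 -1.5 30.4] norm 30.6
turn [0.001 0.006 0.   ]
shift after turn [ 2.3 -1.4 30.4]
```

```bash

python3 -m inch '[{"ax":0,"ay":0.006,"az":0,"dx":1.5,"dy":-1.5,"dz":0,"gripper":15},{"ax":0,"ay":0,"az":0,"dx":0,"dy":0,"dz":15,"gripper":15},{"ax":0,"ay":0,"az":0,"dx":0,"dy":0,"dz":14,"gripper":15},{"ax":0,"ay":0,"az":0,"dx":0,"dy":0,"dz":0,"gripper":15},{"ax":0,"ay":0,"az":0,"dx":0,"dy":0,"dz":0,"gripper":38},{"ax":0,"ay":0,"az":0,"dx":0,"dy":0,"dz":0,"gripper":38},{"ax":0,"ay":0,"az":0,"dx":0,"dy":0,"dz":0,"gripper":38}]'
python3 -m inch '[{"ax":0,"ay":0,"az":0,"dx":0,"dy":0,"dz":-10,"gripper":38},{"ax":0,"ay":0,"az":0,"dx":0,"dy":0,"dz":-35,"gripper":38},{"ax":0,"ay":0,"az":0,"dx":0,"dy":0,"dz":-45,"gripper":38},{"ax":0,"ay":0,"az":0,"dx":0,"dy":0,"dz":-45,"gripper":38},{"ax":0,"ay":0,"az":0,"dx":0,"dy":0,"dz":0,"gripper":40},{"ax":0,"ay":0,"az":0,"dx":0,"dy":0,"dz":0,"gripper":40},{"ax":0,"ay":0,"az":0,"dx":0,"dy":0,"dz":0,"gripper":40}]'
python3 -c "
from h import *
c=snap('wrist','w16')
to()"
```

```text
time: 42.75
position: [0.5372, 0.2969, 0.0116]
tool_rot: [0.009, 1.0, -0.0, -0.002]
ft_force: [-0.3, 0.7, 0.4]
grip_width: 0.0326
time: 43.45
position: [0.5367, 0.2966, 0.146]
tool_rot: [0.009, 1.0, -0.001, -0.003]
ft_force: [-0.0, -0.6, 0.1]
grip_width: 0.0349
t 43.5 p [0.5365 0.2965 0.1454] x [-1.     0.019  0.006] z [-0.006 -0.001 -1.   ] q [ 3.230e-01  6.070e-01  1.530e+00  1.000e-03  1.011e+00 -1.230e+00] g 0.0346 F [0.7 0.2 0.2]
```

View pics/w16.png

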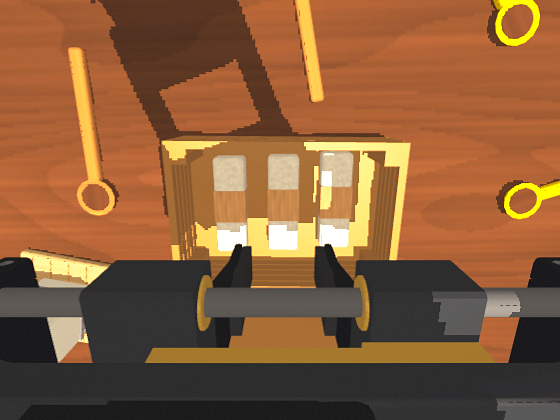

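```bash

python3 -c "
from h import *
to([.371,.316,.12],down(np.pi+.175))"
python3 -m inch '[{"ax":0,"ay":-0.006,"az":-0.1,"dx":0,"dy":0,"dz":-10,"gripper":40},{"ax":0,"ay":0,"az":-0.094,"dx":0,"dy":0,"dz":0,"gripper":40},{"ax":0,"ay":0,"az":0,"dx":32,"dy":9.6,"dz":0,"gripper":40},{"ax":0,"ay":0,"az":0,"dx":32,"dy":9.6,"dz":0,"gripper":40},{"ax":0,"ay":0,"az":0,"dx":32,"dy":9.6,"dz":5,"gripper":40},{"ax":0,"ay":0,"az":0,"dx":32,"dy":9.6,"dz":10,"gripper":40},{"ax":0,"ay":0,"az":0,"dx":32,"dy":9.6,"dz":10,"gripper":40}]'
python3 -m inch '[{"ax":0,"ay":0,"az":0,"dx":0,"dy":0,"dz":0,"gripper":40},{"ax":0,"ay":0,"az":0,"dx":0,"dy":0,"dz":0,"gripper":40},{"ax":0,"ay":0,"az":0,"dx":0,"dy":0,"dz":0,"gripper":40}]'
python3 -c "
from h import *
to([.371,.316,.12],down(np.pi+.175)); snap('wrist','w17')"
```

```text
t 43.5 p [0.5365 0.2965 0.1454] x [-1.     0.019  0.006] z [-0.006 -0.001 -1.   ] q [ 3.230e-01  6.070e-01  1.530e+00  1.000e-03  1.011e+00 -1.230e+00] g 0.0346 F [0.7 0.2 0.2]
shift [165.7  16.4  26.4] norm 168.5
turn [-0.001 -0.006 -0.194]
shift after turn [159.6  48.   25.4]
time: 44.2
position: [0.3698, 0.3159, 0.1297]
tool_rot: [-0.087, 0.996, -0.001, 0.0]
ft_force: [-0.1, 0.3, 0.1]
grip_width: 0.035
time: 44.5
position: [0.3731, 0.3166, 0.1307]
tool_rot: [-0.087, 0.996, -0.0, 0.002]
ft_force: [-0.1, -0.0, -0.7]
grip_width: 0.0351
t 44.5 p [0.3731 0.3166 0.1307] x [-0.985 -0.174 -0.003] z [ 0.003 -0.    -1.   ] q [ 0.476  0.491  1.859 -0.002  0.788 -1.268] g 0.0351 F [-0.1 -0.  -0.7]
shift [ 2.2 -0.2 10.7] norm 11.0
turn [-0.001  0.003 -0.   ]
shift after turn [ 2.1 -0.2 10.7]
```

View pics/w17.png

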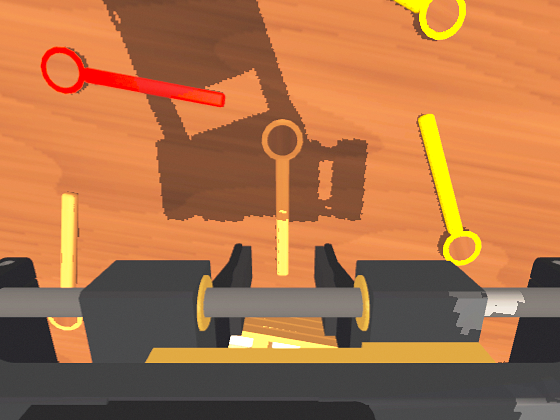

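```bash
cat >> h.py <<'E'
def spoon(c,b,e,g=.075):
    B=at_z(c,*b,.01)[:2];E=at_z(c,*e,.01)[:2];d=B-E;L=np.linalg.norm(d);d/=L
    print('bowl',B.round(4),'end',E.round(4),'L',L.round(4),'ang',round(float(np.arctan2(d[1],d[0])),3),'grip',(B-d*.057+d*(g-.075)).round(4)); return B-d*.057+d*(g-.075)
E
python3 - <<'E'
from kin import *
g=spoon(load('w17'),(282,140),(282.5,275))
to([*g,.009],down(np.pi+.175))
E
```

```text
bowl [0.3178 0.307 ] end [0.4462 0.33  ] L 0.1304 ang -2.964 grip [0.3739 0.317 ]
t 44.55 p [0.3734 0.3166 0.1309] x [-0.985 -0.174 -0.004] z [ 0.004  0.    -1.   ] q [ 0.476  0.491  1.859 -0.002  0.788 -1.268] g 0.0349 F [-0.3 -0.9  0.3]
shift [ -0.2   0.4 121.9] norm 121.9
turn [-0.     0.004 -0.001]
shift after turn [ -0.6   0.4 121.9]
```

```bash

python3 -m inch '[{"ax":0,"ay":0.004,"az":0,"dx":0,"dy":0,"dz":35,"gripper":40},{"ax":0,"ay":0,"az":0,"dx":0,"dy":0,"dz":40,"gripper":40},{"ax":0,"ay":0,"az":0,"dx":0,"dy":0,"dz":35,"gripper":40},{"ax":0,"ay":0,"az":0,"dx":0,"dy":0,"dz":6,"gripper":40},{"ax":0,"ay":0,"az":0,"dx":0,"dy":0,"dz":0,"gripper":40},{"ax":0,"ay":0,"az":0,"dx":0,"dy":0,"dz":0,"gripper":40},{"ax":0,"ay":0,"az":0,"dx":0,"dy":0,"dz":0,"gripper":40}]'
python3 -c "
from h import *
to([.3739,.317,.003],down(np.pi+.175))"
```

```text
time: 45.25
position: [0.3732, 0.3169, 0.0166]
tool_rot: [-0.087, 0.996, 0.0, 0.001]
ft_force: [0.2, 0.1, 0.7]
grip_width: 0.0346
t 45.25 p [0.3732 0.3169 0.0166] x [-0.985 -0.174 -0.002] z [ 0.002  0.001 -1.   ] q [ 4.750e-01  7.120e-01  1.918e+00 -1.000e-03  5.100e-01 -1.270e+00] g 0.0346 F [0.2 0.1 0.7]
shift [-0.7  0.  13.6] norm 13.7
turn [0.    0.002 0.   ]
shift after turn [-0.7  0.  13.6]
```

```bash

python3 -m inch '[{"ax":0,"ay":0,"az":0,"dx":0,"dy":0,"dz":13.5,"gripper":40},{"ax":0,"ay":0,"az":0,"dx":0,"dy":0,"dz":0,"gripper":40},{"ax":0,"ay":0,"az":0,"dx":0,"dy":0,"dz":0,"gripper":0},{"ax":0,"ay":0,"az":0,"dx":0,"dy":0,"dz":0,"gripper":0},{"ax":0,"ay":0,"az":0,"dx":0,"dy":0,"dz":0,"gripper":0},{"ax":0,"ay":0,"az":0,"dx":0,"dy":0,"dz":0,"gripper":0},{"ax":0,"ay":0,"az":0,"dx":0,"dy":0,"dz":0,"gripper":0},{"ax":0,"ay":0,"az":0,"dx":0,"dy":0,"dz":0,"gripper":0}]' 20
python3 -c "
from h import *
to()"
```

```text
time: 46.05
position: [0.3721, 0.3164, 0.002]
tool_rot: [-0.087, 0.996, -0.0, -0.0]
ft_force: [-0.5, -0.7, 6.2]
grip_width: 0.0117
t 46.05 p [0.3721 0.3164 0.002 ] x [-0.985 -0.174  0.001] z [-0.001 -0.001 -1.   ] q [ 4.760e-01  7.420e-01  1.922e+00 -1.000e-03  4.780e-01 -1.270e+00] g 0.0117 F [-0.5 -0.7  6.2]
```

```bash

python3 -m inch '[{"ax":0,"ay":0,"az":0,"dx":0,"dy":0,"dz":-15,"gripper":0},{"ax":0,"ay":0,"az":0,"dx":0,"dy":0,"dz":-40,"gripper":0},{"ax":0,"ay":0,"az":0,"dx":0,"dy":0,"dz":-40,"gripper":0},{"ax":0,"ay":0,"az":0.135,"dx":0,"dy":0,"dz":-35,"gripper":0},{"ax":0,"ay":0,"az":0.135,"dx":0,"dy":0,"dz":0,"gripper":0},{"ax":0,"ay":0,"az":0.135,"dx":0,"dy":0,"dz":0,"gripper":0},{"ax":0,"ay":0,"az":0.135,"dx":0,"dy":0,"dz":0,"gripper":0},{"ax":0,"ay":0,"az":0.135,"dx":0,"dy":0,"dz":0,"gripper":0}]'
python3 -m inch '[{"ax":0,"ay":0,"az":0.135,"dx":0,"dy":0,"dz":0,"gripper":0},{"ax":0,"ay":0,"az":0.135,"dx":0,"dy":0,"dz":0,"gripper":0},{"ax":0,"ay":0,"az":0.135,"dx":0,"dy":0,"dz":0,"gripper":0},{"ax":0,"ay":0,"az":0.135,"dx":0,"dy":0,"dz":0,"gripper":0},{"ax":0,"ay":0,"az":0.135,"dx":0,"dy":0,"dz":0,"gripper":0},{"ax":0,"ay":0,"az":0.135,"dx":0,"dy":0,"dz":0,"gripper":0},{"ax":0,"ay":0,"az":0.135,"dx":0,"dy":0,"dz":0,"gripper":0},{"ax":0,"ay":0,"az":0.13,"dx":0,"dy":0,"dz":0,"gripper":0}]'
python3 -m inch '[{"ax":0,"ay":0,"az":0,"dx":0,"dy":0,"dz":0,"gripper":0},{"ax":0,"ay":0,"az":0,"dx":0,"dy":0,"dz":0,"gripper":0}]'
python3 -c "
from h import *
snap('wrist','w18')
to([.559,-.299,.13],down(np.pi/2-.02))"
```

```text
time: 46.85
position: [0.3717, 0.3162, 0.1314]
tool_rot: [0.25, 0.968, -0.001, -0.001]
ft_force: [-0.8, 0.3, -1.3]
grip_width: 0.0116
time: 47.65
position: [0.3716, 0.3161, 0.1312]
tool_rot: [0.71, 0.704, -0.001, -0.0]
ft_force: [0.0, 0.0, -0.3]
grip_width: 0.0116
time: 47.85
position: [0.3717, 0.3162, 0.1313]
tool_rot: [0.708, 0.707, -0.001, -0.0]
ft_force: [0.3, -0.3, -0.7]
grip_width: 0.0115
t 47.9 p [0.3718 0.3163 0.1314] x [ 0.002  1.    -0.001] z [-0.002 -0.001 -1.   ] q [ 0.476  0.49   1.858 -0.     0.795  0.478] g 0.0117 F [ 0.1 -0.5 -0.3]
shift [-614.9  188.3    1.8] norm 643.1
turn [-0.002  0.001  0.018]
shift after turn [-611.4  199.5    1.4]
```

View pics/w18.png

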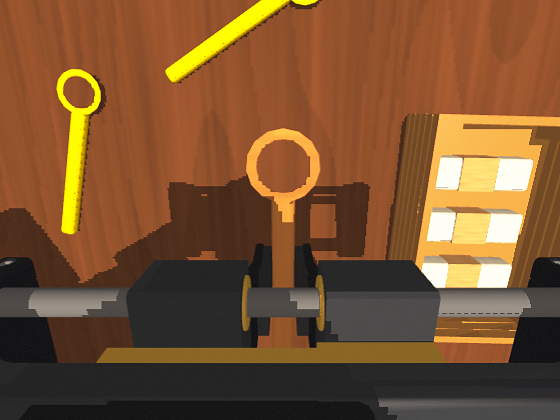

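```bash

python3 -m inch '[{"ax":0,"ay":0,"az":0.018,"dx":0,"dy":0,"dz":0,"gripper":0},{"ax":0,"ay":0,"az":0,"dx":-38.2,"dy":12.5,"dz":0,"gripper":0},{"ax":0,"ay":0,"az":0,"dx":-38.2,"dy":12.5,"dz":0,"gripper":0},{"ax":0,"ay":0,"az":0,"dx":-38.2,"dy":12.5,"dz":0,"gripper":0},{"ax":0,"ay":0,"az":0,"dx":-38.2,"dy":12.5,"dz":0,"gripper":0},{"ax":0,"ay":0,"az":0,"dx":-38.2,"dy":12.5,"dz":0,"gripper":0},{"ax":0,"ay":0,"az":0,"dx":-38.2,"dy":12.5,"dz":0,"gripper":0},{"ax":0,"ay":0,"az":0,"dx":-38.2,"dy":12.5,"dz":0,"gripper":0}]'
python3 -m inch '[{"ax":0,"ay":0,"az":0,"dx":-38.2,"dy":12.5,"dz":0,"gripper":0},{"ax":0,"ay":0,"az":0,"dx":-38.2,"dy":12.5,"dz":0,"gripper":0},{"ax":0,"ay":0,"az":0,"dx":-38.2,"dy":12.5,"dz":0,"gripper":0},{"ax":0,"ay":0,"az":0,"dx":-38.2,"dy":12.5,"dz":0,"gripper":0},{"ax":0,"ay":0,"az":0,"dx":-38.2,"dy":12.5,"dz":0,"gripper":0},{"ax":0,"ay":0,"az":0,"dx":-38.2,"dy":12.5,"dz":0,"gripper":0},{"ax":0,"ay":0,"az":0,"dx":-38.2,"dy":12.5,"dz":0,"gripper":0},{"ax":0,"ay":0,"az":0,"dx":-38.2,"dy":12.5,"dz":0,"gripper":0}]'
python3 -m inch '[{"ax":0,"ay":0,"az":0,"dx":-38.2,"dy":12.5,"dz":0,"gripper":0},{"ax":0,"ay":0,"az":0,"dx":0,"dy":0,"dz":0,"gripper":0},{"ax":0,"ay":0,"az":0,"dx":0,"dy":0,"dz":0,"gripper":0},{"ax":0,"ay":0,"az":0,"dx":0,"dy":0,"dz":0,"gripper":0},{"ax":0,"ay":0,"az":0,"dx":0,"dy":0,"dz":0,"gripper":0}]'
python3 -c "
from h import *
snap('wrist','w19'); snap('side','s19'); snap('top','t19')
to([.559,-.299,.02],down(np.pi/2-.02))"
```

```text
time: 48.7
position: [0.4539, 0.0455, 0.1318]
tool_rot: [0.715, 0.699, -0.001, -0.0]
ft_force: [0.8, 1.1, -1.3]
grip_width: 0.0121
time: 49.5
position: [0.5469, -0.2622, 0.1318]
tool_rot: [0.715, 0.699, -0.001, -0.0]
ft_force: [0.6, 1.3, -1.6]
grip_width: 0.0118
time: 50.0
position: [0.5579, -0.2973, 0.1317]
tool_rot: [0.714, 0.7, -0.001, -0.001]
ft_force: [0.6, 0.7, -1.6]
grip_width: 0.0113
t 50.15 p [ 0.5584 -0.298   0.1321] x [ 0.021  1.    -0.001] z [-0.002 -0.001 -1.   ] q [-0.666  0.646  1.491 -0.002  1.006 -0.644] g 0.0119 F [ 0.2 -0.5 -0.7]
shift [ -1.    0.8 112.1] norm 112.1
turn [-0.002  0.001 -0.001]
shift after turn [ -1.    0.6 112.1]
```

View pics/w19.png

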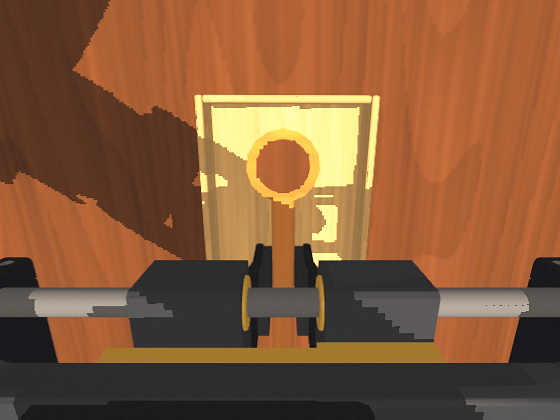

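View pics/t19.png

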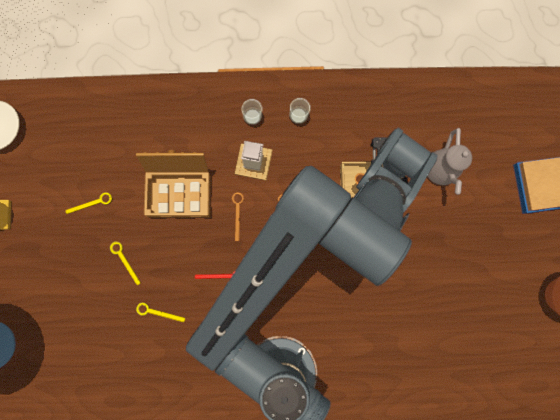

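```bash
python3 - <<'E'
from kin import *
c=load('w19'); print(at_z(c,196,97,.04),at_z(c,379,97,.04),at_z(c,205,250,.04),at_z(c,371,250,.04))
E
python3 -m inch '[{"ax":0,"ay":0,"az":0,"dx":-1,"dy":0.6,"dz":35,"gripper":0},{"ax":0,"ay":0,"az":0,"dx":0,"dy":0,"dz":40,"gripper":0},{"ax":0,"ay":0,"az":0,"dx":0,"dy":0,"dz":33,"gripper":0},{"ax":0,"ay":0,"az":0,"dx":0,"dy":0,"dz":0,"gripper":0},{"ax":0,"ay":0,"az":0,"dx":0,"dy":0,"dz":0,"gripper":0},{"ax":0,"ay":0,"az":0,"dx":0,"dy":0,"dz":0,"gripper":0}]'
python3 -c "
from h import *
to([.559,-.299,.010],down(np.pi/2-.02))"
```

```text
[ 0.49424659 -0.20485422  0.04      ] [ 0.63101632 -0.20772094  0.04      ] [ 0.48959216 -0.329324    0.04      ] [ 0.63239765 -0.33212864  0.04      ]
time: 50.75
position: [0.5604, -0.3011, 0.026]
tool_rot: [0.715, 0.699, -0.001, 0.002]
ft_force: [-0.5, -0.1, 0.4]
grip_width: 0.0115
t 50.75 p [ 0.5604 -0.3011  0.026 ] x [ 0.022  1.    -0.003] z [ 0.002 -0.003 -1.   ] q [-0.668  0.798  1.535 -0.002  0.804 -0.644] g 0.0115 F [-0.5 -0.1  0.4]
shift [ 2.1 -1.4 16. ] norm 16.2
turn [ 0.002  0.003 -0.002]
shift after turn [ 2.  -1.4 16. ]
```

```bash

python3 -m inch '[{"ax":0,"ay":0.003,"az":0,"dx":0,"dy":0,"dz":15.5,"gripper":0},{"ax":0,"ay":0,"az":0,"dx":0,"dy":0,"dz":0,"gripper":0},{"ax":0,"ay":0,"az":0,"dx":0,"dy":0,"dz":0,"gripper":25},{"ax":0,"ay":0,"az":0,"dx":0,"dy":0,"dz":0,"gripper":25},{"ax":0,"ay":0,"az":0,"dx":0,"dy":0,"dz":0,"gripper":25}]'
python3 -m inch '[{"ax":0,"ay":0,"az":0,"dx":0,"dy":0,"dz":-10,"gripper":30},{"ax":0,"ay":0,"az":0,"dx":0,"dy":0,"dz":-40,"gripper":40},{"ax":0,"ay":0,"az":0,"dx":0,"dy":0,"dz":-45,"gripper":40},{"ax":0,"ay":0,"az":0,"dx":0,"dy":0,"dz":-40,"gripper":40},{"ax":0,"ay":0,"az":0,"dx":0,"dy":0,"dz":0,"gripper":40},{"ax":0,"ay":0,"az":0,"dx":0,"dy":0,"dz":0,"gripper":40},{"ax":0,"ay":0,"az":0,"dx":0,"dy":0,"dz":0,"gripper":40}]'
python3 -c "
from h import *
snap('wrist','w20')
to([.454,-.0365,.14],down(np.pi+.19))"
```

```text
time: 51.25
position: [0.5591, -0.3004, 0.0088]
tool_rot: [0.715, 0.699, 0.0, -0.001]
ft_force: [-0.8, -0.5, -0.6]
grip_width: 0.0205
time: 51.95
position: [0.5582, -0.2998, 0.1427]
tool_rot: [0.715, 0.699, 0.0, -0.002]
ft_force: [0.8, 0.5, -0.3]
grip_width: 0.0345
t 52.0 p [ 0.558  -0.2996  0.142 ] x [0.022 1.    0.004] z [-0.004  0.004 -1.   ] q [-6.690e-01  6.350e-01  1.479e+00  1.000e-03  1.033e+00 -6.480e-01] g 0.0346 F [0.4 0.3 1.3]
shift [ 260.8 -109.8    3.5] norm 283.0
turn [ 1.000e-03 -6.000e-03 -1.783e+00]
shift after turn [ 52.4 278.1   2. ]
```

View pics/w20.png

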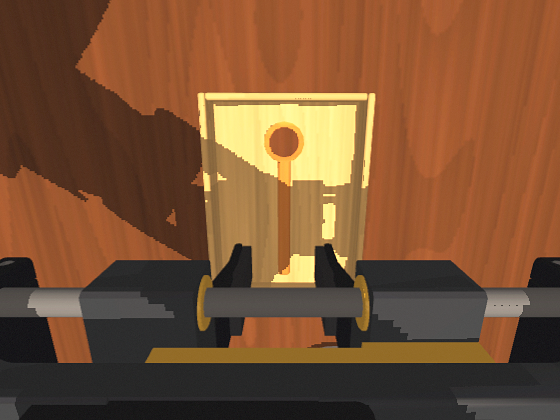

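```bash

python3 -m inch '[{"ax":0,"ay":-0.006,"az":-0.137,"dx":0,"dy":0,"dz":0,"gripper":40},{"ax":0,"ay":0,"az":-0.137,"dx":0,"dy":0,"dz":0,"gripper":40},{"ax":0,"ay":0,"az":-0.137,"dx":0,"dy":0,"dz":0,"gripper":40},{"ax":0,"ay":0,"az":-0.137,"dx":0,"dy":0,"dz":0,"gripper":40},{"ax":0,"ay":0,"az":-0.137,"dx":0,"dy":0,"dz":0,"gripper":40},{"ax":0,"ay":0,"az":-0.137,"dx":0,"dy":0,"dz":0,"gripper":40},{"ax":0,"ay":0,"az":-0.137,"dx":0,"dy":0,"dz":0,"gripper":40},{"ax":0,"ay":0,"az":-0.137,"dx":0,"dy":0,"dz":0,"gripper":40}]'
python3 -m inch '[{"ax":0,"ay":0,"az":-0.137,"dx":0,"dy":0,"dz":0,"gripper":40},{"ax":0,"ay":0,"az":-0.137,"dx":0,"dy":0,"dz":0,"gripper":40},{"ax":0,"ay":0,"az":-0.137,"dx":0,"dy":0,"dz":0,"gripper":40},{"ax":0,"ay":0,"az":-0.137,"dx":0,"dy":0,"dz":0,"gripper":40},{"ax":0,"ay":0,"az":-0.139,"dx":0,"dy":0,"dz":0,"gripper":40},{"ax":0,"ay":0,"az":0,"dx":0,"dy":0,"dz":0,"gripper":40},{"ax":0,"ay":0,"az":0,"dx":0,"dy":0,"dz":0,"gripper":40}]'
python3 -c "
from h import *
to([.466,-.036,.13],down(np.pi+.19))"
```

```text
time: 52.8
position: [0.558, -0.2998, 0.1413]
tool_rot: [0.243, 0.97, -0.001, -0.002]
ft_force: [1.0, -0.0, 0.2]
grip_width: 0.0349
time: 53.5
position: [0.5584, -0.3, 0.1421]
tool_rot: [-0.093, 0.996, -0.001, -0.002]
ft_force: [-0.4, -0.9, -0.4]
grip_width: 0.0348
t 53.5 p [ 0.5584 -0.3     0.1421] x [-0.983 -0.186  0.003] z [-0.003 -0.002 -1.   ] q [-0.667  0.634  1.48  -0.004  1.028 -2.423] g 0.0348 F [-0.4 -0.9 -0.4]
shift [ 41.6 276.6  11.7] norm 280.0
turn [-0.002 -0.003 -0.003]
shift after turn [ 40.9 276.7  12.1]
```

```bash

python3 -m inch '[{"ax":-0.002,"ay":-0.003,"az":-0.003,"dx":5.8,"dy":39.5,"dz":1.5,"gripper":40},{"ax":0,"ay":0,"az":0,"dx":5.8,"dy":39.5,"dz":1.5,"gripper":40},{"ax":0,"ay":0,"az":0,"dx":5.8,"dy":39.5,"dz":1.5,"gripper":40},{"ax":0,"ay":0,"az":0,"dx":5.8,"dy":39.5,"dz":1.5,"gripper":40},{"ax":0,"ay":0,"az":0,"dx":5.8,"dy":39.5,"dz":1.5,"gripper":40},{"ax":0,"ay":0,"az":0,"dx":5.8,"dy":39.5,"dz":1.5,"gripper":40},{"ax":0,"ay":0,"az":0,"dx":5.8,"dy":39.5,"dz":1.5,"gripper":40}]'
python3 -m inch '[{"ax":0,"ay":0,"az":0,"dx":0,"dy":0,"dz":0,"gripper":40},{"ax":0,"ay":0,"az":0,"dx":0,"dy":0,"dz":0,"gripper":40},{"ax":0,"ay":0,"az":0,"dx":0,"dy":0,"dz":0,"gripper":40}]'
python3 -c "
from h import *
snap('wrist','w21');snap('side','s21')
to([.466,-.036,.01],down(np.pi+.19))"
```

```text
time: 54.2
position: [0.4654, -0.0355, 0.1321]
tool_rot: [-0.095, 0.995, -0.001, 0.001]
ft_force: [-0.2, 0.3, 0.3]
grip_width: 0.0348
time: 54.5
position: [0.4674, -0.0378, 0.1324]
tool_rot: [-0.096, 0.995, -0.001, 0.001]
ft_force: [1.0, 0.5, -1.1]
grip_width: 0.035
t 54.6 p [ 0.4673 -0.0381  0.1324] x [-0.982 -0.19  -0.002] z [ 0.003 -0.002 -1.   ] q [-3.200e-01  4.680e-01  1.907e+00 -1.000e-03  7.630e-01 -2.081e+00] g 0.0349 F [-1.2 -0.3  0.5]
shift [  1.2   2.6 122.4] norm 122.4
turn [-0.002  0.002  0.001]
shift after turn [  0.9   2.3 122.4]
```

View pics/w21.png

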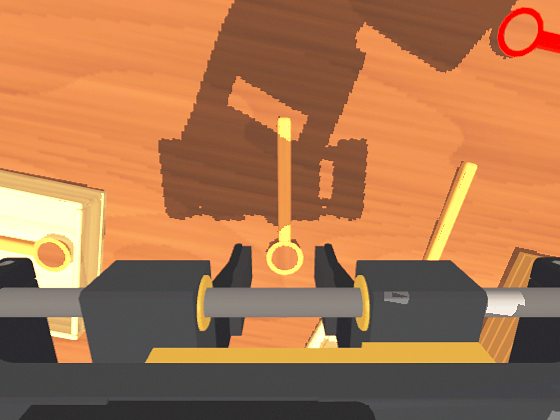

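View pics/s21.png

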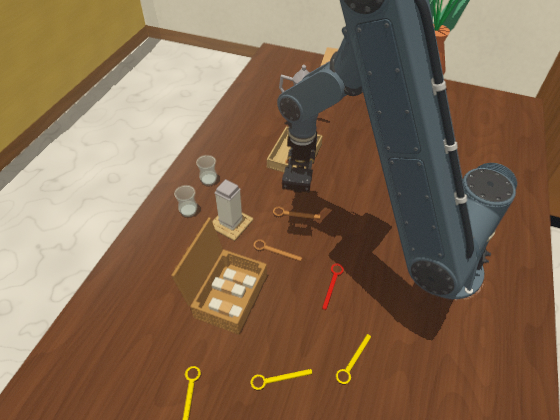

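Wrist: spoon bowl at (285,258), handle end (284,118).

```bash
python3 - <<'E'
from kin import *
g=spoon(load('w21'),(285,258),(284.5,118))
to([*g,.015],down(np.pi+.19))
E
```

```text
bowl [ 0.5226 -0.0243] end [ 0.394 -0.05 ] L 0.1311 ang 0.197 grip [ 0.4667 -0.0355]
t 54.6 p [ 0.4673 -0.0381  0.1324] x [-0.982 -0.19  -0.002] z [ 0.003 -0.002 -1.   ] q [-3.200e-01  4.680e-01  1.907e+00 -1.000e-03  7.630e-01 -2.081e+00] g 0.0349 F [-1.2 -0.3  0.5]
shift [  0.4   3.  117.4] norm 117.4
turn [-0.002  0.002  0.001]
shift after turn [1.000e-01 2.700e+00 1.174e+02]
```

```bash

python3 -m inch '[{"ax":-0.002,"ay":0.002,"az":-0.005,"dx":0,"dy":2.7,"dz":35,"gripper":40},{"ax":0,"ay":0,"az":0,"dx":0,"dy":0,"dz":40,"gripper":40},{"ax":0,"ay":0,"az":0,"dx":0,"dy":0,"dz":35,"gripper":40},{"ax":0,"ay":0,"az":0,"dx":0,"dy":0,"dz":7,"gripper":40},{"ax":0,"ay":0,"az":0,"dx":0,"dy":0,"dz":0,"gripper":40},{"ax":0,"ay":0,"az":0,"dx":0,"dy":0,"dz":0,"gripper":40},{"ax":0,"ay":0,"az":0,"dx":0,"dy":0,"dz":0,"gripper":40}]'
python3 -c "
from h import *
to([.4667,-.0355,.004],down(np.pi+.195))"
```

```text
time: 55.3
position: [0.467, -0.0349, 0.0168]
tool_rot: [-0.099, 0.995, -0.001, 0.001]
ft_force: [-0.3, -0.2, -0.3]
grip_width: 0.0352
t 55.3 p [ 0.467  -0.0349  0.0168] x [-0.981 -0.196 -0.002] z [ 0.002 -0.001 -1.   ] q [-0.314  0.701  1.973 -0.     0.465 -2.082] g 0.0352 F [-0.3 -0.2 -0.3]
shift [ 0.4 -0.6 12.8] norm 12.8
turn [-0.001  0.002  0.003]
shift after turn [ 0.4 -0.6 12.8]
```

```bash

python3 -m inch '[{"ax":0,"ay":0,"az":0,"dx":0,"dy":0,"dz":12.5,"gripper":40},{"ax":0,"ay":0,"az":0,"dx":0,"dy":0,"dz":0,"gripper":40},{"ax":0,"ay":0,"az":0,"dx":0,"dy":0,"dz":0,"gripper":0},{"ax":0,"ay":0,"az":0,"dx":0,"dy":0,"dz":0,"gripper":0},{"ax":0,"ay":0,"az":0,"dx":0,"dy":0,"dz":0,"gripper":0},{"ax":0,"ay":0,"az":0,"dx":0,"dy":0,"dz":0,"gripper":0},{"ax":0,"ay":0,"az":0,"dx":0,"dy":0,"dz":0,"gripper":0},{"ax":0,"ay":0,"az":0,"dx":0,"dy":0,"dz":0,"gripper":0}]' 20
python3 -m inch '[{"ax":0,"ay":0,"az":0,"dx":0,"dy":0,"dz":-15,"gripper":0},{"ax":0,"ay":0,"az":0,"dx":0,"dy":0,"dz":-40,"gripper":0},{"ax":0,"ay":0,"az":0,"dx":0,"dy":0,"dz":-40,"gripper":0},{"ax":0,"ay":0,"az":0.1375,"dx":0,"dy":0,"dz":-35,"gripper":0},{"ax":0,"ay":0,"az":0.1375,"dx":0,"dy":0,"dz":0,"gripper":0},{"ax":0,"ay":0,"az":0.1375,"dx":0,"dy":0,"dz":0,"gripper":0},{"ax":0,"ay":0,"az":0.1375,"dx":0,"dy":0,"dz":0,"gripper":0},{"ax":0,"ay":0,"az":0.1375,"dx":0,"dy":0,"dz":0,"gripper":0}]'
python3 -m inch '[{"ax":0,"ay":0,"az":0.1375,"dx":0,"dy":0,"dz":0,"gripper":0},{"ax":0,"ay":0,"az":0.1375,"dx":0,"dy":0,"dz":0,"gripper":0},{"ax":0,"ay":0,"az":0.1375,"dx":0,"dy":0,"dz":0,"gripper":0},{"ax":0,"ay":0,"az":0.1375,"dx":0,"dy":0,"dz":0,"gripper":0},{"ax":0,"ay":0,"az":0.1375,"dx":0,"dy":0,"dz":0,"gripper":0},{"ax":0,"ay":0,"az":0.1375,"dx":0,"dy":0,"dz":0,"gripper":0},{"ax":0,"ay":0,"az":0.1375,"dx":0,"dy":0,"dz":0,"gripper":0},{"ax":0,"ay":0,"az":0.1375,"dx":0,"dy":0,"dz":0,"gripper":0}]'
python3 -m inch '[{"ax":0,"ay":0,"az":0,"dx":0,"dy":0,"dz":0,"gripper":0},{"ax":0,"ay":0,"az":0,"dx":0,"dy":0,"dz":0,"gripper":0}]'
python3 -c "
from h import *
to([.597,-.300,.13],down(np.pi/2-.02)); snap('wrist','w22')"
```

```text
time: 56.1
position: [0.4659, -0.0343, 0.0029]
tool_rot: [-0.099, 0.995, 0.0, -0.0]
ft_force: [-0.5, 0.6, 1.3]
grip_width: 0.0115
time: 56.9
position: [0.4654, -0.0342, 0.1329]
tool_rot: [0.245, 0.97, 0.0, -0.001]
ft_force: [-0.3, 0.4, -0.4]
grip_width: 0.0114
time: 57.7
position: [0.4654, -0.0342, 0.1326]
tool_rot: [0.716, 0.698, -0.0, -0.001]
ft_force: [-0.6, -0.1, 0.2]
grip_width: 0.0116
time: 57.9
position: [0.4656, -0.0342, 0.1327]
tool_rot: [0.713, 0.702, -0.0, -0.001]
ft_force: [-0.1, 0.4, -0.3]
grip_width: 0.0119
t 57.9 p [ 0.4656 -0.0342  0.1327] x [0.016 1.    0.   ] z [-0.001  0.    -1.   ] q [-0.313  0.466  1.909 -0.     0.768 -0.298] g 0.0119 F [-0.1  0.4 -0.3]
shift [-263.7  135.6    2.5] norm 296.5
turn [-0.001 -0.     0.004]
shift after turn [-263.1  136.7    2.7]
```

View pics/w22.png

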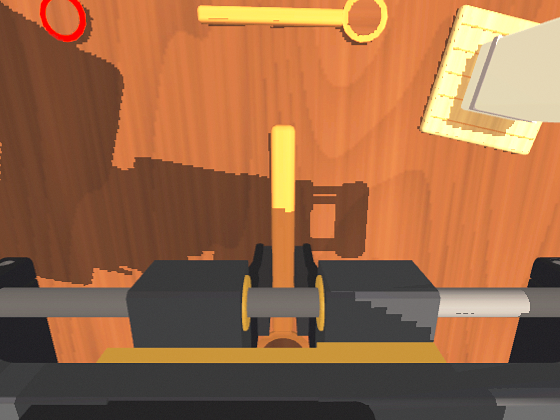

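```bash

python3 -m inch '[{"ax":0,"ay":0,"az":0.004,"dx":-32.9,"dy":17.1,"dz":0,"gripper":0},{"ax":0,"ay":0,"az":0,"dx":-32.9,"dy":17.1,"dz":0,"gripper":0},{"ax":0,"ay":0,"az":0,"dx":-32.9,"dy":17.1,"dz":0,"gripper":0},{"ax":0,"ay":0,"az":0,"dx":-32.9,"dy":17.1,"dz":0,"gripper":0},{"ax":0,"ay":0,"az":0,"dx":-32.9,"dy":17.1,"dz":0,"gripper":0},{"ax":0,"ay":0,"az":0,"dx":-32.9,"dy":17.1,"dz":0,"gripper":0},{"ax":0,"ay":0,"az":0,"dx":-32.9,"dy":17.1,"dz":0,"gripper":0},{"ax":0,"ay":0,"az":0,"dx":-32.9,"dy":17.1,"dz":0,"gripper":0}]'
python3 -m inch '[{"ax":0,"ay":0,"az":0,"dx":0,"dy":0,"dz":0,"gripper":0},{"ax":0,"ay":0,"az":0,"dx":0,"dy":0,"dz":0,"gripper":0},{"ax":0,"ay":0,"az":0,"dx":0,"dy":0,"dz":0,"gripper":0},{"ax":0,"ay":0,"az":0,"dx":0,"dy":0,"dz":0,"gripper":0}]'
python3 -c "
from h import *
snap('wrist','w23')
to([.597,-.30,.05],down(np.pi/2-.02))"
```

```text
time: 58.75
position: [0.597, -0.3017, 0.1324]
tool_rot: [0.714, 0.7, -0.0, -0.001]
ft_force: [0.8, -0.3, -0.1]
grip_width: 0.0115
time: 59.15
position: [0.5961, -0.2989, 0.1325]
tool_rot: [0.714, 0.7, -0.0, -0.001]
ft_force: [-0.7, 0.0, -1.3]
grip_width: 0.0116
t 59.2 p [ 0.5963 -0.299   0.1326] x [0.021 1.    0.001] z [-0.002  0.001 -1.   ] q [-0.632  0.686  1.396 -0.     1.062 -0.611] g 0.0115 F [-0.6 -0.4 -1.2]
shift [-1.   0.9 82.6] norm 82.7
turn [-0.002 -0.001 -0.001]
shift after turn [-1.   0.7 82.6]
```

View pics/w23.png

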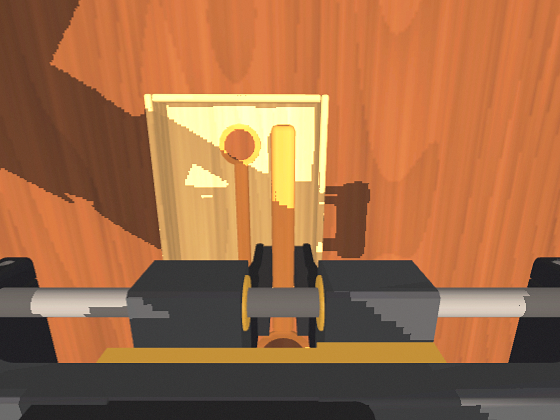

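```bash
python3 - <<'E'
from kin import *
c=load('w23'); print(at_z(c,146,97,.04),at_z(c,329,97,.04),at_z(c,323,235,.04), at_z(c,242,240,.016))
E
python3 -m inch '[{"ax":0,"ay":0,"az":0,"dx":-1,"dy":0.5,"dz":30,"gripper":0},{"ax":0,"ay":0,"az":0,"dx":0,"dy":0,"dz":40,"gripper":0},{"ax":0,"ay":0,"az":0,"dx":0,"dy":0,"dz":23,"gripper":0},{"ax":0,"ay":0,"az":0,"dx":0,"dy":0,"dz":0,"gripper":0},{"ax":0,"ay":0,"az":0,"dx":0,"dy":0,"dz":0,"gripper":0},{"ax":0,"ay":0,"az":0,"dx":0,"dy":0,"dz":0,"gripper":0}]'
python3 -c "
from h import *
to([.597,-.300,.010],down(np.pi/2-.02))"
```

```text
[ 0.4947375  -0.20544172  0.04      ] [ 0.63207674 -0.20840023  0.04      ] [ 0.62925389 -0.31925711  0.04      ] [ 0.55657419 -0.3322845   0.016     ]
time: 59.8
position: [0.5985, -0.302, 0.0417]
tool_rot: [0.715, 0.699, 0.0, 0.001]
ft_force: [-0.1, -0.7, -0.5]
grip_width: 0.0118
t 59.8 p [ 0.5985 -0.302   0.0417] x [ 0.022  1.    -0.002] z [ 0.002 -0.002 -1.   ] q [-0.634  0.808  1.436 -0.     0.895 -0.611] g 0.0118 F [-0.1 -0.7 -0.5]
shift [ 2.  -1.6 31.6] norm 31.8
turn [ 0.002  0.002 -0.002]
shift after turn [ 2.  -1.5 31.7]
```

```bash

python3 -m inch '[{"ax":0,"ay":0.002,"az":0,"dx":2,"dy":-1.5,"dz":0,"gripper":0},{"ax":0,"ay":0,"az":0,"dx":0,"dy":0,"dz":16,"gripper":0},{"ax":0,"ay":0,"az":0,"dx":0,"dy":0,"dz":15.5,"gripper":0},{"ax":0,"ay":0,"az":0,"dx":0,"dy":0,"dz":0,"gripper":0},{"ax":0,"ay":0,"az":0,"dx":0,"dy":0,"dz":0,"gripper":22},{"ax":0,"ay":0,"az":0,"dx":0,"dy":0,"dz":0,"gripper":22},{"ax":0,"ay":0,"az":0,"dx":0,"dy":0,"dz":0,"gripper":22}]'
python3 -m inch '[{"ax":0,"ay":0,"az":0,"dx":0,"dy":0,"dz":-10,"gripper":22},{"ax":0,"ay":0,"az":0,"dx":0,"dy":0,"dz":-40,"gripper":22},{"ax":0,"ay":0,"az":0,"dx":0,"dy":0,"dz":-45,"gripper":40},{"ax":0,"ay":0,"az":0,"dx":0,"dy":0,"dz":-35,"gripper":40},{"ax":0,"ay":0,"az":0,"dx":0,"dy":0,"dz":0,"gripper":40},{"ax":0,"ay":0,"az":0,"dx":0,"dy":0,"dz":0,"gripper":40},{"ax":0,"ay":0,"az":0,"dx":0,"dy":0,"dz":0,"gripper":40}]'
python3 -c "
from h import *
snap('wrist','w24')
to([.474,.1185,.13],down(np.pi-.034))"
```

```text
time: 60.5
position: [0.5954, -0.2992, 0.0077]
tool_rot: [0.715, 0.699, 0.0, -0.001]
ft_force: [-0.3, -0.0, -0.2]
grip_width: 0.0187
time: 61.2
position: [0.5949, -0.299, 0.1374]
tool_rot: [0.715, 0.699, 0.0, -0.002]
ft_force: [0.2, 0.0, -1.1]
grip_width: 0.0344
t 61.25 p [ 0.5948 -0.2989  0.1368] x [0.023 1.    0.004] z [-0.003  0.004 -1.   ] q [-0.634  0.68   1.394  0.002  1.072 -0.612] g 0.0343 F [ 0.5  1.1 -0. ]
shift [ 414.5 -130.1    8.9] norm 434.6
turn [ 0.    -0.006 -1.559]
shift after turn [134.9 413.    6.8]
```

View pics/w24.png

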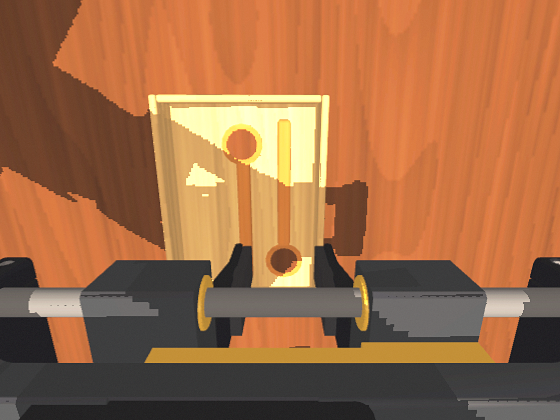

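```bash

python3 -m inch '[{"ax":0,"ay":-0.006,"az":-0.1417,"dx":0,"dy":0,"dz":0,"gripper":40},{"ax":0,"ay":0,"az":-0.1417,"dx":0,"dy":0,"dz":0,"gripper":40},{"ax":0,"ay":0,"az":-0.1417,"dx":0,"dy":0,"dz":0,"gripper":40},{"ax":0,"ay":0,"az":-0.1417,"dx":0,"dy":0,"dz":0,"gripper":40},{"ax":0,"ay":0,"az":-0.1417,"dx":0,"dy":0,"dz":0,"gripper":40},{"ax":0,"ay":0,"az":-0.1417,"dx":0,"dy":0,"dz":0,"gripper":40},{"ax":0,"ay":0,"az":-0.1417,"dx":0,"dy":0,"dz":0,"gripper":40},{"ax":0,"ay":0,"az":-0.1417,"dx":0,"dy":0,"dz":0,"gripper":40}]'
python3 -m inch '[{"ax":0,"ay":0,"az":-0.1417,"dx":0,"dy":0,"dz":0,"gripper":40},{"ax":0,"ay":0,"az":-0.1417,"dx":0,"dy":0,"dz":0,"gripper":40},{"ax":0,"ay":0,"az":-0.1417,"dx":0,"dy":0,"dz":0,"gripper":40},{"ax":0,"ay":0,"az":0,"dx":12.3,"dy":37.6,"dz":0.5,"gripper":40},{"ax":0,"ay":0,"az":0,"dx":12.3,"dy":37.6,"dz":0.5,"gripper":40},{"ax":0,"ay":0,"az":0,"dx":12.3,"dy":37.6,"dz":0.5,"gripper":40},{"ax":0,"ay":0,"az":0,"dx":12.3,"dy":37.6,"dz":0.5,"gripper":40},{"ax":0,"ay":0,"az":0,"dx":12.3,"dy":37.6,"dz":0.5,"gripper":40}]'
python3 -m inch '[{"ax":0,"ay":0,"az":0,"dx":12.3,"dy":37.6,"dz":0.5,"gripper":40},{"ax":0,"ay":0,"az":0,"dx":12.3,"dy":37.6,"dz":0.5,"gripper":40},{"ax":0,"ay":0,"az":0,"dx":12.3,"dy":37.6,"dz":0.5,"gripper":40},{"ax":0,"ay":0,"az":0,"dx":12.3,"dy":37.6,"dz":0.5,"gripper":40},{"ax":0,"ay":0,"az":0,"dx":12.3,"dy":37.6,"dz":0.5,"gripper":40},{"ax":0,"ay":0,"az":0,"dx":12.3,"dy":37.6,"dz":0.5,"gripper":40}]'
python3 -m inch '[{"ax":0,"ay":0,"az":0,"dx":0,"dy":0,"dz":0,"gripper":40},{"ax":0,"ay":0,"az":0,"dx":0,"dy":0,"dz":0,"gripper":40},{"ax":0,"ay":0,"az":0,"dx":0,"dy":0,"dz":0,"gripper":40}]'
python3 -c "
from h import *
snap('wrist','w25')
to([.474,.1185,.015],down(np.pi-.034))"
```

```text
time: 62.05
position: [0.5948, -0.299, 0.1361]
tool_rot: [0.225, 0.974, -0.001, -0.002]
ft_force: [-0.3, 0.5, -1.5]
grip_width: 0.0346
time: 62.85
position: [0.5392, -0.1079, 0.1334]
tool_rot: [0.018, 1.0, -0.001, -0.002]
ft_force: [0.2, 0.1, -0.6]
grip_width: 0.0347
time: 63.45
position: [0.4734, 0.1197, 0.1299]
tool_rot: [0.018, 1.0, -0.002, -0.002]
ft_force: [-0.4, 0.1, 1.0]
grip_width: 0.0348
time: 63.75
position: [0.4752, 0.1177, 0.1306]
tool_rot: [0.018, 1.0, -0.002, -0.0]
ft_force: [0.7, 0.4, 0.8]
grip_width: 0.0348
t 63.8 p [0.4754 0.1174 0.1307] x [-0.999  0.036  0.001] z [-0.001 -0.004 -1.   ] q [ 0.016  0.493  1.855 -0.006  0.794 -1.515] g 0.035 F [-0.3  0.7  0.2]
shift [  1.3   1.6 115.7] norm 115.7
turn [-0.004 -0.001 -0.002]
shift after turn [  1.4   1.1 115.7]
```

View pics/w25.png

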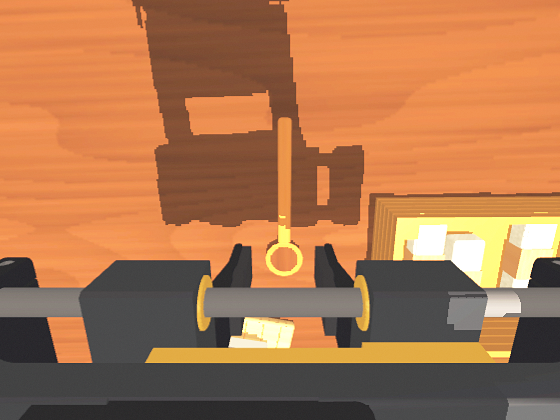

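```bash
python3 - <<'E'
from kin import *
g=spoon(load('w25'),(284,259),(285,118.5))
to([*g,.015],down(np.pi-.03))
snap('side','s25'); crop('s25',170,210,290,340,5,'s25c')
E
```

```text
bowl [0.5314 0.1172] end [0.4007 0.1225] L 0.1308 ang -0.041 grip [0.4744 0.1195]
t 63.8 p [0.4754 0.1174 0.1307] x [-0.999  0.036  0.001] z [-0.001 -0.004 -1.   ] q [ 0.016  0.493  1.855 -0.006  0.794 -1.515] g 0.035 F [-0.3  0.7  0.2]
shift [  1.    2.5 115.7] norm 115.7
turn [-0.004 -0.001 -0.006]
shift after turn [  1.    2.1 115.7]
```

View pics/s25c.png

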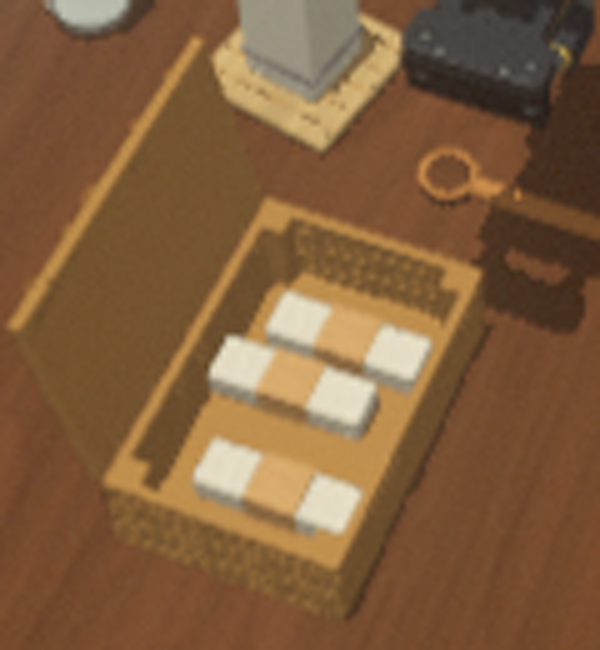

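```bash
python3 - <<'E'
from kin import *
c=load('s25')
for a in [(350,330),(290,380),(285,480)]: print(by_depth(c,170+a[0]/5,210+a[1]/5).round(3))
E
python3 -m inch '[{"ax":-0.004,"ay":-0.001,"az":0.003,"dx":1,"dy":2.2,"dz":35,"gripper":40},{"ax":0,"ay":0,"az":0,"dx":0,"dy":0,"dz":40,"gripper":40},{"ax":0,"ay":0,"az":0,"dx":0,"dy":0,"dz":35,"gripper":40},{"ax":0,"ay":0,"az":0,"dx":0,"dy":0,"dz":6,"gripper":40},{"ax":0,"ay":0,"az":0,"dx":0,"dy":0,"dz":0,"gripper":40},{"ax":0,"ay":0,"az":0,"dx":0,"dy":0,"dz":0,"gripper":40},{"ax":0,"ay":0,"az":0,"dx":0,"dy":0,"dz":0,"gripper":40}]'
python3 -c "
from h import *
to([.4744,.1195,.004],down(np.pi-.041))"
```

```text
[0.536 0.247 0.026]
[0.554 0.288 0.027]
[0.533 0.342 0.023]
time: 64.55
position: [0.4754, 0.1203, 0.0167]
tool_rot: [0.019, 1.0, 0.0, 0.002]
ft_force: [0.3, 0.3, 0.8]
grip_width: 0.035
t 64.55 p [0.4754 0.1203 0.0167] x [-0.999  0.038 -0.004] z [ 0.004  0.    -1.   ] q [ 0.02   0.711  1.918  0.     0.508 -1.514] g 0.035 F [0.3 0.3 0.8]
shift [ 1.  -0.9 12.7] norm 12.8
turn [0.    0.004 0.003]
shift after turn [ 1.  -0.9 12.7]
```

```bash

python3 -m inch '[{"ax":0,"ay":0.004,"az":0.003,"dx":1,"dy":-0.9,"dz":12.5,"gripper":40},{"ax":0,"ay":0,"az":0,"dx":0,"dy":0,"dz":0,"gripper":40},{"ax":0,"ay":0,"az":0,"dx":0,"dy":0,"dz":0,"gripper":0},{"ax":0,"ay":0,"az":0,"dx":0,"dy":0,"dz":0,"gripper":0},{"ax":0,"ay":0,"az":0,"dx":0,"dy":0,"dz":0,"gripper":0},{"ax":0,"ay":0,"az":0,"dx":0,"dy":0,"dz":0,"gripper":0},{"ax":0,"ay":0,"az":0,"dx":0,"dy":0,"dz":0,"gripper":0},{"ax":0,"ay":0,"az":0,"dx":0,"dy":0,"dz":0,"gripper":0}]' 20
python3 -m inch '[{"ax":0,"ay":0,"az":0,"dx":0,"dy":0,"dz":-15,"gripper":0},{"ax":0,"ay":0,"az":0,"dx":0,"dy":0,"dz":-40,"gripper":0},{"ax":0,"ay":0,"az":0,"dx":0,"dy":0,"dz":-40,"gripper":0},{"ax":0,"ay":0,"az":0.141,"dx":0,"dy":0,"dz":-35,"gripper":0},{"ax":0,"ay":0,"az":0.141,"dx":0,"dy":0,"dz":0,"gripper":0},{"ax":0,"ay":0,"az":0.141,"dx":0,"dy":0,"dz":0,"gripper":0},{"ax":0,"ay":0,"az":0.141,"dx":0,"dy":0,"dz":0,"gripper":0},{"ax":0,"ay":0,"az":0.141,"dx":0,"dy":0,"dz":0,"gripper":0}]'
python3 -m inch '[{"ax":0,"ay":0,"az":0.141,"dx":0,"dy":0,"dz":0,"gripper":0},{"ax":0,"ay":0,"az":0.141,"dx":0,"dy":0,"dz":0,"gripper":0},{"ax":0,"ay":0,"az":0.141,"dx":0,"dy":0,"dz":0,"gripper":0},{"ax":0,"ay":0,"az":0.141,"dx":0,"dy":0,"dz":0,"gripper":0},{"ax":0,"ay":0,"az":0.141,"dx":0,"dy":0,"dz":0,"gripper":0},{"ax":0,"ay":0,"az":0.141,"dx":0,"dy":0,"dz":0,"gripper":0},{"ax":0,"ay":0,"az":0,"dx":0,"dy":0,"dz":0,"gripper":0},{"ax":0,"ay":0,"az":0,"dx":0,"dy":0,"dz":0,"gripper":0}]'
python3 -c "
from h import *
to([.523,-.300,.13],down(np.pi/2-.02))"
```

```text
time: 65.35
position: [0.4731, 0.1196, 0.0027]
tool_rot: [0.02, 1.0, 0.0, -0.001]
ft_force: [-0.7, 0.0, 0.5]
grip_width: 0.0117
time: 66.15
position: [0.4731, 0.1196, 0.1327]
tool_rot: [0.367, 0.93, -0.0, -0.002]
ft_force: [0.7, 0.2, -0.9]
grip_width: 0.0117
time: 66.95
position: [0.4732, 0.1196, 0.1325]
tool_rot: [0.713, 0.701, -0.001, -0.001]
ft_force: [-0.2, 0.0, -0.9]
grip_width: 0.0114
t 66.95 p [0.4732 0.1196 0.1325] x [0.018 1.    0.   ] z [-0.004  0.    -1.   ] q [0.018 0.489 1.856 0.    0.8   0.035] g 0.0114 F [-0.2  0.  -0.9]
shift [-418.6   57.3    2.2] norm 422.5
turn [-0.004 -0.     0.002]
shift after turn [-418.5   58.2    2.5]
```

```bash

python3 -m inch '[{"ax":-0.003,"ay":0,"az":0.002,"dx":-38.05,"dy":5.3,"dz":0,"gripper":0},{"ax":0,"ay":0,"az":0,"dx":-38.05,"dy":5.3,"dz":0,"gripper":0},{"ax":0,"ay":0,"az":0,"dx":-38.05,"dy":5.3,"dz":0,"gripper":0},{"ax":0,"ay":0,"az":0,"dx":-38.05,"dy":5.3,"dz":0,"gripper":0},{"ax":0,"ay":0,"az":0,"dx":-38.05,"dy":5.3,"dz":0,"gripper":0},{"ax":0,"ay":0,"az":0,"dx":-38.05,"dy":5.3,"dz":0,"gripper":0},{"ax":0,"ay":0,"az":0,"dx":-38.05,"dy":5.3,"dz":0,"gripper":0},{"ax":0,"ay":0,"az":0,"dx":-38.05,"dy":5.3,"dz":0,"gripper":0}]'
python3 -m inch '[{"ax":0,"ay":0,"az":0,"dx":-38.05,"dy":5.3,"dz":0,"gripper":0},{"ax":0,"ay":0,"az":0,"dx":-38.05,"dy":5.3,"dz":0,"gripper":0},{"ax":0,"ay":0,"az":0,"dx":-38.05,"dy":5.3,"dz":0,"gripper":0},{"ax":0,"ay":0,"az":0,"dx":0,"dy":0,"dz":0,"gripper":0},{"ax":0,"ay":0,"az":0,"dx":0,"dy":0,"dz":0,"gripper":0},{"ax":0,"ay":0,"az":0,"dx":0,"dy":0,"dz":0,"gripper":0},{"ax":0,"ay":0,"az":0,"dx":0,"dy":0,"dz":0,"gripper":0}]'
python3 -c "
from h import *
snap('wrist','w26')
to([.523,-.30,.04],down(np.pi/2-.02))"
```

```text
time: 67.75
position: [0.5088, -0.1873, 0.1325]
tool_rot: [0.714, 0.7, 0.0, -0.0]
ft_force: [0.8, 0.9, -0.7]
grip_width: 0.0117
time: 68.45
position: [0.5218, -0.2985, 0.1323]
tool_rot: [0.714, 0.7, 0.0, -0.001]
ft_force: [-0.3, -0.4, 0.9]
grip_width: 0.0117
t 68.5 p [ 0.522  -0.2986  0.1324] x [0.021 1.    0.001] z [-0.001  0.001 -1.   ] q [-0.705  0.609  1.574  0.     0.96  -0.685] g 0.0115 F [ 0.4 -0.4 -1. ]
shift [-1.5  1.1 92.4] norm 92.5
turn [-0.001 -0.001 -0.001]
shift after turn [-1.4  1.  92.4]
```

View pics/w26.png

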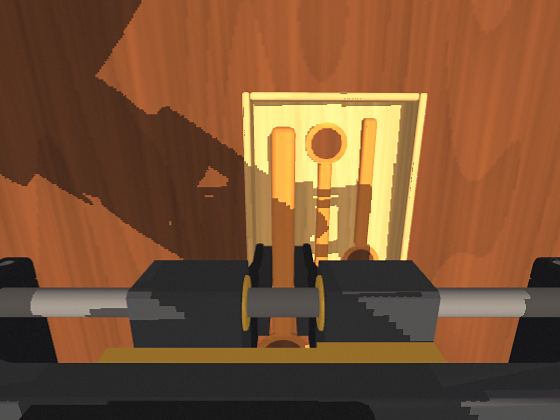

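```bash
python3 - <<'E'
from kin import *
c=load('w26'); print('left outer',at_z(c,245,150,.04),at_z(c,250,250,.04),'mid handle',at_z(c,323,240,.016))
E
python3 -m inch '[{"ax":0,"ay":0,"az":0,"dx":-1.4,"dy":0.5,"dz":30,"gripper":0},{"ax":0,"ay":0,"az":0,"dx":0,"dy":0,"dz":40,"gripper":0},{"ax":0,"ay":0,"az":0,"dx":0,"dy":0,"dz":23,"gripper":0},{"ax":0,"ay":0,"az":0,"dx":0,"dy":0,"dz":0,"gripper":0},{"ax":0,"ay":0,"az":0,"dx":0,"dy":0,"dz":0,"gripper":0},{"ax":0,"ay":0,"az":0,"dx":0,"dy":0,"dz":0,"gripper":0}]'
python3 -c "
from h import *
to([.523,-.300,.010],down(np.pi/2-.02))"
```

```text
left outer [ 0.49275181 -0.24595433  0.04      ] [ 0.49234717 -0.33135689  0.04      ] mid handle [ 0.55813479 -0.33333389  0.016     ]
time: 69.1
position: [0.5238, -0.302, 0.0411]
tool_rot: [0.715, 0.699, 0.0, 0.001]
ft_force: [0.1, -0.5, -0.4]
grip_width: 0.0116
t 69.1 p [ 0.5238 -0.302   0.0411] x [ 0.022  1.    -0.002] z [ 0.002 -0.002 -1.   ] q [-0.708  0.747  1.616  0.     0.776 -0.686] g 0.0116 F [ 0.1 -0.5 -0.4]
shift [ 2.1 -1.  31.1] norm 31.2
turn [ 0.002  0.002 -0.002]
shift after turn [ 2.  -0.9 31.1]
```

```bash

python3 -m inch '[{"ax":0,"ay":0.002,"az":0,"dx":2,"dy":0.5,"dz":0,"gripper":0},{"ax":0,"ay":0,"az":0,"dx":0,"dy":0,"dz":16,"gripper":0},{"ax":0,"ay":0,"az":0,"dx":0,"dy":0,"dz":15,"gripper":0},{"ax":0,"ay":0,"az":0,"dx":0,"dy":0,"dz":0,"gripper":0},{"ax":0,"ay":0,"az":0,"dx":0,"dy":0,"dz":0,"gripper":21},{"ax":0,"ay":0,"az":0,"dx":0,"dy":0,"dz":0,"gripper":21},{"ax":0,"ay":0,"az":0,"dx":0,"dy":0,"dz":0,"gripper":21}]'
python3 -m inch '[{"ax":0,"ay":0,"az":0,"dx":0,"dy":0,"dz":-10,"gripper":21},{"ax":0,"ay":0,"az":0,"dx":0,"dy":0,"dz":-40,"gripper":21},{"ax":0,"ay":0,"az":0,"dx":0,"dy":0,"dz":-45,"gripper":21},{"ax":0,"ay":0,"az":0,"dx":0,"dy":0,"dz":-45,"gripper":21},{"ax":0,"ay":0,"az":0,"dx":0,"dy":0,"dz":-40,"gripper":21},{"ax":0,"ay":0,"az":0,"dx":0,"dy":0,"dz":0,"gripper":0},{"ax":0,"ay":0,"az":0,"dx":0,"dy":0,"dz":0,"gripper":0},{"ax":0,"ay":0,"az":0,"dx":0,"dy":0,"dz":0,"gripper":0}]'
python3 -c "
from h import *
snap('wrist','w27');c=snap('top','t27');crop('t27',125,130,275,230,5,'t27c'); crop('s25',165,200,290,340,1,'x')
to()"
```

```text
time: 69.8
position: [0.5233, -0.2996, 0.0088]
tool_rot: [0.715, 0.699, 0.001, -0.001]
ft_force: [0.3, -0.2, -0.5]
grip_width: 0.0176
time: 70.6
position: [0.5223, -0.2991, 0.1877]
tool_rot: [0.715, 0.699, 0.001, -0.002]
ft_force: [-0.0, 0.4, -0.8]
grip_width: 0.0034
t 70.7 p [ 0.5222 -0.2991  0.1868] x [0.023 1.    0.005] z [-0.003  0.005 -1.   ] q [-0.706  0.54   1.525  0.002  1.082 -0.684] g 0.0013 F [ 0.5  0.2 -0.7]
```

View pics/w27.png

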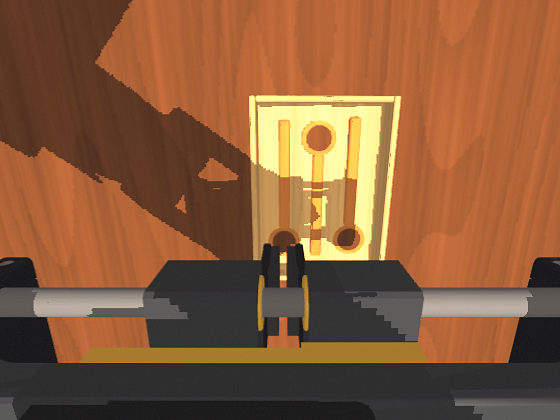

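View pics/t27c.png

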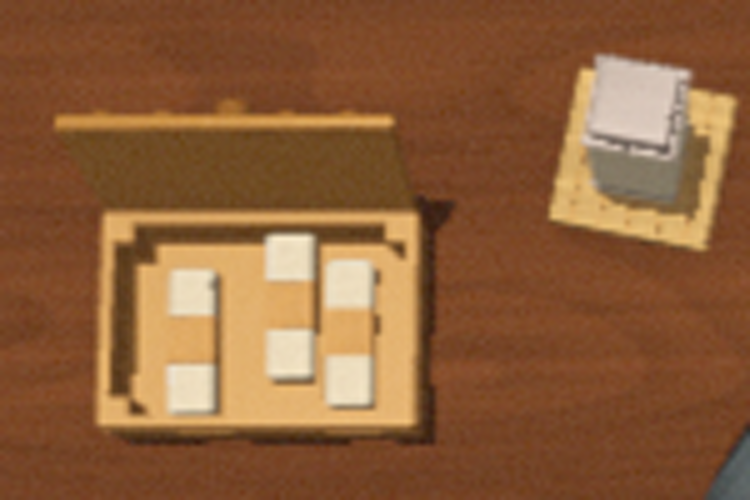

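```bash

python3 -m inch '[{"ax":0,"ay":-0.005,"az":-0.141,"dx":0,"dy":0,"dz":-12,"gripper":0},{"ax":0,"ay":0,"az":-0.141,"dx":0,"dy":0,"dz":-12,"gripper":0},{"ax":0,"ay":0,"az":-0.141,"dx":0,"dy":0,"dz":-12,"gripper":0},{"ax":0,"ay":0,"az":-0.141,"dx":0,"dy":0,"dz":-12,"gripper":0},{"ax":0,"ay":0,"az":-0.141,"dx":0,"dy":0,"dz":-12,"gripper":0},{"ax":0,"ay":0,"az":-0.141,"dx":0,"dy":0,"dz":-12,"gripper":0},{"ax":0,"ay":0,"az":-0.141,"dx":0,"dy":0,"dz":-12,"gripper":0},{"ax":0,"ay":0,"az":-0.141,"dx":0,"dy":0,"dz":0,"gripper":0}]' 20
python3 -m inch '[{"ax":0,"ay":0,"az":-0.141,"dx":0,"dy":0,"dz":0,"gripper":0},{"ax":0,"ay":0,"az":-0.141,"dx":0,"dy":0,"dz":0,"gripper":0},{"ax":0,"ay":0,"az":-0.141,"dx":0,"dy":0,"dz":0,"gripper":0},{"ax":0,"ay":0,"az":0,"dx":0,"dy":0,"dz":0,"gripper":0},{"ax":0,"ay":0,"az":0,"dx":0,"dy":0,"dz":0,"gripper":0},{"ax":0,"ay":0,"az":0,"dx":0,"dy":0,"dz":0,"gripper":0}]'
python3 - <<'E'
from kin import *
to([.70,.255,.265],down(np.pi-.02))
print(ik(np.array([.70,.255,.265]),down(np.pi-.02),[.2,.7,1.3,0,1.1,-1.36]))
c=load('t27')
for a in [(225,121),(100,121),(380,121),(230,150),(240,190)]: print(by_depth(c,125+a[0]/5,130+a[1]/5).round(4))
E
```

```text
time: 71.5
position: [0.5236, -0.3001, 0.2726]
tool_rot: [0.228, 0.974, -0.001, 0.001]
ft_force: [1.0, -0.4, 0.3]
grip_width: 0.0005
time: 72.1
position: [0.5231, -0.2996, 0.2718]
tool_rot: [0.022, 1.0, -0.001, -0.0]
ft_force: [-0.9, 0.3, -0.4]
grip_width: 0.0002
t 72.1 p [ 0.5231 -0.2996  0.2718] x [-0.999  0.045  0.001] z [-0.001 -0.002 -1.   ] q [-7.040e-01  4.460e-01  1.432e+00 -2.000e-03  1.263e+00 -2.230e+00] g 0.0002 F [-0.9  0.3 -0.4]
shift [-152.   562.     5.6] norm 582.2
turn [-0.002 -0.001 -0.025]
shift after turn [-165.8  558.     6.8]
(array([ 1.99794278e-01,  6.67168516e-01,  1.03819411e+00,  1.01365350e-12,
        1.43623002e+00, -1.35100205e+00]), np.float64(4.459261085549745e-12))
[0.6325 0.2936 0.1879]
[0.6329 0.3622 0.1952]
[0.6313 0.2075 0.1822]
[0.6233 0.2967 0.1545]
[0.6117 0.301  0.0967]
```

```bash

python3 -m inch '[{"ax":0,"ay":0,"az":-0.025,"dx":0,"dy":0,"dz":0,"gripper":0},{"ax":0,"ay":0,"az":0,"dx":-11.1,"dy":37.2,"dz":0,"gripper":0},{"ax":0,"ay":0,"az":0,"dx":-11.1,"dy":37.2,"dz":0,"gripper":0},{"ax":0,"ay":0,"az":0,"dx":-11.1,"dy":37.2,"dz":0,"gripper":0},{"ax":0,"ay":0,"az":0,"dx":-11.1,"dy":37.2,"dz":0,"gripper":0},{"ax":0,"ay":0,"az":0,"dx":-11.1,"dy":37.2,"dz":0,"gripper":0},{"ax":0,"ay":0,"az":0,"dx":-11.1,"dy":37.2,"dz":0,"gripper":0},{"ax":0,"ay":0,"az":0,"dx":-11.1,"dy":37.2,"dz":0,"gripper":0}]'
python3 -m inch '[{"ax":0,"ay":0,"az":0,"dx":-11.1,"dy":37.2,"dz":0,"gripper":0},{"ax":0,"ay":0,"az":0,"dx":-11.1,"dy":37.2,"dz":0,"gripper":0},{"ax":0,"ay":0,"az":0,"dx":-11.1,"dy":37.2,"dz":0,"gripper":0},{"ax":0,"ay":0,"az":0,"dx":-11.1,"dy":37.2,"dz":0,"gripper":0},{"ax":0,"ay":0,"az":0,"dx":-11.1,"dy":37.2,"dz":0,"gripper":0},{"ax":0,"ay":0,"az":0,"dx":-11.1,"dy":37.2,"dz":0,"gripper":0},{"ax":0,"ay":0,"az":0,"dx":-11.1,"dy":37.2,"dz":0,"gripper":0},{"ax":0,"ay":0,"az":0,"dx":-11.1,"dy":37.2,"dz":0,"gripper":0}]'
python3 -m inch '[{"ax":0,"ay":0,"az":0,"dx":0,"dy":0,"dz":0,"gripper":0},{"ax":0,"ay":0,"az":0,"dx":0,"dy":0,"dz":0,"gripper":0},{"ax":0,"ay":0,"az":0,"dx":0,"dy":0,"dz":0,"gripper":0}]'
python3 - <<'E'
from kin import *
to([.68,.25,.15],down(np.pi-.02)); snap('side','s28');snap('wrist','w28')
E
```

```text
time: 72.9
position: [0.6059, -0.0392, 0.2719]
tool_rot: [0.009, 1.0, -0.001, 0.0]
ft_force: [0.5, -0.4, 0.2]
grip_width: 0.0007
time: 73.7
position: [0.6998, 0.2568, 0.2709]
tool_rot: [0.009, 1.0, -0.001, 0.0]
ft_force: [0.2, -0.8, 0.0]
grip_width: 0.0002
time: 74.0
position: [0.6993, 0.2541, 0.2707]
tool_rot: [0.009, 1.0, -0.002, -0.0]
ft_force: [0.0, 0.5, 0.7]
grip_width: 0.0005
t 74.0 p [0.6993 0.2541 0.2707] x [-1.     0.018  0.001] z [-0.001 -0.004 -1.   ] q [ 0.2    0.663  1.032 -0.003  1.449 -1.352] g 0.0005 F [0.  0.5 0.7]
shift [ 19.1  -4.  120.8] norm 122.3
turn [-0.004 -0.001  0.002]
shift after turn [ 19.2  -4.5 120.7]
```

View pics/s28.png

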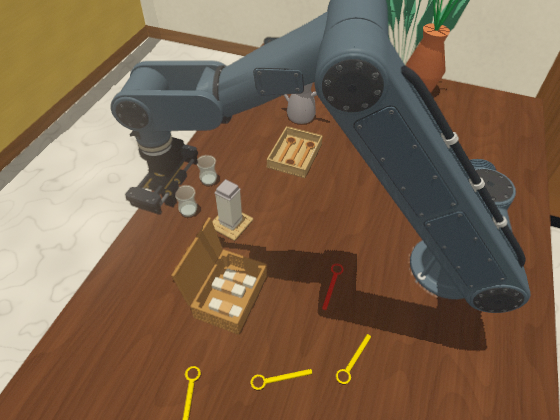

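View pics/w28.png

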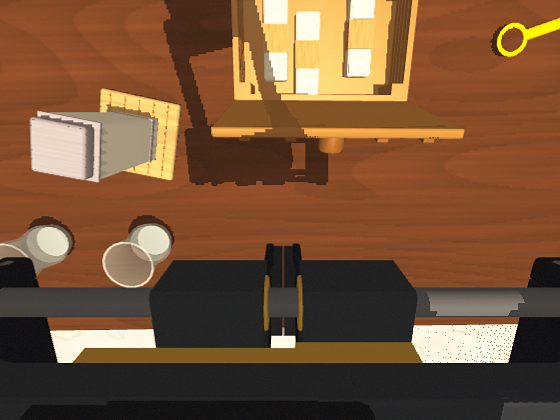

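```bash

python3 -m inch '[{"ax":-0.004,"ay":0,"az":0,"dx":0,"dy":-3,"dz":40,"gripper":0},{"ax":0,"ay":0,"az":0,"dx":0,"dy":0,"dz":40,"gripper":0},{"ax":0,"ay":0,"az":0,"dx":0,"dy":0,"dz":37,"gripper":0},{"ax":0,"ay":0,"az":0,"dx":10,"dy":0,"dz":0,"gripper":0},{"ax":0,"ay":0,"az":0,"dx":15,"dy":0,"dz":0,"gripper":0},{"ax":0,"ay":0,"az":0,"dx":15,"dy":0,"dz":0,"gripper":0},{"ax":0,"ay":0,"az":0,"dx":0,"dy":0,"dz":0,"gripper":0},{"ax":0,"ay":0,"az":0,"dx":0,"dy":0,"dz":0,"gripper":0}]'
python3 - <<'E'
from kin import *
to([.62,.25,.155],down(np.pi-.02)); snap('side','s29')
E
```

```text
time: 74.9
position: [0.6606, 0.2527, 0.1565]
tool_rot: [0.009, 1.0, 0.001, 0.002]
ft_force: [0.5, -0.2, 0.7]
grip_width: 0.0003
t 74.9 p [0.6606 0.2527 0.1565] x [-1.     0.018 -0.004] z [ 0.004  0.002 -1.   ] q [ 2.070e-01  7.070e-01  1.268e+00  1.000e-03  1.162e+00 -1.346e+00] g 0.0003 F [ 0.5 -0.2  0.7]
shift [40.6 -3.5  1.3] norm 40.7
turn [0.002 0.004 0.002]
shift after turn [40.5 -3.6  1.5]
```

View pics/s29.png

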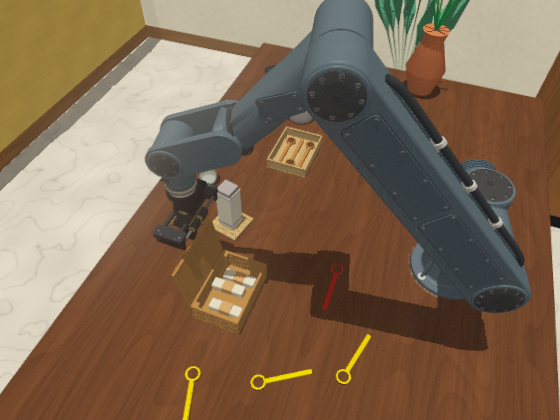

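```bash

python3 -m inch '[{"ax":0,"ay":0.004,"az":0,"dx":15,"dy":0,"dz":0,"gripper":0},{"ax":0,"ay":0,"az":0,"dx":15,"dy":0,"dz":0,"gripper":0},{"ax":0,"ay":0,"az":0,"dx":15,"dy":0,"dz":0,"gripper":0},{"ax":0,"ay":0,"az":0,"dx":15,"dy":0,"dz":0,"gripper":0},{"ax":0,"ay":0,"az":0,"dx":15,"dy":0,"dz":0,"gripper":0},{"ax":0,"ay":0,"az":0,"dx":0,"dy":0,"dz":0,"gripper":0}]'
python3 - <<'E'
from kin import *
to([.5575,.25,.147],down(np.pi-.02)); snap('side','s30')
E
```

```text
time: 75.55
position: [0.5841, 0.2543, 0.155]
tool_rot: [0.009, 1.0, 0.001, -0.002]
ft_force: [0.1, -0.7, -0.1]
grip_width: 0.0003
t 75.55 p [0.5841 0.2543 0.155 ] x [-1.     0.017  0.004] z [-0.004  0.001 -1.   ] q [ 0.234  0.622  1.461  0.003  1.062 -1.32 ] g 0.0003 F [ 0.1 -0.7 -0.1]
shift [26.5 -4.7  8.1] norm 28.1
turn [ 0.001 -0.004  0.003]
shift after turn [26.5 -4.8  8. ]
```

View pics/s30.png

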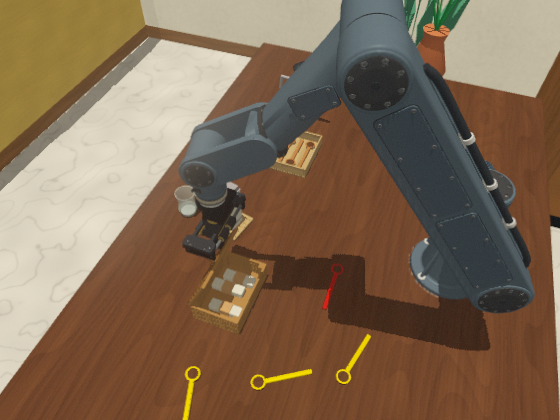

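```bash

python3 -m inch '[{"ax":0,"ay":0,"az":0,"dx":13,"dy":-2,"dz":3,"gripper":0},{"ax":0,"ay":0,"az":0,"dx":13,"dy":-2,"dz":5,"gripper":0},{"ax":0,"ay":0,"az":0,"dx":12,"dy":0,"dz":9,"gripper":0},{"ax":0,"ay":0,"az":0,"dx":11.5,"dy":0,"dz":12,"gripper":0},{"ax":0,"ay":0,"az":0,"dx":8.5,"dy":0,"dz":13,"gripper":0},{"ax":0,"ay":0,"az":0,"dx":6.5,"dy":0,"dz":14,"gripper":0},{"ax":0,"ay":0,"az":0,"dx":0,"dy":0,"dz":0,"gripper":0},{"ax":0,"ay":0,"az":0,"dx":0,"dy":0,"dz":0,"gripper":0}]'
python3 - <<'E'
from kin import *
to([.5115,.25,.068],down(np.pi-.02)); snap('side','s31')
E
```

```text
time: 76.4
position: [0.5212, 0.2515, 0.0987]
tool_rot: [0.009, 1.0, 0.001, -0.001]
ft_force: [-0.8, 0.4, 0.4]
grip_width: 0.0006
t 76.4 p [0.5212 0.2515 0.0987] x [-1.     0.018  0.003] z [-0.003  0.002 -1.   ] q [ 0.255  0.635  1.654  0.003  0.855 -1.299] g 0.0006 F [-0.8  0.4  0.4]
shift [ 9.6 -1.7 30.7] norm 32.2
turn [ 0.001 -0.003  0.002]
shift after turn [ 9.7 -1.7 30.7]
```

View pics/s31.png

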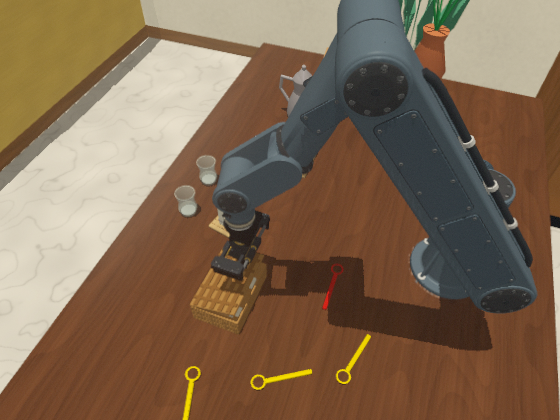

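Lid nearly down. Press to the rim in small steps.

```bash

python3 -m inch '[{"ax":0,"ay":0,"az":0,"dx":4,"dy":0,"dz":10,"gripper":0},{"ax":0,"ay":0,"az":0,"dx":3,"dy":0,"dz":10,"gripper":0},{"ax":0,"ay":0,"az":0,"dx":1,"dy":0,"dz":7,"gripper":0},{"ax":0,"ay":0,"az":0,"dx":0,"dy":0,"dz":2,"gripper":0},{"ax":0,"ay":0,"az":0,"dx":0,"dy":0,"dz":0,"gripper":0},{"ax":0,"ay":0,"az":0,"dx":0,"dy":0,"dz":0,"gripper":0},{"ax":0,"ay":0,"az":0,"dx":0,"dy":0,"dz":0,"gripper":0}]'
python3 - <<'E'
from kin import *
to([.5115,.25,.066],down(np.pi-.02))
E
```

```text
time: 77.15
position: [0.5116, 0.2516, 0.0693]
tool_rot: [0.009, 1.0, 0.001, -0.002]
ft_force: [0.1, 0.1, -0.5]
grip_width: 0.0006
t 77.15 p [0.5116 0.2516 0.0693] x [-1.     0.018  0.004] z [-0.004  0.001 -1.   ] q [ 0.26   0.673  1.691  0.003  0.781 -1.295] g 0.0006 F [ 0.1  0.1 -0.5]
shift [ 0.  -1.6  3.3] norm 3.7
turn [ 0.001 -0.004  0.002]
shift after turn [ 0.1 -1.6  3.3]
```

```bash

python3 -m inch '[{"ax":0,"ay":0,"az":0,"dx":0,"dy":0,"dz":1.5,"gripper":0},{"ax":0,"ay":0,"az":0,"dx":0,"dy":0,"dz":0,"gripper":0},{"ax":0,"ay":0,"az":0,"dx":0,"dy":0,"dz":0,"gripper":0}]'
python3 -m inch '[{"ax":0,"ay":0,"az":0,"dx":0,"dy":0,"dz":1,"gripper":0},{"ax":0,"ay":0,"az":0,"dx":0,"dy":0,"dz":0,"gripper":0},{"ax":0,"ay":0,"az":0,"dx":0,"dy":0,"dz":0,"gripper":0}]'
python3 -m inch '[{"ax":0,"ay":0,"az":0,"dx":0,"dy":0,"dz":1,"gripper":0},{"ax":0,"ay":0,"az":0,"dx":0,"dy":0,"dz":0,"gripper":0},{"ax":0,"ay":0,"az":0,"dx":0,"dy":0,"dz":0,"gripper":0}]'
```

```text
time: 77.45
position: [0.5118, 0.2516, 0.0689]
tool_rot: [0.009, 1.0, 0.001, -0.002]
ft_force: [-1.4, -1.0, 6.4]
grip_width: 0.0003
time: 77.75
position: [0.5118, 0.2517, 0.0688]
tool_rot: [0.009, 1.0, 0.001, -0.002]
ft_force: [-2.7, -1.0, 12.1]
grip_width: 0.0002
time: 78.05
position: [0.5118, 0.2517, 0.0687]
tool_rot: [0.009, 1.0, 0.001, -0.001]
ft_force: [-4.7, -1.9, 17.9]
grip_width: 0.0004
```

```bash

python3 -m inch '[{"ax":0,"ay":0,"az":0,"dx":0,"dy":0,"dz":-10,"gripper":0},{"ax":0,"ay":0,"az":0,"dx":0,"dy":0,"dz":-40,"gripper":0},{"ax":0,"ay":0,"az":0,"dx":0,"dy":0,"dz":-45,"gripper":0},{"ax":0,"ay":0,"az":0,"dx":0,"dy":0,"dz":-45,"gripper":0},{"ax":0,"ay":0,"az":0,"dx":30,"dy":-30,"dz":-25,"gripper":0},{"ax":0,"ay":0,"az":0,"dx":30,"dy":-30,"dz":-25,"gripper":0},{"ax":0,"ay":0,"az":0,"dx":0,"dy":-40,"dz":0,"gripper":0},{"ax":0,"ay":0,"az":0,"dx":0,"dy":-40,"dz":0,"gripper":0}]'
python3 -m inch '[{"ax":0,"ay":0,"az":0,"dx":0,"dy":-40,"dz":0,"gripper":0},{"ax":0,"ay":0,"az":0,"dx":0,"dy":-40,"dz":0,"gripper":0},{"ax":0,"ay":0,"az":0,"dx":0,"dy":-40,"dz":0,"gripper":0},{"ax":0,"ay":0,"az":0,"dx":0,"dy":-40,"dz":0,"gripper":0},{"ax":0,"ay":0,"az":0,"dx":0,"dy":0,"dz":0,"gripper":0},{"ax":0,"ay":0,"az":0,"dx":0,"dy":0,"dz":0,"gripper":0},{"ax":0,"ay":0,"az":0,"dx":0,"dy":0,"dz":0,"gripper":0},{"ax":0,"ay":0,"az":0,"dx":0,"dy":0,"dz":0,"gripper":0}]'
python3 - <<'E'
from kin import *
to(); snap('side','s32'); c=snap('top','t32'); crop('t32',120,80,490,260,2.1,'t32c'); crop('s32',130,100,330,340,2.4,'s32c')
for u,v in [(150,180),(200,180),(177,205),(150,210),(205,208),(178,185)]: print(by_depth(c,u,v).round(4))
E
```

```text
time: 78.85
position: [0.4493, 0.1118, 0.2574]
tool_rot: [0.008, 1.0, 0.001, -0.0]
ft_force: [1.2, -0.7, 0.0]
grip_width: 0.0003
time: 79.65
position: [0.4469, -0.0462, 0.2558]
tool_rot: [0.008, 1.0, 0.001, -0.002]
ft_force: [-1.2, 0.4, -0.3]
grip_width: 0.0006
t 79.65 p [ 0.4469 -0.0462  0.2558] x [-1.     0.016  0.004] z [-0.004  0.002 -1.   ] q [-0.353  0.246  1.809  0.     1.091 -1.908] g 0.0006 F [-1.2  0.4 -0.3]
[0.5832 0.3759 0.0663]
[0.5775 0.2241 0.0743]
[0.5025 0.2913 0.0864]
[0.4915 0.3743 0.0727]
[0.4934 0.2105 0.071 ]
[0.5632 0.289  0.0805]
```

View pics/s32c.png

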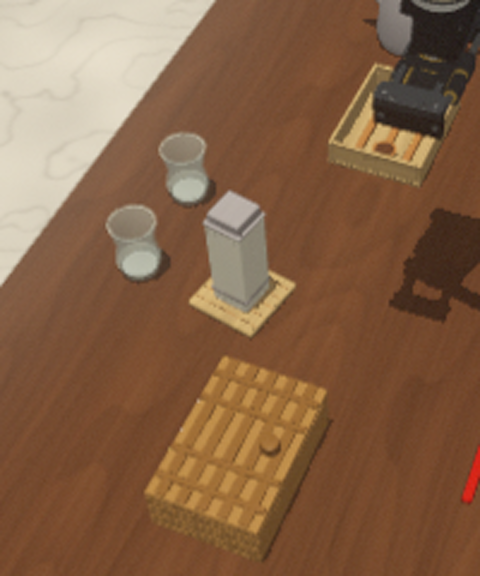

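View pics/t32c.png

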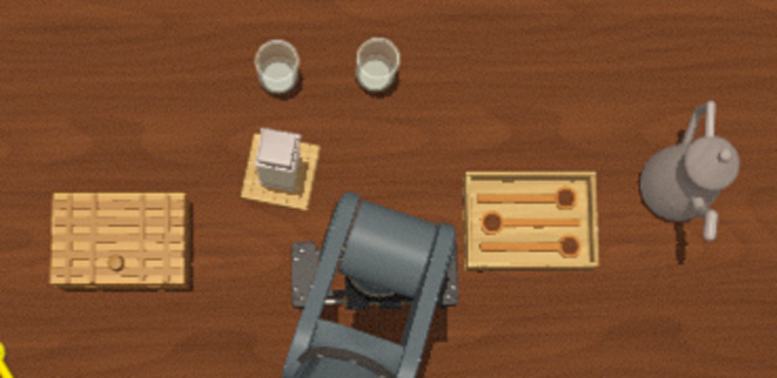

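```bash
python3 - <<'E'
from kin import *
a=cv2.imread('pics/top0.png').astype(int);b=cv2.imread('pics/t32.png').astype(int)
for n,(x0,y0,x1,y1) in dict(cups=(235,92,318,128),pot=(420,125,478,197)).items(): 
    print(n,np.abs(a-b)[y0:y1,x0:x1].mean().round(2), 'bg',np.abs(a-b)[85:105,330:400].mean().round(2))
robot.hand_in()
E
```

```text
cups 2.81 bg 3.26
pot 2.75 bg 3.26
the job is handed in; nothing more can be done
```

The job is handed in at about 80 s of the 210 s allowed, and my last checks found everything as asked.

- **Caddy:** I picked it up from the side and turned it upside down in the air. It stayed inverted for about 1.3 s, within roughly 1° of fully over. It was then stood upright on the coaster, within about 2–3 mm of the middle by the top and side cameras.
- **Bars:** All three date bars lie flat in the basket. The middle one shifted about 2 cm on its own partway through, but it stayed inside.
- **Spoons:** The three wooden spoons lie flat side by side in the tray. I did not touch the red or yellow ones.
- **Lid:** I pressed the lid down to a firm stop at about 18 N. The fingertip stopped at z ≈ 0.069 m against 0.068 m for the top of a shut lid, and both cameras show it flat.
- **Coffee pot and cups:** The top-camera images before and after differ there only by image noise, so they have not moved.

The only disagreements were between cameras: positions differed by 2–3 mm, within the stated calibration. Depth readings on the lid scattered by several millimetres, so I relied on the contact height and force to confirm it was shut.

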